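# Book sample boxes in on the gravity roller lane

## Robot

A 7-joint arm with a two-finger parallel gripper is mounted at the origin on the work surface. World frame = base frame: x ahead of the robot, y to its left, z up, the work surface at z = 0. Lengths are in m, angles in rad, forces in N, time in s.
With the tool pointing down it reaches from about 0.4 to 0.85 m from the base axis. Payload 4.5 kg.
Tool frame: the origin (TCP) lies on the centre line of the jaws, within the pads' length; the fingertips stand 11 mm ahead of it and the grasp point (between the pads) lies 8 mm behind it; z points along the fingers, y is the line along which they close (so a half turn about z gives the same grasp; the last joint's range is limited). The gripper opens to 88 mm and grips with 3 to 60 N. Pads are 18 mm wide; open, the fingers measure 123 mm over their backs; the gripper's body (75 mm by 187 mm) begins 45 mm behind the grasp point.
Start: joints at [1.366, 0.689, -0.195, 1.565, 0.157, 0.902, -0.215], TCP at [0.148, -0.607, 0.25] pointing down, gripper open.
Joint ranges: [-3.01, 3.01], [-0.46, 2.08], [-1.47, 1.51], [0.13, 2.56], [-1, 4.14], [0.04, 2.09], [-2.66, 2.66]. Speed limits (rad/s): [2.57, 2.57, 3.14, 3.14, 3.14, 3.14, 3.14].

## Interface

Orientations are given as a unit quaternion [x, y, z, w].
In Python, from plant import * gives the robot as it stands. The module is installed in compiled form; this text tells all that it offers.
- The arm moves only by the tool send_rows, never from a script. Its argument "motion" is a list of rows, each an object of numbers: "x", "y", "z": the shift along the tool's x, y, z in cm; "rx", "ry", "rz": the turn, a rotation vector about the tool's x, y, z in rad; "jaw": the finger opening in cm, from 0 to 8.81. In form: [{"x": .., "y": .., "z": .., "rx": .., "ry": .., "rz": .., "jaw": ..}, ...]. A call has exactly 5 rows; each row shifts and turns the commanded pose from where the row before left it, along the tool's axes as they then stand; what a row does not reach is not made up. A row lasts 1/10 s, in which the tool goes at most 50 mm and 8.59 degrees, less where a joint would pass 70% of its speed; a pose out of reach is approached as far as the arm can. A call is refused whole if a number of a shift passes 5 or a number of a turn 0.15, either way. A call with a gripper value outside its range is refused whole. The fingers move at their own pace and stop on an object; "grip_force" is the grip in N (left out, the last holds). Time passes only in rows, so rows that do not move let the fingers close, or fill a call up. It gives the time, the measured TCP pose, the force, the opening and the grip force at its end, in the units of the state.
- get_state(): the state, without advancing time (a new reading comes with each control period).
- snapshot(name): name is "side" or "top" or "wrist"; returns a dict with "img" (400x640x3 uint8, red, green, blue), "vertical_fov" (degrees; the focal length in pixels is half the picture's height over the tangent of half this angle, whatever the lens; pixels are square), "cx", "cy" (the principal point, pixels), "extrinsics" (4x4, takes a point from camera to world coordinates). Camera axes: x right, y up, looking along -z (the intrinsics and any distortion apply to the point x, -y, -z); pixel columns grow to the right and rows downward; lengths in m; the calibration is good to about 2 mm. A picture is of the moment at which its call begins. There is no depth.
- finish_job(): hands the job in; it is judged then, once.
The state is a dict: "clock": time; "q": joint angles; "qd": joint speeds; "joint_torque": joint torques, N m; "tool_pos": TCP position; "eef_rot": TCP orientation; "contact_force": force on the tool from outside, world axes, zero at the start; "moment": the same for the moment, N m; "opening": opening from 0.0 (shut) to 1.0 (fully open); "finger_force": force on a finger pad.
Only numpy, scipy, OpenCV 4.12 (cv2) and the standard library are available. Lean on these libraries where they do the work, as an engineer would, in place of code of your own. Each camera call takes 0.05 s, during which the arm holds its last target. There are 200 camera calls.

## Task

Lift the cover off the open, high end of the roller lane, put it aside on the bench, and set every sample box on that open end, lengthwise and upright, so that they all roll down under the hood and queue up against the stop. Then take the hand scanner, aim its window squarely at the middle of the striped label on the post beside the lane from about 8 cm away, hold it steady there for two seconds, and lay it back lengthwise on its rubber pad. Finally put the cover back on the open end as it was, and leave the glassware where it stands throughout.

Things in the scene. Friction and masses are not known exactly. Their poses are not given: they have to be found in the camera images.
- box1_center (a point): centre of a closed white plastic sample box, upright, 50 mm tall on a base of 60 x 44 mm, grey seam line and a small striped label on the lid; about 220 g; x along the 60 mm length, y across the 44 mm width, z up. Absent in some starts
- box2_center (a point): centre of a closed white plastic sample box, upright, 64 mm tall on a base of 60 x 44 mm, grey seam line and a small striped label on the lid; about 280 g; x along the 60 mm length, y across the 44 mm width, z up. Absent in some starts
- box3_center (a point): centre of a closed white plastic sample box, upright, 50 mm tall on a base of 60 x 44 mm, grey seam line and a small striped label on the lid; about 220 g; x along the 60 mm length, y across the 44 mm width, z up. Absent in some starts
- box4_center (a point): centre of a closed white plastic sample box, upright, 64 mm tall on a base of 60 x 44 mm, grey seam line and a small striped label on the lid; about 280 g; x along the 60 mm length, y across the 44 mm width, z up. Absent in some starts
- box5_center (a point): centre of a closed white plastic sample box, upright, 50 mm tall on a base of 60 x 44 mm, grey seam line and a small striped label on the lid; about 220 g; x along the 60 mm length, y across the 44 mm width, z up. Absent in some starts
- lane_stop (a point): foot of the white stop plate at the low end of the roller lane, mid-width, on the plane of the roller tops. x runs downhill along the lane (slope 7 degrees), y across it, z square to the rollers. The lane runs 350 mm uphill from here (to -x). The first 228 mm lie inside a clear hood, 78 mm high inside, 82 mm outside, 64 mm wide outside. Four boxes queue over 240 mm
- lane_label (a point): centre of the striped white paper label (66 x 46 mm) on a plate 80 x 60 mm held by a post beside the hooded part of the lane, on the side away from the robot, 140 mm above the table; z is the label's outward normal, pointing up at 45 degrees and towards the robot's side across the lane; x runs along the lane
- scan_window (a point): centre of the black window at the nose of the hand scanner; z is the direction in which it looks: 45 degrees between straight ahead (scanner's own x) and straight down when the scanner lies level. Lies 80 mm ahead of and 9 mm below scanner_grip
- scanner_grip (a point): grip point of the hand scanner, inside its grey handle: x points ahead to the white head, z up when it lies level. The handle is 105 mm long (from 65 mm behind to 40 mm ahead, the white head covering all beyond 40 mm), 30 mm wide, 30 mm tall; the head is 46 mm wide, 52 mm tall. 180 g, balanced within 10 mm of this point. At rest on its pad this point is 27 mm above the pad
- rest_top (a point): centre of the upper face of the dark grey rubber rest pad with blue end strips of the scanner, 190 mm long (x) by 100 mm wide (y), 8 mm thick, fixed to the table; the scanner starts lying on it lengthwise
- cover_grip (a point): grip point of the loose white sheet cover (180 g): in its black handle block, 50 mm long (x), 14 mm wide (y), standing 40 mm above the plate; the point is 25 mm above the plate's top, z up. Plate 100 (x) x 98 x 3 mm, side skirts reaching 14 mm below its underside, 92 mm apart inside, which hang outside the side guides. Seated, this point is 8 mm uphill (-x) and 44 mm above (z) lane_load
- lane_load (a point): middle of the open loading end of the lane, on the plane of the roller tops, 290 mm uphill of the stop; axes as lane_stop. Free-turning rollers 25 mm apart, 56 mm between side guides, which flare outwards to 77 mm over all and rise 16 mm; open for 60 mm either way. A box let go here, its 60 mm length along x, rolls down by itself within 1 to 4 s to the stop or the box ahead
- beaker: bystander, to be left alone: glass beaker, 76 mm wide, 100 mm tall; origin at the centre of its underside
- reagent: bystander, to be left alone: amber glass bottle with blue cap, 68 mm wide, 150 mm tall; origin at the centre of its underside
- flask: bystander, to be left alone: conical glass flask, 84 mm wide, 125 mm tall; origin at the centre of its underside
Mind the look-alikes: they are no part of the job. What is shaped like the part that bears box5_center but brown or yellow is not meant.

How it is judged:
On the way, in this order (a step that is already met when the one before it is completed fails the run):
1. every box present stands in one unbroken queue against the stop of the lane, let go (x of box1_center in the frame of lane_stop between -0.232 and -0.024 m and y of box1_center in the frame of lane_stop between -0.014 and 0.014 m and z of box1_center in the frame of lane_stop between 0.017 and 0.033 m and angle between each of box1_center, box2_center, box3_center, box4_center, box5_center's own z axis and vertical below 0.25 rad and (x of box1_center in the frame of lane_stop above -0.037 m or distance between box1_center and box2_center below 0.068 m or distance between box1_center and box3_center below 0.068 m or distance between box1_center and box4_center below 0.068 m or distance between box1_center and box5_center below 0.068 m) and x of box2_center in the frame of lane_stop between -0.232 and -0.024 m and y of box2_center in the frame of lane_stop between -0.014 and 0.014 m and z of box2_center in the frame of lane_stop between 0.024 and 0.04 m and (x of box2_center in the frame of lane_stop above -0.037 m or distance between box2_center and box1_center below 0.068 m or distance between box2_center and box3_center below 0.068 m or distance between box2_center and box4_center below 0.068 m or distance between box2_center and box5_center below 0.068 m) and x of box3_center in the frame of lane_stop between -0.232 and -0.024 m and y of box3_center in the frame of lane_stop between -0.014 and 0.014 m and z of box3_center in the frame of lane_stop between 0.017 and 0.033 m and (x of box3_center in the frame of lane_stop above -0.037 m or distance between box3_center and box1_center below 0.068 m or distance between box3_center and box2_center below 0.068 m or distance between box3_center and box4_center below 0.068 m or distance between box3_center and box5_center below 0.068 m) and x of box4_center in the frame of lane_stop between -0.232 and -0.024 m and y of box4_center in the frame of lane_stop between -0.014 and 0.014 m and z of box4_center in the frame of lane_stop between 0.024 and 0.04 m and (x of box4_center in the frame of lane_stop above -0.037 m or distance between box4_center and box1_center below 0.068 m or distance between box4_center and box2_center below 0.068 m or distance between box4_center and box3_center below 0.068 m or distance between box4_center and box5_center below 0.068 m) and x of box5_center in the frame of lane_stop between -0.232 and -0.024 m and y of box5_center in the frame of lane_stop between -0.014 and 0.014 m and z of box5_center in the frame of lane_stop between 0.017 and 0.033 m and (x of box5_center in the frame of lane_stop above -0.037 m or distance between box5_center and box1_center below 0.068 m or distance between box5_center and box2_center below 0.068 m or distance between box5_center and box3_center below 0.068 m or distance between box5_center and box4_center below 0.068 m) and x of any of box1_center, box2_center, box3_center, box4_center, box5_center in the frame of lane_stop above -0.037 m and (not (x of box1_center in the frame of lane_stop between -0.188 and -0.12 m or x of box2_center in the frame of lane_stop between -0.188 and -0.12 m or x of box3_center in the frame of lane_stop between -0.188 and -0.12 m or x of box4_center in the frame of lane_stop between -0.188 and -0.12 m or x of box5_center in the frame of lane_stop between -0.188 and -0.12 m) or (x of box1_center in the frame of lane_stop between -0.124 and -0.06 m or x of box2_center in the frame of lane_stop between -0.124 and -0.06 m or x of box3_center in the frame of lane_stop between -0.124 and -0.06 m or x of box4_center in the frame of lane_stop between -0.124 and -0.06 m or x of box5_center in the frame of lane_stop between -0.124 and -0.06 m)) and (not (x of box1_center in the frame of lane_stop between -0.252 and -0.18 m or x of box2_center in the frame of lane_stop between -0.252 and -0.18 m or x of box3_center in the frame of lane_stop between -0.252 and -0.18 m or x of box4_center in the frame of lane_stop between -0.252 and -0.18 m or x of box5_center in the frame of lane_stop between -0.252 and -0.18 m) or (x of box1_center in the frame of lane_stop between -0.188 and -0.12 m or x of box2_center in the frame of lane_stop between -0.188 and -0.12 m or x of box3_center in the frame of lane_stop between -0.188 and -0.12 m or x of box4_center in the frame of lane_stop between -0.188 and -0.12 m or x of box5_center in the frame of lane_stop between -0.188 and -0.12 m)) and linear speed of each of box1, box2, box3, box4, box5 below 0.02 m/s and contact force between the fingers and box1 below 0.5 N and contact force between the fingers and box2 below 0.5 N and contact force between the fingers and box3 below 0.5 N and contact force between the fingers and box4 below 0.5 N and contact force between the fingers and box5 below 0.5 N), for 0.3 s.
2. the scanner's window looks squarely at the middle of the label and is held still for 1 s (z of lane_label in the frame of scan_window between 0.04 and 0.14 m and x of lane_label in the frame of scan_window between -0.015 and 0.015 m and y of lane_label in the frame of scan_window between -0.015 and 0.015 m and angle between the z axis of scan_window and the z axis of lane_label, either way round below 0.35 rad and linear speed of scanner below 0.03 m/s), for 1 s.
At the end, for the whole second after the job is handed in: All boxes upright on the rollers in one unbroken queue: first within 7 mm of the stop, others within 8 mm of a neighbour; scanner level on its pad, within 35 mm of the middle and 0.3 rad; cover flat on the lane's open end, within 14 mm along and 10 mm across of its place (x of box1_center in the frame of lane_stop between -0.232 and -0.024 m and y of box1_center in the frame of lane_stop between -0.014 and 0.014 m and z of box1_center in the frame of lane_stop between 0.017 and 0.033 m and angle between each of box1_center, box2_center, box3_center, box4_center, box5_center's own z axis and vertical below 0.25 rad and (x of box1_center in the frame of lane_stop above -0.037 m or distance between box1_center and box2_center below 0.068 m or distance between box1_center and box3_center below 0.068 m or distance between box1_center and box4_center below 0.068 m or distance between box1_center and box5_center below 0.068 m) and x of box2_center in the frame of lane_stop between -0.232 and -0.024 m and y of box2_center in the frame of lane_stop between -0.014 and 0.014 m and z of box2_center in the frame of lane_stop between 0.024 and 0.04 m and (x of box2_center in the frame of lane_stop above -0.037 m or distance between box2_center and box1_center below 0.068 m or distance between box2_center and box3_center below 0.068 m or distance between box2_center and box4_center below 0.068 m or distance between box2_center and box5_center below 0.068 m) and x of box3_center in the frame of lane_stop between -0.232 and -0.024 m and y of box3_center in the frame of lane_stop between -0.014 and 0.014 m and z of box3_center in the frame of lane_stop between 0.017 and 0.033 m and (x of box3_center in the frame of lane_stop above -0.037 m or distance between box3_center and box1_center below 0.068 m or distance between box3_center and box2_center below 0.068 m or distance between box3_center and box4_center below 0.068 m or distance between box3_center and box5_center below 0.068 m) and x of box4_center in the frame of lane_stop between -0.232 and -0.024 m and y of box4_center in the frame of lane_stop between -0.014 and 0.014 m and z of box4_center in the frame of lane_stop between 0.024 and 0.04 m and (x of box4_center in the frame of lane_stop above -0.037 m or distance between box4_center and box1_center below 0.068 m or distance between box4_center and box2_center below 0.068 m or distance between box4_center and box3_center below 0.068 m or distance between box4_center and box5_center below 0.068 m) and x of box5_center in the frame of lane_stop between -0.232 and -0.024 m and y of box5_center in the frame of lane_stop between -0.014 and 0.014 m and z of box5_center in the frame of lane_stop between 0.017 and 0.033 m and (x of box5_center in the frame of lane_stop above -0.037 m or distance between box5_center and box1_center below 0.068 m or distance between box5_center and box2_center below 0.068 m or distance between box5_center and box3_center below 0.068 m or distance between box5_center and box4_center below 0.068 m) and x of any of box1_center, box2_center, box3_center, box4_center, box5_center in the frame of lane_stop above -0.037 m and (not (x of box1_center in the frame of lane_stop between -0.188 and -0.12 m or x of box2_center in the frame of lane_stop between -0.188 and -0.12 m or x of box3_center in the frame of lane_stop between -0.188 and -0.12 m or x of box4_center in the frame of lane_stop between -0.188 and -0.12 m or x of box5_center in the frame of lane_stop between -0.188 and -0.12 m) or (x of box1_center in the frame of lane_stop between -0.124 and -0.06 m or x of box2_center in the frame of lane_stop between -0.124 and -0.06 m or x of box3_center in the frame of lane_stop between -0.124 and -0.06 m or x of box4_center in the frame of lane_stop between -0.124 and -0.06 m or x of box5_center in the frame of lane_stop between -0.124 and -0.06 m)) and (not (x of box1_center in the frame of lane_stop between -0.252 and -0.18 m or x of box2_center in the frame of lane_stop between -0.252 and -0.18 m or x of box3_center in the frame of lane_stop between -0.252 and -0.18 m or x of box4_center in the frame of lane_stop between -0.252 and -0.18 m or x of box5_center in the frame of lane_stop between -0.252 and -0.18 m) or (x of box1_center in the frame of lane_stop between -0.188 and -0.12 m or x of box2_center in the frame of lane_stop between -0.188 and -0.12 m or x of box3_center in the frame of lane_stop between -0.188 and -0.12 m or x of box4_center in the frame of lane_stop between -0.188 and -0.12 m or x of box5_center in the frame of lane_stop between -0.188 and -0.12 m)) and linear speed of each of box1, box2, box3, box4, box5, scanner, cover below 0.02 m/s and horizontal distance between scanner_grip and rest_top below 0.035 m and angle between scanner_grip's own z axis and vertical below 0.1 rad and angle between the x axis of scanner_grip and the x axis of rest_top, either way round below 0.3 rad and z of scanner_grip in the frame of rest_top between 0.022 and 0.033 m and x of cover_grip in the frame of lane_load between -0.022 and 0.006 m and y of cover_grip in the frame of lane_load between -0.01 and 0.01 m and z of cover_grip in the frame of lane_load between 0.039 and 0.049 m and angle between the z axis of cover_grip and the z axis of lane_load, either way round below 0.06 rad and angle between the x axis of cover_grip and the x axis of lane_load, either way round below 0.15 rad); the robot touches nothing.
It fails at once if the beaker is knocked or shifted by more than 30 mm (distance of beaker from where it was at the start of the episode above 0.03 m).
It fails at once if the reagent is knocked or shifted by more than 30 mm (distance of reagent from where it was at the start of the episode above 0.03 m).
It fails at once if the flask is knocked or shifted by more than 30 mm (distance of flask from where it was at the start of the episode above 0.03 m).
Of box1, box2, box3, box4, box5 only 3 to 4 are there at a start; the rules pass over those that are not, and their reading is None.
At some moment in a run one of box1, box2, box3, box4, box5 may be knocked a few centimetres aside while the robot is not near it.
It also fails if it takes over 210 s, if anything falls off the work surface, if the arm or the gripper's body presses on something with over 40 N, if the wrist force passes 120 N, or if a joint passes its speed limit or range.

## Working session

There is one attempt and no reset: what is moved stays moved. The work goes in short steps, Python scripts to look and compute and a tool call to move; the robot and the scene stay as the last step left them, time stands still between calls to the robot, and variables do not carry over. Pictures are saved under pics/ and viewed, at most 14 in all, crops included, and the job is handed in when it is done.

Besides the shell and the picture viewer there is one more tool, called after ">>>" as name(argument=value, ...) on one line, values as JSON. send_rows: Moves the arm, as the interface text tells. Its arguments: {"type":"object","properties":{"motion":{"type":"array"},"grip_force":{"type":"number"}},"required":["motion"]}

```bash
mkdir -p pics
cat > h.py <<'E'
from plant import *
import numpy as np, cv2
from scipy.spatial.transform import Rotation as R
def snap(n):
    s=snapshot(n); s['f']=s['img'].shape[0]/2/np.tan(np.radians(s['vertical_fov'])/2); return s
def ray(s,u,v):
    E=np.array(s['extrinsics']); d=np.array([(u-s['cx'])/s['f'],-(v-s['cy'])/s['f'],-1.]); return E[:3,3],E[:3,:3]@d
def onz(s,u,v,z):
    o,d=ray(s,u,v); return o+d*(z-o[2])/d[2]
def proj(s,p):
    E=np.array(s['extrinsics']); c=E[:3,:3].T@(np.array(p)-E[:3,3]); return s['cx']+s['f']*c[0]/-c[2], s['cy']-s['f']*c[1]/-c[2]
def tri(s1,p1,s2,p2):
    o1,d1=ray(s1,*p1);o2,d2=ray(s2,*p2);A=np.c_[d1,-d2];t=np.linalg.lstsq(A,o2-o1,rcond=None)[0]
    a=o1+d1*t[0];b=o2+d2*t[1];return (a+b)/2,np.linalg.norm(a-b)
def save(s,name,crop=None,scale=1):
    im=s['img']
    if crop: im=im[crop[1]:crop[3],crop[0]:crop[2]]
    im=cv2.resize(im,None,fx=scale,fy=scale,interpolation=cv2.INTER_CUBIC)
    cv2.imwrite('pics/'+name+'.png',im[:,:,::-1])
E
python3 - <<'E'
from h import *
import pickle
for n in ['side','top','wrist']:
    s=snap(n); save(s,n+'0'); pickle.dump(s,open(n+'0.pkl','wb'))
    print(n,[k for k in s if k!='img'],s['f'],s['cx'],s['cy'],np.round(s['extrinsics'],3).tolist())
s=get_state();print(s)
E
```

```text
side ['vertical_fov', 'cx', 'cy', 'extrinsics', 'f'] 420.0189482076484 314.92356598729094 199.76813935822625 [[-0.894, 0.34, -0.293, 0.082], [-0.448, -0.648, 0.615, 0.965], [0.019, 0.681, 0.732, 1.178], [0.0, 0.0, 0.0, 1.0]]
top ['vertical_fov', 'cx', 'cy', 'extrinsics', 'f'] 434.5542246418579 326.2668521263248 190.37109329562836 [[0.015, 0.984, -0.177, 0.329], [-1.0, 0.014, -0.007, 0.033], [-0.005, 0.177, 0.984, 1.279], [0.0, 0.0, 0.0, 1.0]]
wrist ['vertical_fov', 'cx', 'cy', 'extrinsics', 'f'] 308.6995432451469 317.00075432727516 203.24483841380805 [[0.236, 0.935, 0.265, 0.216], [-0.972, 0.228, 0.064, -0.59], [-0.001, -0.273, 0.962, 0.385], [0.0, 0.0, 0.0, 1.0]]
{'clock': 0.15, 'q': array([ 1.36579328,  0.68978222, -0.19451985,  1.56604849,  0.1573092 ,
        0.90249422, -0.21510923]), 'qd': array([-0.00135173, -0.00226944, -0.00122911, -0.0044805 , -0.0010561 ,
       -0.00107207,  0.00038377]), 'joint_torque': array([-1.53062741e-03, -5.27858448e+01, -1.26861881e+00, -1.53587884e+01,
       -5.25289576e-02,  3.83394057e-03,  1.19078713e-04]), 'tool_pos': array([ 0.1476958 , -0.60684864,  0.24911485]), 'eef_rot': array([ 9.92876959e-01,  1.19142329e-01, -1.33772410e-04, -6.57969517e-04]), 'contact_force': array([0.22452602, 0.20379964, 0.57006888]), 'moment': array([ 0.01608005, -0.04516866, -0.00758016]), 'finger_force': 0.0, 'opening': 0.9999047470563537}
```

View pics/top0.png

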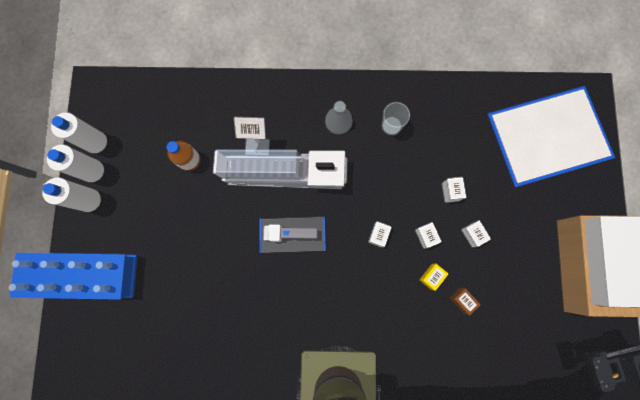

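View pics/side0.png

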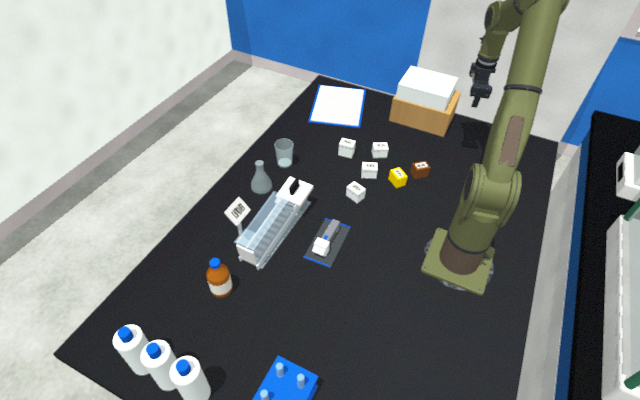

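Top view: lane at (225–345, 150–185), with the cover at (327,168). Candidates for sample boxes are the white ones at (455,190), (380,235), (429,236) and (476,234); look-alikes are yellow (434,277) and brown (465,301). I choose the four white ones and will check in close crops.

Run:
```python
from h import *
import pickle
t=pickle.load(open('top0.pkl','rb'));s=pickle.load(open('side0.pkl','rb'))
a=t['img'][165:255,355:500]; b=s['img'][130:210,335:435]
b=cv2.resize(b,(725,580)[:2]) if 0 else b
save(t,'tc',(210,110,500,260),2.75)
save(s,'sc',(215,130,435,275),3.6)
def blobs(s,thr,amin):
    g=s['img'].min(2); m=(g>thr).astype(np.uint8); n,l,st,c=cv2.connectedComponentsWithStats(m)
    for i in range(1,n):
        if amin<st[i,4]<3000: print(st[i],np.round(c[i],1), np.median(g[l==i]))
print('top');blobs(t,185,60);print('side');blobs(s,185,60)
```

```text
top
[ 51 112  26  26 316] [ 64.9 125.7] 238.0
[235 118  30  21 378] [249.4 127.3] 207.0
[ 46 144  28  27 329] [ 61. 158.] 239.0
[ 303  151   42   35 1064] [325.9 168. ] 239.0
[226 156  75   2 107] [256.6 156.7] 207.0
[ 42 177  27  27 333] [ 56.9 191. ] 239.0
[447 178  19  21 276] [456. 188.] 236.0
[466 221  24  25 286] [477.8 233. ] 236.0
[370 222  21  24 292] [379.9 233.7] 238.0
[419 223  22  24 286] [429.2 234.7] 237.0
[264 225  16  16 242] [271.7 232.4] 242.0
[428 269  16  17  95] [435.5 276.5] 219.0
[460 293  16  18 102] [467.3 301.5] 218.0
side
[ 311   85   53   41 1666] [337.8 105.1] 253.0
[339 138  17  20 231] [346.  146.9] 211.0
[373 142  16  15 207] [379.9 148.8] 221.0
[552 144  26  46 356] [562.9 162.5] 194.0
[617 152  23  48 628] [629.7 177.6] 234.0
[362 162  16  16 223] [369.1 169.2] 224.0
[ 236  176   77   79 1163] [276.  211.3] 224.0
[347 181  19  22 229] [354.6 190.6] 225.0
[225 197  25  28 300] [236.7 211.1] 241.0
[ 603  215   37  185 2217] [624.5 315.3] 202.0
[312 237  18  19 213] [320.2 245.7] 253.0
[210 285  13   9  69] [216.  289.5] 195.0
[ 112  324   88   76 2414] [158.3 364.1] 230.0
```

View pics/tc.png

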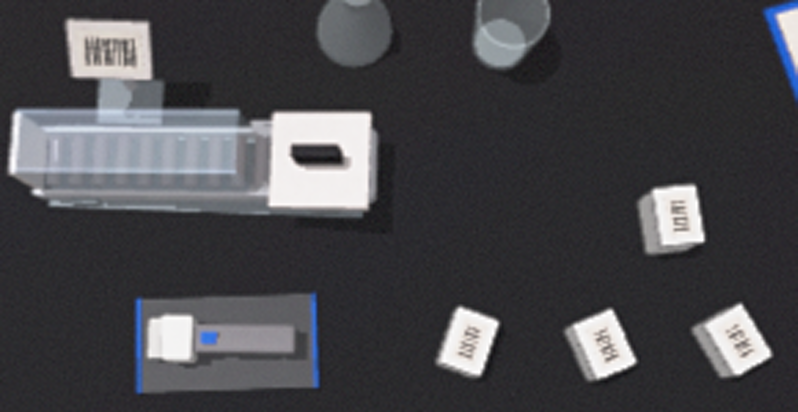

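View pics/sc.png

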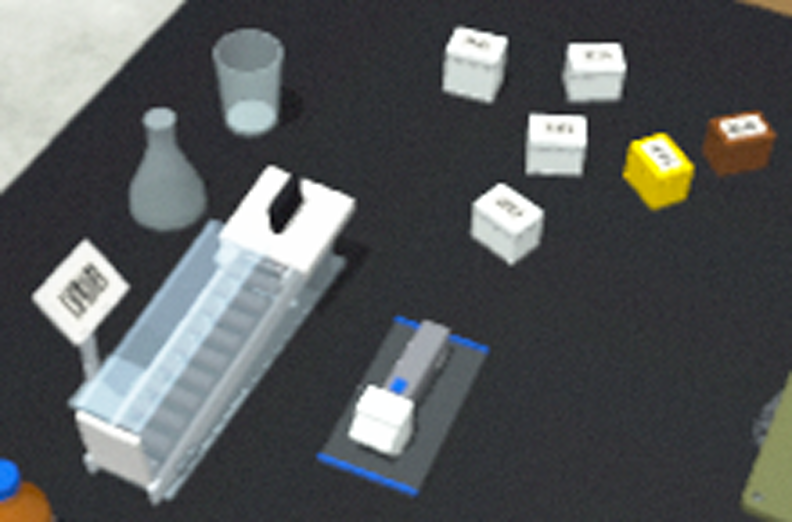

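Crops: the four white boxes carry striped labels (top crop (678,217), (740,345), (605,344), (468,342)). Cover corners are seen in both views, with its handle at (317,154), scanner nose at left on the pad, and label plate at (110,50). These are the right objects.

Run:
```python
from h import *
import pickle
t=pickle.load(open('top0.pkl','rb'));s=pickle.load(open('side0.pkl','rb'))
T=lambda p:(210+p[0]/2.75,110+p[1]/2.75)
S=lambda p:(215+p[0]/3.6,130+p[1]/3.6)
pts={'A':((678,217),(482,45)),'B':((740,345),(594,57)),'C':((605,344),(557,130)),'D':((468,342),(508,207)),
'cUF':((371,111),(273,167)),'cUN':((374,208),(354,205)),'cDF':((273,112),(222,236)),'cDN':((268,207),(302,272)),
'handtop':((318,152),(288,200)),'lab':((110,50),(83,290)),
'l1':((68,20),(86,240)),'l2':((150,24),(130,288)),'l3':((152,80),(78,345)),'l4':((72,76),(34,296)),
'p1':((315,294),(397,319)),'p2':((318,386),(488,350)),'p3':((138,299),(320,457)),'p4':((139,391),(415,492)),
'headtop':((180,330),(386,405)),'hdlend':((294,338),(430,325)),'bluebtn':((209,338),(399,386))}
for k,(a,b) in pts.items():
    p,e=tri(t,T(a),s,S(b)); print(k,np.round(p*1000),round(e*1000,1))
def rect(c):
    x,y=c; m=(t['img'].min(2)>150).astype(np.uint8);m=cv2.morphologyEx(m,3,np.ones((3,3)));n,l,st,ce=cv2.connectedComponentsWithStats(m)
    return
```

```text
A [ 552. -328.   65.] 8.3
B [ 429. -390.   48.] 4.1
C [ 425. -253.   46.] 2.9
D [ 424. -112.   51.] 2.4
cUF [652. -10.  96.] 8.8
cUN [557. -14.  80.] 3.1
cDF [653.  91.  86.] 6.8
cDN [557.  95.  84.] 0.1
handtop [604.  44. 117.] 7.0
lab [701. 252. 140.] 3.7
l1 [686. 269. 237.] 26.2
l2 [710. 210. 114.] 58.4
l3 [721. 232.  22.] 24.2
l4 [692. 293. 166.] 48.4
p1 [476.  46.   7.] 3.1
p2 [378.  41.   7.] 4.2
p3 [467. 235.   9.] 5.0
p4 [370. 230.  10.] 3.8
headtop [428. 182.  53.] 10.6
hdlend [429.  67.  45.] 2.5
bluebtn [424. 154.  50.] 3.1
```

>>> send_rows(motion=[{"x": 3, "y": -2.6}, {"x": 3, "y": -2.6}, {"x": 3, "y": -2.6}, {"x": 3, "y": -2.6}, {"x": 3, "y": -2.6}], grip_force=20)

```text
schema error: expected keys x, y, z, rx, ry, rz, jaw
```

>>> send_rows(motion=[{"x": 3, "y": -2.6}, {"x": 3, "y": -2.6}, {"x": 3, "y": -2.6}, {"x": 3, "y": -2.6}, {"x": 3, "y": -2.6}])

```text
schema error: expected keys x, y, z, rx, ry, rz, jaw
```

>>> send_rows(motion=[{"x": 3, "y": -2.6, "z": 0, "rx": 0, "ry": 0, "rz": 0, "jaw": 8.8}, {"x": 3, "y": -2.6, "z": 0, "rx": 0, "ry": 0, "rz": 0, "jaw": 8.8}, {"x": 3, "y": -2.6, "z": 0, "rx": 0, "ry": 0, "rz": 0, "jaw": 8.8}, {"x": 3, "y": -2.6, "z": 0, "rx": 0, "ry": 0, "rz": 0, "jaw": 8.8}, {"x": 3, "y": -2.6, "z": 0, "rx": 0, "ry": 0, "rz": 0, "jaw": 8.8}], grip_force=20)

```text
clock: 0.65
tool_pos: [0.2635, -0.444, 0.2496]
eef_rot: [0.993, 0.119, 0.0, -0.0]
contact_force: [1.8, -0.2, -0.2]
opening: 1.001
finger_force: 0.0
```

>>> send_rows(motion=[{"x": 3, "y": -2.6, "z": 0, "rx": 0, "ry": 0, "rz": 0, "jaw": 8.8}, {"x": 3, "y": -2.6, "z": 0, "rx": 0, "ry": 0, "rz": 0, "jaw": 8.8}, {"x": 3, "y": -2.6, "z": 0, "rx": 0, "ry": 0, "rz": 0, "jaw": 8.8}, {"x": 3, "y": -2.6, "z": 0, "rx": 0, "ry": 0, "rz": 0, "jaw": 8.8}, {"x": 3, "y": -2.6, "z": 0, "rx": 0, "ry": 0, "rz": 0, "jaw": 8.8}])

```text
clock: 1.15
tool_pos: [0.3785, -0.2823, 0.2497]
eef_rot: [0.993, 0.119, -0.0, -0.0]
contact_force: [0.6, -0.5, 0.4]
opening: 1.001
finger_force: 0.0
```

```bash
cat >> h.py <<'E'
def rows(pos,x,z=(0,0,-1)):
    """print total tool-frame move to target TCP pos with tool x axis x, tool z axis z: first shift then turn"""
    s=get_state(); p=s['tool_pos']; M=R.from_quat(s['eef_rot']).as_matrix()
    z=np.array(z,float);z/=np.linalg.norm(z);x=np.array(x,float);x-=z*(x@z);x/=np.linalg.norm(x)
    G=np.c_[x,np.cross(z,x),z]
    rv=R.from_matrix(M.T@G).as_rotvec(); d=np.array(pos)-p
    print('clk',s['clock'],'pos',np.round(p,4),'q',np.round(s['q'],2),'open',round(s['opening']*88,1),'F',np.round(s['contact_force'],1),'ff',round(s['finger_force'],1))
    print('shift now axes cm',np.round(M.T@d*100,2),'turn',np.round(rv,3),'| shift in goal axes cm',np.round(G.T@d*100,2))
E
python3 - <<'E'
from h import *
rows([.603,.042,.25],[0,1,0])
rows([.603,.042,.25],[0,-1,0])
E
```

```text
clk 1.15 pos [ 0.3785 -0.2823  0.2497] q [ 0.65  0.49 -0.16  2.01  0.13  0.64 -0.93] open 88.1 F [ 0.6 -0.5  0.4] ff 0.0
shift now axes cm [ 29.48 -26.2   -0.03] turn [-0.     0.    -1.332] | shift in goal axes cm [ 3.243e+01  2.245e+01 -3.000e-02]
clk 1.15 pos [ 0.3785 -0.2823  0.2497] q [ 0.65  0.49 -0.16  2.01  0.13  0.64 -0.93] open 88.1 F [ 0.6 -0.5  0.4] ff 0.0
shift now axes cm [ 29.48 -26.2   -0.03] turn [0.   0.   1.81] | shift in goal axes cm [-3.243e+01 -2.245e+01 -3.000e-02]
```

>>> send_rows(motion=[{"x": 2.95, "y": -2.62, "z": 0, "rx": 0, "ry": 0, "rz": 0, "jaw": 6}, {"x": 2.95, "y": -2.62, "z": 0, "rx": 0, "ry": 0, "rz": 0, "jaw": 6}, {"x": 2.95, "y": -2.62, "z": 0, "rx": 0, "ry": 0, "rz": 0, "jaw": 6}, {"x": 2.95, "y": -2.62, "z": 0, "rx": 0, "ry": 0, "rz": 0, "jaw": 6}, {"x": 2.95, "y": -2.62, "z": 0, "rx": 0, "ry": 0, "rz": 0, "jaw": 6}])

```text
clock: 1.65
tool_pos: [0.4908, -0.12, 0.2496]
eef_rot: [0.993, 0.119, -0.0, 0.0]
contact_force: [-0.5, 0.4, 0.3]
opening: 0.681
finger_force: 0.0
```

>>> send_rows(motion=[{"x": 2.95, "y": -2.62, "z": 0, "rx": 0, "ry": 0, "rz": 0, "jaw": 6}, {"x": 2.95, "y": -2.62, "z": 0, "rx": 0, "ry": 0, "rz": 0, "jaw": 6}, {"x": 2.95, "y": -2.62, "z": 0, "rx": 0, "ry": 0, "rz": 0, "jaw": 6}, {"x": 2.95, "y": -2.62, "z": 0, "rx": 0, "ry": 0, "rz": 0, "jaw": 6}, {"x": 2.95, "y": -2.62, "z": 0, "rx": 0, "ry": 0, "rz": 0, "jaw": 6}])

```text
clock: 2.15
tool_pos: [0.603, 0.0421, 0.2495]
eef_rot: [0.993, 0.119, -0.0, 0.0]
contact_force: [0.4, -0.9, 0.5]
opening: 0.678
finger_force: 0.0
```

>>> send_rows(motion=[{"x": 0, "y": 0, "z": 0, "rx": 0, "ry": 0, "rz": -0.148, "jaw": 6}, {"x": 0, "y": 0, "z": 0, "rx": 0, "ry": 0, "rz": -0.148, "jaw": 6}, {"x": 0, "y": 0, "z": 0, "rx": 0, "ry": 0, "rz": -0.148, "jaw": 6}, {"x": 0, "y": 0, "z": 0, "rx": 0, "ry": 0, "rz": -0.148, "jaw": 6}, {"x": 0, "y": 0, "z": 0, "rx": 0, "ry": 0, "rz": -0.148, "jaw": 6}])

```text
clock: 2.65
tool_pos: [0.6022, 0.0406, 0.2494]
eef_rot: [0.881, 0.473, -0.0, -0.0]
contact_force: [0.1, -0.7, 0.0]
opening: 0.678
finger_force: 0.0
```

>>> send_rows(motion=[{"x": 0, "y": 0, "z": 0, "rx": 0, "ry": 0, "rz": -0.148, "jaw": 6}, {"x": 0, "y": 0, "z": 0, "rx": 0, "ry": 0, "rz": -0.148, "jaw": 6}, {"x": 0, "y": 0, "z": 0, "rx": 0, "ry": 0, "rz": -0.148, "jaw": 6}, {"x": 0, "y": 0, "z": 0, "rx": 0, "ry": 0, "rz": -0.148, "jaw": 6}, {"x": 0, "y": 0, "z": 0, "rx": 0, "ry": -0.122, "rz": 0, "jaw": 6}])

```text
clock: 3.15
tool_pos: [0.6027, 0.0323, 0.2489]
eef_rot: [0.709, 0.703, -0.046, 0.044]
contact_force: [0.2, -1.0, -1.2]
opening: 0.682
finger_force: 0.0
```

Run:
```python
from h import *
rows([.603,.042,.25],[0,1,-.1228],[0,-.1228,-1])
w=snap('wrist'); save(w,'w1')
import pickle; pickle.dump(w,open('w1.pkl','wb'))
print(np.round(w['extrinsics'],3))
```

```text
clk 3.15 pos [0.6027 0.0323 0.2489] q [ 0.04  0.69 -0.41  1.62  0.47  0.97 -0.59] open 60.0 F [ 0.2 -1.  -1.2] ff 0.0
shift now axes cm [ 0.95  0.02 -0.23] turn [-0.003  0.005 -0.008] | shift in goal axes cm [ 0.95  0.03 -0.23]
[[ 1.     0.007  0.005  0.604]
 [-0.009  0.919  0.394  0.119]
 [-0.002 -0.394  0.919  0.374]
 [ 0.     0.     0.     1.   ]]
```

View pics/w1.png

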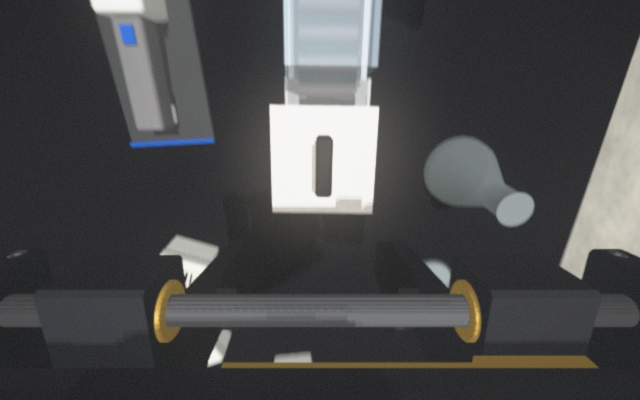

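Run:
```python
from h import *
import pickle
t=pickle.load(open('top0.pkl','rb'));w=pickle.load(open('w1.pkl','rb'));s=pickle.load(open('side0.pkl','rb'))
T=lambda p:(210+p[0]/2.75,110+p[1]/2.75)
S=lambda p:(215+p[0]/3.6,130+p[1]/3.6)
for k,a,b,c in [('DN',(269,105),(268,207),(302,272)),('DF',(378,106),(273,112),(222,236)),('UF',(373,212),(371,111),(273,167)),('UN',(273,210),(374,208),(354,205))]:
    p,e=tri(w,a,t,T(b)); q,e2=tri(w,a,s,S(c)); print(k,np.round(p*1000),round(e*1000,1),np.round(q*1000),round(e2*1000,1))
for z in (.115,.12,.125): print(z,np.round(onz(w,324,137,z)*1000),np.round(onz(w,324,195,z)*1000))
for z in (.08,.085,.09): print(z,[np.round(onz(w,*p,z)[:2]*1000) for p in ((269,105),(378,106),(373,212),(273,210))])
for p in [(324,166)]:
    print(tri(w,p,s,S((288,195))))
g=w['img'].min(2); m=(g[90:230,250:400]>170).astype(np.uint8); c,_=cv2.findContours(m,0,1); c=max(c,key=cv2.contourArea); print(cv2.minAreaRect(c))
h=(w['img'][130:205,300:345].max(2)<90).astype(np.uint8); c,_=cv2.findContours(h,0,1); c=max(c,key=cv2.contourArea); print(cv2.minAreaRect(c),cv2.boundingRect(c))
```

```text
DN [558.  93.  82.] 4.3 [559.  91.  79.] 0.7
DF [655.  91.  94.] 1.8 [655.  88.  81.] 6.6
UF [656.  -9.  98.] 1.5 [657. -19.  83.] 8.3
UN [557. -13.  85.] 1.2 [556. -15.  79.] 0.0
0.115 [609.  68. 115.] [609.  16. 115.]
0.12 [608.  69. 120.] [609.  18. 120.]
0.125 [608.  70. 125.] [608.  20. 125.]
0.08 [array([559.,  91.]), array([659.,  89.]), array([661., -18.]), array([556., -14.])]
0.085 [array([560.,  91.]), array([658.,  90.]), array([660., -15.]), array([557., -12.])]
0.09 [array([561.,  92.]), array([657.,  90.]), array([659., -13.]), array([557., -10.])]
(array([0.60553721, 0.04167315, 0.118971  ]), np.float64(0.00784726024527515))
((73.5, 60.5), (121.0, 109.0), 90.0)
((28.5, 62.0), (2.0, 1.0), 90.0) (28, 61, 2, 3)
```

Run:
```python
from h import *
rows([.608,.0435,.106],[0,1,-.1228],[0,-.1228,-1])
```

```text
clk 3.2 pos [0.6022 0.0431 0.2494] q [ 0.02  0.69 -0.42  1.62  0.47  0.97 -0.59] open 60.0 F [0.1 5.1 0.7] ff 0.0
shift now axes cm [ 1.85  0.58 14.22] turn [0.    0.004 0.003] | shift in goal axes cm [ 1.79  0.58 14.23]
```

>>> send_rows(motion=[{"x": 1.8, "y": 0.58, "z": 2.2, "rx": 0, "ry": 0, "rz": 0, "jaw": 6}, {"x": 0, "y": 0, "z": 4, "rx": 0, "ry": 0, "rz": 0, "jaw": 6}, {"x": 0, "y": 0, "z": 4, "rx": 0, "ry": 0, "rz": 0, "jaw": 6}, {"x": 0, "y": 0, "z": 2.5, "rx": 0, "ry": 0, "rz": 0, "jaw": 6}, {"x": 0, "y": 0, "z": 1.5, "rx": 0, "ry": 0, "rz": 0, "jaw": 6}])

```text
clock: 3.7
tool_pos: [0.6069, 0.0409, 0.1042]
eef_rot: [0.706, 0.706, -0.044, 0.042]
contact_force: [0.3, 0.9, 0.9]
opening: 0.678
finger_force: 0.0
```

>>> send_rows(motion=[{"x": 0, "y": 0, "z": 0, "rx": 0, "ry": 0, "rz": 0, "jaw": 0}, {"x": 0, "y": 0, "z": 0, "rx": 0, "ry": 0, "rz": 0, "jaw": 0}, {"x": 0, "y": 0, "z": 0, "rx": 0, "ry": 0, "rz": 0, "jaw": 0}, {"x": 0, "y": 0, "z": 0, "rx": 0, "ry": 0, "rz": 0, "jaw": 0}, {"x": 0, "y": 0, "z": 0, "rx": 0, "ry": 0, "rz": 0, "jaw": 0}])

```text
clock: 4.2
tool_pos: [0.6086, 0.0413, 0.1072]
eef_rot: [0.706, 0.706, -0.043, 0.043]
contact_force: [-0.1, -0.9, -0.2]
opening: 0.247
finger_force: 0.0
```

>>> send_rows(motion=[{"x": 0, "y": 0, "z": 0, "rx": 0, "ry": 0, "rz": 0, "jaw": 0}, {"x": 0, "y": 0, "z": 0, "rx": 0, "ry": 0, "rz": 0, "jaw": 0}, {"x": 0, "y": 0, "z": 0, "rx": 0, "ry": 0, "rz": 0, "jaw": 0}, {"x": 0, "y": 0, "z": 0, "rx": 0, "ry": 0, "rz": 0, "jaw": 0}, {"x": 0, "y": 0, "z": 0, "rx": 0, "ry": 0, "rz": 0, "jaw": 0}])

```text
clock: 4.7
tool_pos: [0.6084, 0.0412, 0.1069]
eef_rot: [0.706, 0.706, -0.043, 0.043]
contact_force: [-0.6, 0.7, 4.6]
opening: 0.159
finger_force: 20.0
```

Run:
```python
from h import *
rows([.56,-.13,.2],[0,1,0])
```

```text
clk 4.7 pos [0.6084 0.0412 0.1069] q [-0.02  0.88 -0.33  1.71  0.59  0.7  -0.72] open 14.0 F [-0.6  0.7  4.6] ff 20.0
shift now axes cm [-18.13  -4.84  -7.16] turn [0.    0.122 0.   ] | shift in goal axes cm [-17.12  -4.84  -9.31]
```

>>> send_rows(motion=[{"x": 0, "y": 0, "z": -1, "rx": 0, "ry": 0, "rz": 0, "jaw": 0}, {"x": 0, "y": 0, "z": -2, "rx": 0, "ry": 0, "rz": 0, "jaw": 0}, {"x": 0, "y": 0, "z": -3, "rx": 0, "ry": 0, "rz": 0, "jaw": 0}, {"x": 0, "y": 0, "z": -3, "rx": 0, "ry": 0, "rz": 0, "jaw": 0}, {"x": 0, "y": 0, "z": 0, "rx": 0, "ry": 0.122, "rz": 0, "jaw": 0}])

```text
clock: 5.2
tool_pos: [0.6102, 0.0612, 0.2005]
eef_rot: [0.703, 0.711, 0.006, -0.0]
contact_force: [-0.5, 1.6, -3.0]
opening: 0.158
finger_force: 19.9
```

>>> send_rows(motion=[{"x": -3, "y": -0.9, "z": 0, "rx": 0, "ry": 0, "rz": 0, "jaw": 0}, {"x": -4, "y": -1.1, "z": 0, "rx": 0, "ry": 0, "rz": 0, "jaw": 0}, {"x": -4, "y": -1.1, "z": 0, "rx": 0, "ry": 0, "rz": 0, "jaw": 0}, {"x": -4, "y": -1.1, "z": 0, "rx": 0, "ry": 0, "rz": 0, "jaw": 0}, {"x": -3, "y": -0.7, "z": 0, "rx": 0, "ry": 0, "rz": 0, "jaw": 0}])

```text
clock: 5.7
tool_pos: [0.5577, -0.1313, 0.1958]
eef_rot: [0.708, 0.706, -0.001, 0.0]
contact_force: [0.9, -0.9, -2.3]
opening: 0.158
finger_force: 19.9
```

>>> send_rows(motion=[{"x": 0, "y": 0, "z": 3, "rx": 0, "ry": 0, "rz": 0, "jaw": 0}, {"x": 0, "y": 0, "z": 4, "rx": 0, "ry": 0, "rz": 0, "jaw": 0}, {"x": 0, "y": 0, "z": 4, "rx": 0, "ry": 0, "rz": 0, "jaw": 0}, {"x": 0, "y": 0, "z": 2, "rx": 0, "ry": 0, "rz": 0, "jaw": 0}, {"x": 0, "y": 0, "z": 0.5, "rx": 0, "ry": 0, "rz": 0, "jaw": 0}])

```text
clock: 6.2
tool_pos: [0.5575, -0.1277, 0.0585]
eef_rot: [0.707, 0.707, -0.002, -0.002]
contact_force: [-0.5, -0.2, -1.1]
opening: 0.158
finger_force: 19.9
```

Run:
```python
from h import *
rows([.56,-.13,.0385],[0,1,0])
```

```text
clk 6.2 pos [ 0.5575 -0.1277  0.0585] q [ 0.34  0.92 -0.35  1.84  0.62  0.49 -0.43] open 13.9 F [-0.5 -0.2 -1.1] ff 19.9
shift now axes cm [-0.23  0.26  2.  ] turn [-0.005 -0.     0.   ] | shift in goal axes cm [-0.23  0.25  2.  ]
```

>>> send_rows(motion=[{"x": 0, "y": 0, "z": 0.8, "rx": 0, "ry": 0, "rz": 0, "jaw": 0}, {"x": 0, "y": 0, "z": 0.5, "rx": 0, "ry": 0, "rz": 0, "jaw": 0}, {"x": 0, "y": 0, "z": 0.3, "rx": 0, "ry": 0, "rz": 0, "jaw": 0}, {"x": 0, "y": 0, "z": 0, "rx": 0, "ry": 0, "rz": 0, "jaw": 0}, {"x": 0, "y": 0, "z": 0, "rx": 0, "ry": 0, "rz": 0, "jaw": 0}])

```text
clock: 6.7
tool_pos: [0.5597, -0.1279, 0.0455]
eef_rot: [0.707, 0.707, 0.0, 0.0]
contact_force: [-0.8, 0.1, -2.1]
opening: 0.156
finger_force: 19.9
```

>>> send_rows(motion=[{"x": 0, "y": 0, "z": 0.2, "rx": 0, "ry": 0, "rz": 0, "jaw": 0}, {"x": 0, "y": 0, "z": 0.1, "rx": 0, "ry": 0, "rz": 0, "jaw": 0}, {"x": 0, "y": 0, "z": 0, "rx": 0, "ry": 0, "rz": 0, "jaw": 0}, {"x": 0, "y": 0, "z": 0, "rx": 0, "ry": 0, "rz": 0, "jaw": 0}, {"x": 0, "y": 0, "z": 0, "rx": 0, "ry": 0, "rz": 0, "jaw": 0}])

```text
clock: 7.2
tool_pos: [0.5593, -0.1279, 0.0419]
eef_rot: [0.707, 0.707, 0.0, 0.0]
contact_force: [-0.0, -0.0, -2.1]
opening: 0.155
finger_force: 19.9
```

>>> send_rows(motion=[{"x": 0, "y": 0, "z": 0.2, "rx": 0, "ry": 0, "rz": 0, "jaw": 0}, {"x": 0, "y": 0, "z": 0.1, "rx": 0, "ry": 0, "rz": 0, "jaw": 0}, {"x": 0, "y": 0, "z": 0, "rx": 0, "ry": 0, "rz": 0, "jaw": 0}, {"x": 0, "y": 0, "z": 0, "rx": 0, "ry": 0, "rz": 0, "jaw": 0}, {"x": 0, "y": 0, "z": 0, "rx": 0, "ry": 0, "rz": 0, "jaw": 0}])

```text
clock: 7.7
tool_pos: [0.5593, -0.1278, 0.0389]
eef_rot: [0.707, 0.707, 0.0, 0.0]
contact_force: [0.2, -0.5, -1.0]
opening: 0.153
finger_force: 19.9
```

>>> send_rows(motion=[{"x": 0, "y": 0, "z": 0.2, "rx": 0, "ry": 0, "rz": 0, "jaw": 0}, {"x": 0, "y": 0, "z": 0, "rx": 0, "ry": 0, "rz": 0, "jaw": 0}, {"x": 0, "y": 0, "z": 0, "rx": 0, "ry": 0, "rz": 0, "jaw": 0}, {"x": 0, "y": 0, "z": 0, "rx": 0, "ry": 0, "rz": 0, "jaw": 0}, {"x": 0, "y": 0, "z": 0, "rx": 0, "ry": 0, "rz": 0, "jaw": 0}])

```text
clock: 8.2
tool_pos: [0.5593, -0.1278, 0.0369]
eef_rot: [0.707, 0.707, 0.0, 0.0]
contact_force: [-0.1, -0.8, -2.1]
opening: 0.16
finger_force: 19.9
```

>>> send_rows(motion=[{"x": 0, "y": 0, "z": 0.2, "rx": 0, "ry": 0, "rz": 0, "jaw": 0}, {"x": 0, "y": 0, "z": 0, "rx": 0, "ry": 0, "rz": 0, "jaw": 0}, {"x": 0, "y": 0, "z": 0, "rx": 0, "ry": 0, "rz": 0, "jaw": 0}, {"x": 0, "y": 0, "z": 0, "rx": 0, "ry": 0, "rz": 0, "jaw": 0}, {"x": 0, "y": 0, "z": 0, "rx": 0, "ry": 0, "rz": 0, "jaw": 0}])

```text
clock: 8.7
tool_pos: [0.5593, -0.1278, 0.0349]
eef_rot: [0.707, 0.707, 0.0, 0.0]
contact_force: [-0.2, -1.4, -1.9]
opening: 0.158
finger_force: 19.9
```

>>> send_rows(motion=[{"x": 0, "y": 0, "z": 0.2, "rx": 0, "ry": 0, "rz": 0, "jaw": 0}, {"x": 0, "y": 0, "z": 0, "rx": 0, "ry": 0, "rz": 0, "jaw": 0}, {"x": 0, "y": 0, "z": 0, "rx": 0, "ry": 0, "rz": 0, "jaw": 0}, {"x": 0, "y": 0, "z": 0, "rx": 0, "ry": 0, "rz": 0, "jaw": 0}, {"x": 0, "y": 0, "z": 0, "rx": 0, "ry": 0, "rz": 0, "jaw": 0}])

```text
clock: 9.2
tool_pos: [0.5593, -0.1278, 0.0329]
eef_rot: [0.707, 0.707, 0.0, 0.0]
contact_force: [0.4, 0.3, -1.9]
opening: 0.153
finger_force: 19.9
```

>>> send_rows(motion=[{"x": 0, "y": 0, "z": 0.2, "rx": 0, "ry": 0, "rz": 0, "jaw": 0}, {"x": 0, "y": 0, "z": 0, "rx": 0, "ry": 0, "rz": 0, "jaw": 0}, {"x": 0, "y": 0, "z": 0, "rx": 0, "ry": 0, "rz": 0, "jaw": 0}, {"x": 0, "y": 0, "z": 0, "rx": 0, "ry": 0, "rz": 0, "jaw": 0}, {"x": 0, "y": 0, "z": 0, "rx": 0, "ry": 0, "rz": 0, "jaw": 0}])

```text
clock: 9.7
tool_pos: [0.5595, -0.1279, 0.032]
eef_rot: [0.707, 0.707, 0.0, 0.0]
contact_force: [-1.6, -0.4, 8.2]
opening: 0.157
finger_force: 20.0
```

>>> send_rows(motion=[{"x": 0, "y": 0, "z": 0, "rx": 0, "ry": 0, "rz": 0, "jaw": 6}, {"x": 0, "y": 0, "z": 0, "rx": 0, "ry": 0, "rz": 0, "jaw": 6}, {"x": 0, "y": 0, "z": 0, "rx": 0, "ry": 0, "rz": 0, "jaw": 6}, {"x": 0, "y": 0, "z": 0, "rx": 0, "ry": 0, "rz": 0, "jaw": 6}, {"x": 0, "y": 0, "z": 0, "rx": 0, "ry": 0, "rz": 0, "jaw": 6}])

```text
clock: 10.2
tool_pos: [0.5593, -0.1278, 0.0308]
eef_rot: [0.707, 0.707, -0.0, -0.0]
contact_force: [-0.6, -0.0, 0.1]
opening: 0.586
finger_force: 0.0
```

>>> send_rows(motion=[{"x": 0, "y": 0, "z": -2, "rx": 0, "ry": 0, "rz": 0, "jaw": 7}, {"x": 0, "y": 0, "z": -4, "rx": 0, "ry": 0, "rz": 0, "jaw": 7}, {"x": 0, "y": 0, "z": -4, "rx": 0, "ry": 0, "rz": 0, "jaw": 7}, {"x": 0, "y": 0, "z": -4, "rx": 0, "ry": 0, "rz": 0, "jaw": 7}, {"x": 0, "y": 0, "z": -4, "rx": 0, "ry": 0, "rz": 0, "jaw": 7}])

```text
clock: 10.7
tool_pos: [0.5589, -0.1278, 0.2124]
eef_rot: [0.707, 0.707, -0.0, -0.0]
contact_force: [-0.6, -0.5, -0.2]
opening: 0.797
finger_force: 0.0
```

```bash
cat >> h.py <<'E'
def boxes(s,z=.05,lo=(.3,-.5),hi=(.75,.0)):
    """white lids: minAreaRect corners cast on plane z -> centre, long-axis yaw, dims (mm)"""
    im=s['img'].astype(int); m=((im.min(2)>205)).astype(np.uint8)
    m=cv2.morphologyEx(m,cv2.MORPH_CLOSE,np.ones((5,5)))
    out=[]
    for c in cv2.findContours(m,cv2.RETR_EXTERNAL,cv2.CHAIN_APPROX_NONE)[0]:
        if cv2.contourArea(c)<120: continue
        r=cv2.minAreaRect(c); P=np.array([onz(s,u,v,z)[:2] for u,v in c[:,0]]).astype(np.float32)*1000
        (cx,cy),(w,h),a=cv2.minAreaRect(P); 
        if w<h: a+=90; w,h=h,w
        if lo[0]<cx/1000<hi[0] and lo[1]<cy/1000<hi[1] and w<120: out.append((round(cx/1000,4),round(cy/1000,4),round((a+90)%180-90,1),round(w),round(h),tuple(int(k) for k in r[0])))
    return out
E
python3 - <<'E'
from h import *
import pickle
t=pickle.load(open('top0.pkl','rb'))
for z in(.05,.064):
  for b in boxes(t,z): print(z,b)
rows([.424,-.112,.2],[0,1,0])
E
```

```text
0.05 (0.4268, -0.2505, 23.5, 59, 43, (429, 234))
0.05 (0.4275, -0.1113, -18.9, 59, 43, (380, 233))
0.05 (0.4332, -0.3875, 29.3, 59, 43, (478, 233))
0.05 (0.5624, -0.3311, 7.0, 59, 43, (456, 187))
0.064 (0.4256, -0.2472, 23.5, 58, 42, (429, 234))
0.064 (0.4264, -0.1097, -18.9, 58, 42, (380, 233))
0.064 (0.4321, -0.3827, 29.3, 58, 42, (478, 233))
0.064 (0.5597, -0.3269, 7.0, 58, 42, (456, 187))
clk 10.7 pos [ 0.5589 -0.1278  0.2124] q [ 0.44  0.71 -0.51  1.75  0.46  0.8  -0.29] open 70.1 F [-0.6 -0.5 -0.2] ff 0.0
shift now axes cm [  1.58 -13.49   1.25] turn [-0. -0.  0.] | shift in goal axes cm [  1.58 -13.49   1.24]
```

>>> send_rows(motion=[{"x": 0.4, "y": -3, "z": 0, "rx": 0, "ry": 0, "rz": 0, "jaw": 8}, {"x": 0.5, "y": -4, "z": 0, "rx": 0, "ry": 0, "rz": 0, "jaw": 8}, {"x": 0.5, "y": -4, "z": 0, "rx": 0, "ry": 0, "rz": 0, "jaw": 8}, {"x": 0.3, "y": -2.2, "z": 0, "rx": 0, "ry": 0, "rz": 0, "jaw": 8}, {"x": 0, "y": 0, "z": 0, "rx": 0, "ry": 0, "rz": -0.14, "jaw": 8}])

```text
clock: 11.2
tool_pos: [0.423, -0.1109, 0.211]
eef_rot: [0.655, 0.756, -0.002, -0.001]
contact_force: [1.0, 0.0, -0.5]
opening: 0.908
finger_force: 0.0
```

>>> send_rows(motion=[{"x": 0, "y": 0, "z": 0, "rx": 0, "ry": 0, "rz": -0.14, "jaw": 8}, {"x": 0, "y": 0, "z": 0, "rx": 0, "ry": 0, "rz": -0.14, "jaw": 8}, {"x": 0, "y": 0, "z": 0, "rx": 0, "ry": 0, "rz": -0.14, "jaw": 8}, {"x": 0, "y": 0, "z": 0, "rx": 0, "ry": 0, "rz": -0.14, "jaw": 8}, {"x": 0, "y": 0, "z": 0, "rx": 0, "ry": 0, "rz": -0.14, "jaw": 8}])

```text
clock: 11.7
tool_pos: [0.4272, -0.1109, 0.2109]
eef_rot: [0.355, 0.935, -0.0, 0.0]
contact_force: [0.2, -0.4, -0.4]
opening: 0.906
finger_force: 0.0
```

>>> send_rows(motion=[{"x": 0, "y": 0, "z": 0, "rx": 0, "ry": 0, "rz": -0.14, "jaw": 8}, {"x": 0, "y": 0, "z": 0, "rx": 0, "ry": 0, "rz": -0.14, "jaw": 8}, {"x": 0, "y": 0, "z": 0, "rx": 0, "ry": 0, "rz": -0.121, "jaw": 8}, {"x": 0, "y": 0, "z": 3, "rx": 0, "ry": 0, "rz": 0, "jaw": 8}, {"x": 0, "y": 0, "z": 3, "rx": 0, "ry": 0, "rz": 0, "jaw": 8}])

```text
clock: 12.2
tool_pos: [0.428, -0.1112, 0.1506]
eef_rot: [0.165, 0.986, 0.0, 0.001]
contact_force: [0.6, -0.8, -0.3]
opening: 0.908
finger_force: 0.0
```

Run:
```python
from h import *
t=snap('top')
for b in boxes(t): print(b)
a=np.radians(161.1);rows([.4275,-.1113,.034],[np.cos(a),np.sin(a),0])
w=snap('wrist'); save(w,'w2')
```

```text
(0.5624, -0.3313, 6.0, 59, 43, (456, 187))
(0.5529, -0.1193, 89.9, 95, 94, (382, 190))
clk 12.25 pos [ 0.4255 -0.111   0.147 ] q [ 0.6   0.74 -0.73  2.18  0.95  0.58  0.39] open 79.8 F [-0.8  0.5 -2.8] ff 0.0
shift now axes cm [-0.26  0.05 11.3 ] turn [-0.001 -0.005 -0.001] | shift in goal axes cm [-0.2   0.04 11.3 ]
```

View pics/w2.png

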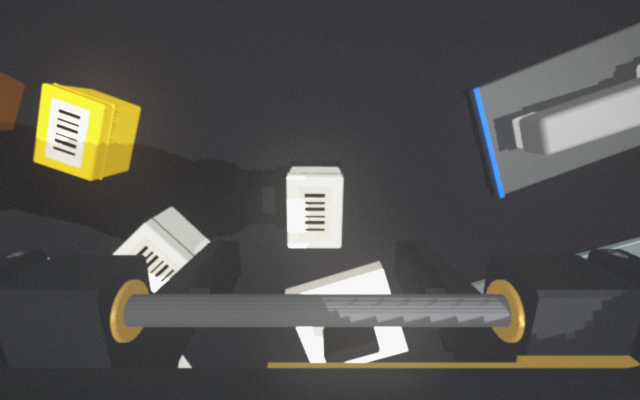

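Wrist view: the white box lid at (315,210) is square to and centred between the fingers; yellow look-alike is off to the left at (90,130).

>>> send_rows(motion=[{"x": 0, "y": 0, "z": 3, "rx": 0, "ry": 0, "rz": 0, "jaw": 8}, {"x": 0, "y": 0, "z": 3, "rx": 0, "ry": 0, "rz": 0, "jaw": 8}, {"x": 0, "y": 0, "z": 3, "rx": 0, "ry": 0, "rz": 0, "jaw": 8}, {"x": 0, "y": 0, "z": 2.3, "rx": 0, "ry": 0, "rz": 0, "jaw": 8}, {"x": 0, "y": 0, "z": 0, "rx": 0, "ry": 0, "rz": 0, "jaw": 3}])

```text
clock: 12.8
tool_pos: [0.4273, -0.1108, 0.0369]
eef_rot: [0.164, 0.987, -0.0, -0.001]
contact_force: [0.2, -0.5, 0.6]
opening: 0.839
finger_force: 0.0
```

>>> send_rows(motion=[{"x": 0, "y": 0, "z": 0, "rx": 0, "ry": 0, "rz": 0, "jaw": 3}, {"x": 0, "y": 0, "z": 0, "rx": 0, "ry": 0, "rz": 0, "jaw": 3}, {"x": 0, "y": 0, "z": 0, "rx": 0, "ry": 0, "rz": 0, "jaw": 3}, {"x": 0, "y": 0, "z": 0, "rx": 0, "ry": 0, "rz": 0, "jaw": 3}, {"x": 0, "y": 0, "z": 0, "rx": 0, "ry": 0, "rz": 0, "jaw": 3}])

```text
clock: 13.3
tool_pos: [0.4277, -0.1117, 0.0389]
eef_rot: [0.165, 0.986, -0.001, 0.001]
contact_force: [-0.8, -2.4, 7.1]
opening: 0.497
finger_force: 20.0
```

>>> send_rows(motion=[{"x": 0, "y": 0, "z": 0, "rx": 0, "ry": 0, "rz": 0, "jaw": 3}, {"x": 0, "y": 0, "z": 0, "rx": 0, "ry": 0, "rz": 0, "jaw": 3}, {"x": 0, "y": 0, "z": -1, "rx": 0, "ry": 0, "rz": 0, "jaw": 3}, {"x": 0, "y": 0, "z": -3, "rx": 0, "ry": 0, "rz": 0, "jaw": 3}, {"x": 0, "y": 0, "z": -4, "rx": 0, "ry": 0, "rz": 0, "jaw": 3}])

```text
clock: 13.8
tool_pos: [0.4263, -0.1104, 0.1181]
eef_rot: [0.164, 0.987, 0.0, -0.002]
contact_force: [0.8, -1.9, -3.2]
opening: 0.493
finger_force: 20.0
```

Run:
```python
from h import *
rows([.608,.045,.20],[0,1,-.1228],[0,-.1228,-1])
```

```text
clk 13.8 pos [ 0.4263 -0.1104  0.1181] q [ 0.51  0.77 -0.58  2.21  1.01  0.47  0.34] open 43.4 F [ 0.8 -1.9 -3.2] ff 20.0
shift now axes cm [-12.15  20.57  -8.24] turn [ 0.073 -0.109  1.241] | shift in goal axes cm [ 14.43  18.17 -10.02]
```

>>> send_rows(motion=[{"x": 0, "y": 0, "z": -4, "rx": 0, "ry": 0, "rz": 0.1, "jaw": 3}, {"x": 0, "y": 0, "z": -4, "rx": 0, "ry": 0, "rz": 0.14, "jaw": 3}, {"x": 0, "y": 0, "z": -1, "rx": 0, "ry": 0, "rz": 0.14, "jaw": 3}, {"x": 0, "y": 0, "z": 0, "rx": 0, "ry": 0, "rz": 0.14, "jaw": 3}, {"x": 0, "y": 0, "z": 0, "rx": 0, "ry": 0, "rz": 0.14, "jaw": 3}])

```text
clock: 14.3
tool_pos: [0.427, -0.111, 0.2087]
eef_rot: [0.478, 0.879, 0.0, 0.001]
contact_force: [-0.2, -0.1, -2.5]
opening: 0.496
finger_force: 20.0
```

>>> send_rows(motion=[{"x": 0, "y": 0, "z": 0, "rx": 0, "ry": 0, "rz": 0.14, "jaw": 3}, {"x": 0, "y": 0, "z": 0, "rx": 0, "ry": 0, "rz": 0.14, "jaw": 3}, {"x": 0, "y": 0, "z": 0, "rx": 0, "ry": 0, "rz": 0.14, "jaw": 3}, {"x": 0, "y": 0, "z": 0, "rx": 0, "ry": 0, "rz": 0.14, "jaw": 3}, {"x": 0, "y": 0, "z": 0, "rx": 0, "ry": 0, "rz": 0.021, "jaw": 3}])

```text
clock: 14.8
tool_pos: [0.4269, -0.1106, 0.2081]
eef_rot: [0.707, 0.707, -0.0, 0.0]
contact_force: [-0.7, -0.6, -1.9]
opening: 0.499
finger_force: 20.0
```

>>> send_rows(motion=[{"x": 3, "y": 3.5, "z": 0, "rx": 0, "ry": 0, "rz": 0, "jaw": 3}, {"x": 3.5, "y": 4, "z": 0, "rx": 0, "ry": 0, "rz": 0, "jaw": 3}, {"x": 3.5, "y": 4, "z": 0, "rx": 0, "ry": 0, "rz": 0, "jaw": 3}, {"x": 3.5, "y": 4, "z": 0, "rx": 0, "ry": 0, "rz": 0, "jaw": 3}, {"x": 2, "y": 2.5, "z": 0, "rx": 0, "ry": -0.122, "rz": 0, "jaw": 3}])

```text
clock: 15.3
tool_pos: [0.6025, 0.0351, 0.2075]
eef_rot: [0.707, 0.704, -0.044, 0.044]
contact_force: [0.3, -1.8, -3.1]
opening: 0.504
finger_force: 20.0
```

>>> send_rows(motion=[{"x": 0, "y": 0, "z": 0, "rx": 0, "ry": 0, "rz": 0, "jaw": 3}, {"x": 0, "y": 0, "z": 0, "rx": 0, "ry": 0, "rz": 0, "jaw": 3}, {"x": 0, "y": 0, "z": 0, "rx": 0, "ry": 0, "rz": 0, "jaw": 3}, {"x": 0, "y": 0, "z": 0, "rx": 0, "ry": 0, "rz": 0, "jaw": 3}, {"x": 0, "y": 0, "z": 0, "rx": 0, "ry": 0, "rz": 0, "jaw": 3}])

```text
clock: 15.8
tool_pos: [0.5998, 0.0358, 0.208]
eef_rot: [0.707, 0.705, -0.044, 0.043]
contact_force: [-0.8, 0.1, -2.0]
opening: 0.494
finger_force: 20.0
```

Run:
```python
from h import *
rows([.608,.047,.1143],[0,1,-.1228],[0,-.1228,-1])
w=snap('wrist'); save(w,'w3')
```

```text
clk 15.8 pos [0.5998 0.0358 0.208 ] q [-0.01  0.73 -0.34  1.67  0.46  0.86 -0.59] open 43.5 F [-0.8  0.1 -2. ] ff 20.0
shift now axes cm [2.26 0.82 9.16] turn [-0.001  0.    -0.002] | shift in goal axes cm [2.25 0.82 9.16]
```

View pics/w3.png

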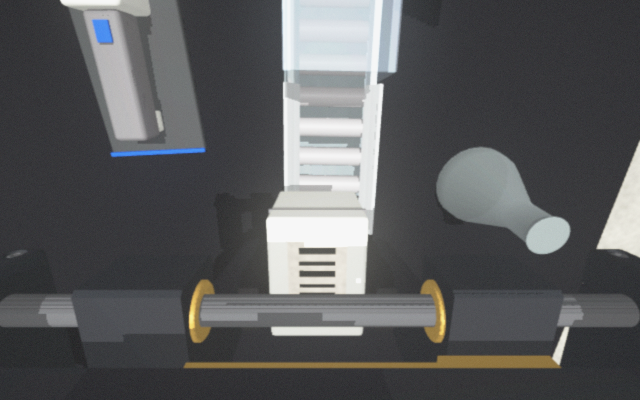

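Wrist view: the box is held at (318,265), lane rollers are at columns 299–363 (centre ≈331), and the hood mouth is near row 75.

Run:
```python
from h import *
w=snap('wrist')
for u,v,z in [(299,127,.068),(363,127,.068),(299,185,.072),(360,185,.072),(285,100,.08),(381,86,.08),(373,233,.09),(286,190,.09)]: print(u,v,np.round(onz(w,u,v,z)*1000))
```

```text
299 127 [585.  80.  68.]
363 127 [639.  80.  68.]
299 185 [584.  30.  72.]
360 185 [638.  29.  72.]
285 100 [575. 103.  80.]
381 86 [649. 113.  80.]
373 233 [650. -10.  90.]
286 190 [574.  31.  90.]
```

>>> send_rows(motion=[{"x": 1.2, "y": 0.6, "z": 2, "rx": 0, "ry": 0, "rz": 0, "jaw": 3}, {"x": 1.1, "y": 0.5, "z": 2, "rx": 0, "ry": 0, "rz": 0, "jaw": 3}, {"x": 0, "y": 0, "z": 2, "rx": 0, "ry": 0, "rz": 0, "jaw": 3}, {"x": 0, "y": 0, "z": 1.5, "rx": 0, "ry": 0, "rz": 0, "jaw": 3}, {"x": 0, "y": 0, "z": 0.5, "rx": 0, "ry": 0, "rz": 0, "jaw": 3}])

```text
clock: 16.4
tool_pos: [0.6102, 0.0497, 0.1242]
eef_rot: [0.706, 0.705, -0.045, 0.043]
contact_force: [-1.0, -0.2, -1.5]
opening: 0.493
finger_force: 20.0
```

>>> send_rows(motion=[{"x": 0, "y": 0, "z": 0.5, "rx": 0, "ry": 0, "rz": 0, "jaw": 3}, {"x": 0, "y": 0, "z": 0.5, "rx": 0, "ry": 0, "rz": 0, "jaw": 3}, {"x": 0, "y": 0, "z": 0, "rx": 0, "ry": 0, "rz": 0, "jaw": 3}, {"x": 0, "y": 0, "z": 0, "rx": 0, "ry": 0, "rz": 0, "jaw": 3}, {"x": 0, "y": 0, "z": 0, "rx": 0, "ry": 0, "rz": 0, "jaw": 3}])

```text
clock: 16.9
tool_pos: [0.6115, 0.05, 0.1163]
eef_rot: [0.706, 0.706, -0.043, 0.043]
contact_force: [0.3, 0.7, -1.6]
opening: 0.496
finger_force: 20.0
```

Lower 2 mm at a time until touch.

>>> send_rows(motion=[{"x": 0, "y": 0, "z": 0.2, "rx": 0, "ry": 0, "rz": 0, "jaw": 3}, {"x": 0, "y": 0, "z": 0, "rx": 0, "ry": 0, "rz": 0, "jaw": 3}, {"x": 0, "y": 0, "z": 0, "rx": 0, "ry": 0, "rz": 0, "jaw": 3}, {"x": 0, "y": 0, "z": 0, "rx": 0, "ry": 0, "rz": 0, "jaw": 3}, {"x": 0, "y": 0, "z": 0, "rx": 0, "ry": 0, "rz": 0, "jaw": 3}])

```text
clock: 17.4
tool_pos: [0.6112, 0.0496, 0.1138]
eef_rot: [0.706, 0.706, -0.043, 0.043]
contact_force: [0.6, 0.0, -3.0]
opening: 0.498
finger_force: 20.0
```

>>> send_rows(motion=[{"x": 0, "y": 0, "z": 0.2, "rx": 0, "ry": 0, "rz": 0, "jaw": 3}, {"x": 0, "y": 0, "z": 0, "rx": 0, "ry": 0, "rz": 0, "jaw": 3}, {"x": 0, "y": 0, "z": 0, "rx": 0, "ry": 0, "rz": 0, "jaw": 3}, {"x": 0, "y": 0, "z": 0, "rx": 0, "ry": 0, "rz": 0, "jaw": 3}, {"x": 0, "y": 0, "z": 0, "rx": 0, "ry": 0, "rz": 0, "jaw": 3}])

```text
clock: 17.9
tool_pos: [0.6112, 0.0494, 0.1118]
eef_rot: [0.706, 0.706, -0.043, 0.043]
contact_force: [-0.3, -0.2, -2.3]
opening: 0.5
finger_force: 20.0
```

>>> send_rows(motion=[{"x": 0, "y": 0, "z": 0.2, "rx": 0, "ry": 0, "rz": 0, "jaw": 3}, {"x": 0, "y": 0, "z": 0, "rx": 0, "ry": 0, "rz": 0, "jaw": 3}, {"x": 0, "y": 0, "z": 0, "rx": 0, "ry": 0, "rz": 0, "jaw": 3}, {"x": 0, "y": 0, "z": 0, "rx": 0, "ry": 0, "rz": 0, "jaw": 3}, {"x": 0, "y": 0, "z": 0, "rx": 0, "ry": 0, "rz": 0, "jaw": 3}])

```text
clock: 18.4
tool_pos: [0.6114, 0.0496, 0.1109]
eef_rot: [0.706, 0.706, -0.043, 0.043]
contact_force: [-1.9, 1.3, 5.0]
opening: 0.497
finger_force: 20.0
```

>>> send_rows(motion=[{"x": 0, "y": 0, "z": 0.2, "rx": 0, "ry": 0, "rz": 0, "jaw": 3}, {"x": 0, "y": 0, "z": 0, "rx": 0, "ry": 0, "rz": 0, "jaw": 3}, {"x": 0, "y": 0, "z": 0, "rx": 0, "ry": 0, "rz": 0, "jaw": 3}, {"x": 0, "y": 0, "z": 0, "rx": 0, "ry": 0, "rz": 0, "jaw": 3}, {"x": 0, "y": 0, "z": 0, "rx": 0, "ry": 0, "rz": 0, "jaw": 3}])

```text
clock: 18.9
tool_pos: [0.6116, 0.0501, 0.1105]
eef_rot: [0.706, 0.706, -0.042, 0.044]
contact_force: [-3.9, 1.9, 17.9]
opening: 0.499
finger_force: 20.0
```

>>> send_rows(motion=[{"x": 0, "y": 0, "z": -0.2, "rx": 0, "ry": 0, "rz": 0, "jaw": 6}, {"x": 0, "y": 0, "z": 0, "rx": 0, "ry": 0, "rz": 0, "jaw": 6}, {"x": 0, "y": 0, "z": 0, "rx": 0, "ry": 0, "rz": 0, "jaw": 6}, {"x": 0, "y": 0, "z": 0, "rx": 0, "ry": 0, "rz": 0, "jaw": 6}, {"x": 0, "y": 0, "z": 0, "rx": 0, "ry": 0, "rz": 0, "jaw": 6}])

```text
clock: 19.4
tool_pos: [0.6111, 0.0489, 0.1095]
eef_rot: [0.706, 0.706, -0.043, 0.043]
contact_force: [0.3, -0.8, 0.0]
opening: 0.682
finger_force: 0.0
```

>>> send_rows(motion=[{"x": 0, "y": 0, "z": -3, "rx": 0, "ry": 0, "rz": 0, "jaw": 7}, {"x": 0, "y": 0, "z": -4, "rx": 0, "ry": 0, "rz": 0, "jaw": 7}, {"x": 0, "y": 0, "z": -3, "rx": 0, "ry": 0, "rz": 0, "jaw": 8}, {"x": 0, "y": 0, "z": 0, "rx": 0, "ry": 0.122, "rz": 0, "jaw": 8}, {"x": 0, "y": 0, "z": 0, "rx": 0, "ry": 0, "rz": 0, "jaw": 8}])

```text
clock: 19.9
tool_pos: [0.6121, 0.0561, 0.2097]
eef_rot: [0.71, 0.705, -0.0, 0.001]
contact_force: [1.1, -1.5, -0.1]
opening: 0.909
finger_force: 0.0
```

Run:
```python
from h import *
t=snap('top')
for b in boxes(t): print(b)
a=np.radians(23.5);rows([.4268,-.2505,.2],[np.cos(a),np.sin(a),0])
rows([.4268,-.2505,.2],[0,1,0])
w=snap('wrist'); save(w,'w4')
```

```text
(0.4332, -0.3875, 29.3, 59, 43, (478, 233))
(0.5624, -0.3313, 6.0, 59, 43, (456, 187))
clk 19.95 pos [0.6112 0.0576 0.2088] q [ 0.06  0.75 -0.42  1.63  0.38  0.85 -0.52] open 79.7 F [ 0.1 -0.1 -0.5] ff 0.0
shift now axes cm [-30.91 -18.28   0.99] turn [1.000e-03 3.000e-03 1.155e+00] | shift in goal axes cm [-29.2   20.91   0.88]
clk 19.95 pos [0.6112 0.0576 0.2088] q [ 0.06  0.75 -0.42  1.63  0.38  0.85 -0.52] open 79.7 F [ 0.1 -0.1 -0.5] ff 0.0
shift now axes cm [-30.91 -18.28   0.99] turn [-0.001  0.003 -0.005] | shift in goal axes cm [-30.81 -18.44   0.88]
```

View pics/w4.png

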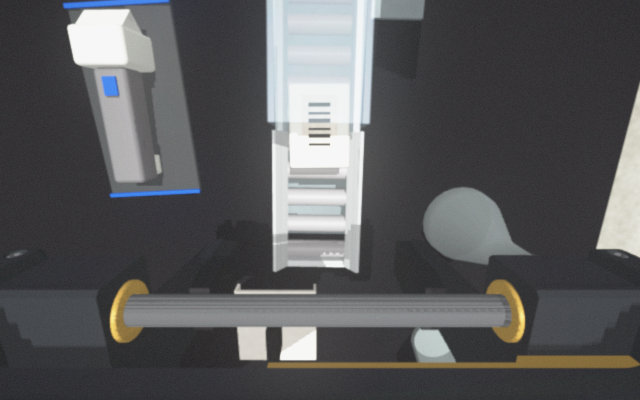

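The box is rolling down under the hood at (319,125). Next box C.

>>> send_rows(motion=[{"x": -3, "y": -1.8, "z": 0, "rx": 0, "ry": 0, "rz": 0, "jaw": 8}, {"x": -4, "y": -2.4, "z": 0, "rx": 0, "ry": 0, "rz": 0, "jaw": 8}, {"x": -4, "y": -2.4, "z": 0, "rx": 0, "ry": 0, "rz": 0, "jaw": 8}, {"x": -4, "y": -2.4, "z": 0, "rx": 0, "ry": 0, "rz": 0, "jaw": 8}, {"x": -4, "y": -2.4, "z": 0, "rx": 0, "ry": 0, "rz": 0, "jaw": 8}])

```text
clock: 20.5
tool_pos: [0.4959, -0.1285, 0.2083]
eef_rot: [0.706, 0.708, -0.001, -0.001]
contact_force: [1.0, -1.1, 0.0]
opening: 0.91
finger_force: 0.0
```

>>> send_rows(motion=[{"x": -4, "y": -2.4, "z": 0, "rx": 0, "ry": 0, "rz": 0, "jaw": 8}, {"x": -4, "y": -2.4, "z": 0, "rx": 0, "ry": 0, "rz": 0, "jaw": 8}, {"x": -3.8, "y": -2.2, "z": 0, "rx": 0, "ry": 0, "rz": 0, "jaw": 8}, {"x": 0, "y": 0, "z": 0, "rx": 0, "ry": 0, "rz": 0.14, "jaw": 8}, {"x": 0, "y": 0, "z": 0, "rx": 0, "ry": 0, "rz": 0.14, "jaw": 8}])

```text
clock: 21.0
tool_pos: [0.4259, -0.2474, 0.2082]
eef_rot: [0.801, 0.598, -0.001, -0.001]
contact_force: [-0.1, 2.0, 0.2]
opening: 0.907
finger_force: 0.0
```

>>> send_rows(motion=[{"x": 0, "y": 0, "z": 0, "rx": 0, "ry": 0, "rz": 0.14, "jaw": 8}, {"x": 0, "y": 0, "z": 0, "rx": 0, "ry": 0, "rz": 0.14, "jaw": 8}, {"x": 0, "y": 0, "z": 0, "rx": 0, "ry": 0, "rz": 0.14, "jaw": 8}, {"x": 0, "y": 0, "z": 0, "rx": 0, "ry": 0, "rz": 0.14, "jaw": 8}, {"x": 0, "y": 0, "z": 0, "rx": 0, "ry": 0, "rz": 0.14, "jaw": 8}])

```text
clock: 21.5
tool_pos: [0.4274, -0.2451, 0.2083]
eef_rot: [0.957, 0.29, -0.001, -0.001]
contact_force: [-0.4, 0.5, -0.5]
opening: 0.909
finger_force: 0.0
```

>>> send_rows(motion=[{"x": 0, "y": 0, "z": 0, "rx": 0, "ry": 0, "rz": 0.14, "jaw": 8}, {"x": 0, "y": 0, "z": 2, "rx": 0, "ry": 0, "rz": 0.035, "jaw": 8}, {"x": 0, "y": 0, "z": 2, "rx": 0, "ry": 0, "rz": 0, "jaw": 8}, {"x": 0, "y": 0, "z": 2, "rx": 0, "ry": 0, "rz": 0, "jaw": 8}, {"x": 0, "y": 0, "z": 0, "rx": 0, "ry": 0, "rz": 0, "jaw": 8}])

```text
clock: 22.0
tool_pos: [0.426, -0.2444, 0.1466]
eef_rot: [0.978, 0.208, -0.003, -0.002]
contact_force: [-0.3, 1.1, -0.1]
opening: 0.907
finger_force: 0.0
```

Run:
```python
from h import *
t=snap('top')
for b in boxes(t): print(b)
a=np.radians(23.5);rows([.4268,-.2505,.038],[np.cos(a),np.sin(a),0])
w=snap('wrist'); save(w,'w5'); print('w',boxes(w))
```

```text
(0.563, -0.3311, 6.6, 58, 43, (456, 187))
(0.5529, -0.1193, 89.9, 95, 94, (382, 190))
clk 22.05 pos [ 0.4267 -0.245   0.1479] q [ 0.49  0.69 -0.1   2.05  0.16  0.41 -0.89] open 80.0 F [-0.1 -0.9  0.9] ff 0.0
shift now axes cm [-0.18  0.54 10.98] turn [-0.003  0.003  0.008] | shift in goal axes cm [-0.21  0.51 10.99]
w [(0.3035, -0.2697, -65.9, 47, 21, (286, 338)), (0.4585, -0.3933, 29.6, 19, 13, (499, 243)), (0.4388, -0.2486, -66.9, 42, 35, (327, 195)), (0.5655, -0.337, 6.8, 62, 45, (516, 85)), (0.5315, -0.1362, 89.6, 87, 46, (230, 10))]
```

>>> send_rows(motion=[{"x": -0.1, "y": 0.5, "z": 2, "rx": 0, "ry": 0, "rz": 0, "jaw": 8}, {"x": 0, "y": 0, "z": 3, "rx": 0, "ry": 0, "rz": 0, "jaw": 8}, {"x": 0, "y": 0, "z": 3, "rx": 0, "ry": 0, "rz": 0, "jaw": 8}, {"x": 0, "y": 0, "z": 3, "rx": 0, "ry": 0, "rz": 0, "jaw": 8}, {"x": 0, "y": 0, "z": 0, "rx": 0, "ry": 0, "rz": 0, "jaw": 3}])

```text
clock: 22.6
tool_pos: [0.4275, -0.2506, 0.0372]
eef_rot: [0.978, 0.207, -0.002, -0.001]
contact_force: [-0.5, -0.1, 0.6]
opening: 0.838
finger_force: 0.0
```

>>> send_rows(motion=[{"x": 0, "y": 0, "z": 0, "rx": 0, "ry": 0, "rz": 0, "jaw": 3}, {"x": 0, "y": 0, "z": 0, "rx": 0, "ry": 0, "rz": 0, "jaw": 3}, {"x": 0, "y": 0, "z": 0, "rx": 0, "ry": 0, "rz": 0, "jaw": 3}, {"x": 0, "y": 0, "z": 0, "rx": 0, "ry": 0, "rz": 0, "jaw": 3}, {"x": 0, "y": 0, "z": 0, "rx": 0, "ry": 0, "rz": 0, "jaw": 3}])

```text
clock: 23.1
tool_pos: [0.429, -0.2522, 0.0404]
eef_rot: [0.979, 0.206, 0.001, 0.001]
contact_force: [-0.6, 0.6, 8.2]
opening: 0.498
finger_force: 20.0
```

>>> send_rows(motion=[{"x": 0, "y": 0, "z": 0, "rx": 0, "ry": 0, "rz": 0, "jaw": 3}, {"x": 0, "y": 0, "z": 0, "rx": 0, "ry": 0, "rz": 0, "jaw": 3}, {"x": 0, "y": 0, "z": 0, "rx": 0, "ry": 0, "rz": 0, "jaw": 3}, {"x": 0, "y": 0, "z": 0, "rx": 0, "ry": 0, "rz": 0, "jaw": 3}, {"x": 0, "y": 0, "z": 0, "rx": 0, "ry": 0, "rz": 0, "jaw": 3}])

```text
clock: 23.6
tool_pos: [0.4291, -0.2522, 0.0404]
eef_rot: [0.978, 0.206, 0.001, 0.001]
contact_force: [0.2, 1.2, 7.5]
opening: 0.499
finger_force: 20.0
```

>>> send_rows(motion=[{"x": 0, "y": 0, "z": -2, "rx": 0, "ry": 0, "rz": 0, "jaw": 3}, {"x": 0, "y": 0, "z": -4, "rx": 0, "ry": 0, "rz": 0, "jaw": 3}, {"x": 0, "y": 0, "z": -5, "rx": 0, "ry": 0, "rz": 0, "jaw": 3}, {"x": 0, "y": 0, "z": -5, "rx": 0, "ry": 0, "rz": -0.14, "jaw": 3}, {"x": 0, "y": 0, "z": 0, "rx": 0, "ry": 0, "rz": -0.14, "jaw": 3}])

```text
clock: 24.1
tool_pos: [0.4312, -0.2534, 0.2052]
eef_rot: [0.939, 0.343, 0.004, 0.005]
contact_force: [1.0, -0.7, -2.7]
opening: 0.494
finger_force: 20.0
```

>>> send_rows(motion=[{"x": 0, "y": 0, "z": 0, "rx": 0, "ry": 0, "rz": -0.14, "jaw": 3}, {"x": 0, "y": 0, "z": 0, "rx": 0, "ry": 0, "rz": -0.14, "jaw": 3}, {"x": 0, "y": 0, "z": 0, "rx": 0, "ry": 0, "rz": -0.14, "jaw": 3}, {"x": 0, "y": 0, "z": 0, "rx": 0, "ry": 0, "rz": -0.14, "jaw": 3}, {"x": 0, "y": 0, "z": 0, "rx": 0, "ry": 0, "rz": -0.14, "jaw": 3}])

```text
clock: 24.6
tool_pos: [0.4276, -0.2518, 0.1993]
eef_rot: [0.764, 0.645, -0.0, -0.0]
contact_force: [0.5, 0.4, -1.3]
opening: 0.496
finger_force: 20.0
```

>>> send_rows(motion=[{"x": 0, "y": 0, "z": 0, "rx": 0, "ry": 0, "rz": -0.14, "jaw": 3}, {"x": 0, "y": 0, "z": 0, "rx": 0, "ry": 0, "rz": -0.04, "jaw": 3}, {"x": 0, "y": 0, "z": 0, "rx": 0, "ry": 0, "rz": 0, "jaw": 3}, {"x": 3, "y": 1.8, "z": 0, "rx": 0, "ry": 0, "rz": 0, "jaw": 3}, {"x": 4, "y": 2.5, "z": 0, "rx": 0, "ry": 0, "rz": 0, "jaw": 3}])

```text
clock: 25.1
tool_pos: [0.4697, -0.1837, 0.1989]
eef_rot: [0.709, 0.706, -0.001, 0.0]
contact_force: [1.7, -0.1, -2.9]
opening: 0.5
finger_force: 20.0
```

>>> send_rows(motion=[{"x": 4, "y": 2.5, "z": 0, "rx": 0, "ry": 0, "rz": 0, "jaw": 3}, {"x": 4, "y": 2.5, "z": 0, "rx": 0, "ry": 0, "rz": 0, "jaw": 3}, {"x": 4, "y": 2.5, "z": 0, "rx": 0, "ry": 0, "rz": 0, "jaw": 3}, {"x": 4, "y": 2.5, "z": 0, "rx": 0, "ry": 0, "rz": 0, "jaw": 3}, {"x": 4, "y": 2.5, "z": 0, "rx": 0, "ry": 0, "rz": 0, "jaw": 3}])

```text
clock: 25.6
tool_pos: [0.5955, 0.0208, 0.1991]
eef_rot: [0.706, 0.708, -0.0, 0.0]
contact_force: [0.1, -0.3, -1.9]
opening: 0.498
finger_force: 20.0
```

>>> send_rows(motion=[{"x": 3, "y": 1.3, "z": 0, "rx": 0, "ry": 0, "rz": 0, "jaw": 3}, {"x": 0, "y": 0, "z": 0, "rx": 0, "ry": -0.122, "rz": 0, "jaw": 3}, {"x": 0, "y": 0, "z": 0, "rx": 0, "ry": 0, "rz": 0, "jaw": 3}, {"x": 0, "y": 0, "z": 0, "rx": 0, "ry": 0, "rz": 0, "jaw": 3}, {"x": 0, "y": 0, "z": 0, "rx": 0, "ry": 0, "rz": 0, "jaw": 3}])

```text
clock: 26.1
tool_pos: [0.6075, 0.0463, 0.199]
eef_rot: [0.705, 0.706, -0.044, 0.043]
contact_force: [0.7, -1.5, -2.1]
opening: 0.496
finger_force: 20.0
```

Run:
```python
from h import *
t=snap('top')
for b in boxes(t): print(b)
rows([.611,.049,.1135],[0,1,-.1228],[0,-.1228,-1])
```

```text
(0.4332, -0.3875, 29.3, 59, 43, (478, 233))
(0.5624, -0.331, 7.0, 59, 43, (456, 187))
clk 26.15 pos [0.6076 0.046  0.199 ] q [-0.02  0.75 -0.35  1.65  0.47  0.87 -0.61] open 43.5 F [-0.7  0.  -2.3] ff 20.0
shift now axes cm [1.35 0.35 8.45] turn [-0.001  0.001  0.   ] | shift in goal axes cm [1.34 0.34 8.45]
```

>>> send_rows(motion=[{"x": 1.35, "y": 0.35, "z": 2, "rx": 0, "ry": 0, "rz": 0, "jaw": 3}, {"x": 0, "y": 0, "z": 2, "rx": 0, "ry": 0, "rz": 0, "jaw": 3}, {"x": 0, "y": 0, "z": 2, "rx": 0, "ry": 0, "rz": 0, "jaw": 3}, {"x": 0, "y": 0, "z": 1.5, "rx": 0, "ry": 0, "rz": 0, "jaw": 3}, {"x": 0, "y": 0, "z": 0.7, "rx": 0, "ry": 0, "rz": 0, "jaw": 3}])

```text
clock: 26.65
tool_pos: [0.6106, 0.0503, 0.1146]
eef_rot: [0.705, 0.706, -0.044, 0.043]
contact_force: [-0.0, -0.4, -1.8]
opening: 0.493
finger_force: 20.0
```

>>> send_rows(motion=[{"x": 0, "y": 0, "z": 0.2, "rx": 0, "ry": 0, "rz": 0, "jaw": 3}, {"x": 0, "y": 0, "z": 0, "rx": 0, "ry": 0, "rz": 0, "jaw": 3}, {"x": 0, "y": 0, "z": 0, "rx": 0, "ry": 0, "rz": 0, "jaw": 3}, {"x": 0, "y": 0, "z": 0, "rx": 0, "ry": 0, "rz": 0, "jaw": 3}, {"x": 0, "y": 0, "z": 0, "rx": 0, "ry": 0, "rz": 0, "jaw": 3}])

```text
clock: 27.15
tool_pos: [0.6116, 0.0526, 0.1146]
eef_rot: [0.704, 0.708, -0.043, 0.044]
contact_force: [1.2, 0.2, -2.0]
opening: 0.5
finger_force: 20.0
```

>>> send_rows(motion=[{"x": 0, "y": 0, "z": 0.2, "rx": 0, "ry": 0, "rz": 0, "jaw": 3}, {"x": 0, "y": 0, "z": 0, "rx": 0, "ry": 0, "rz": 0, "jaw": 3}, {"x": 0, "y": 0, "z": 0, "rx": 0, "ry": 0, "rz": 0, "jaw": 3}, {"x": 0, "y": 0, "z": 0, "rx": 0, "ry": 0, "rz": 0, "jaw": 3}, {"x": 0, "y": 0, "z": 0, "rx": 0, "ry": 0, "rz": 0, "jaw": 3}])

```text
clock: 27.65
tool_pos: [0.6114, 0.0522, 0.1121]
eef_rot: [0.704, 0.708, -0.043, 0.043]
contact_force: [-0.8, 0.2, -1.3]
opening: 0.499
finger_force: 20.0
```

>>> send_rows(motion=[{"x": 0, "y": 0, "z": 0.1, "rx": 0, "ry": 0, "rz": 0, "jaw": 3}, {"x": 0, "y": 0, "z": 0, "rx": 0, "ry": 0, "rz": 0, "jaw": 6}, {"x": 0, "y": 0, "z": 0, "rx": 0, "ry": 0, "rz": 0, "jaw": 6}, {"x": 0, "y": 0, "z": 0, "rx": 0, "ry": 0, "rz": 0, "jaw": 6}, {"x": 0, "y": 0, "z": 0, "rx": 0, "ry": 0, "rz": 0, "jaw": 6}])

```text
clock: 28.15
tool_pos: [0.6113, 0.0519, 0.111]
eef_rot: [0.704, 0.708, -0.043, 0.043]
contact_force: [-0.4, -0.0, 0.5]
opening: 0.679
finger_force: 0.0
```

>>> send_rows(motion=[{"x": 0, "y": 0, "z": 0, "rx": 0, "ry": 0, "rz": 0, "jaw": 6}, {"x": 0, "y": 0, "z": -3, "rx": 0, "ry": 0, "rz": 0, "jaw": 7}, {"x": 0, "y": 0, "z": -4, "rx": 0, "ry": 0, "rz": 0, "jaw": 7}, {"x": 0, "y": 0, "z": -3, "rx": 0, "ry": 0, "rz": 0, "jaw": 8}, {"x": 0, "y": 0, "z": 0, "rx": 0, "ry": 0.122, "rz": 0, "jaw": 8}])

```text
clock: 28.65
tool_pos: [0.6133, 0.0731, 0.2152]
eef_rot: [0.701, 0.713, 0.006, 0.0]
contact_force: [0.1, 1.5, -1.1]
opening: 0.911
finger_force: 0.0
```

Run:
```python
from h import *
t=snap('top')
for b in boxes(t): print(b)
rows([.4332,-.3875,.2],[0,1,0])
w=snap('wrist'); save(w,'w6')
```

```text
(0.4332, -0.3875, 29.3, 59, 43, (478, 233))
(0.5624, -0.3313, 6.0, 59, 43, (456, 187))
clk 28.7 pos [0.6133 0.0615 0.2129] q [ 0.07  0.74 -0.44  1.63  0.39  0.85 -0.52] open 80.1 F [-0.  -4.2 -0.4] ff 0.0
shift now axes cm [-44.88 -18.08   0.94] turn [ 0.006 -0.006  0.001] | shift in goal axes cm [-44.9  -18.01   1.29]
```

View pics/w6.png

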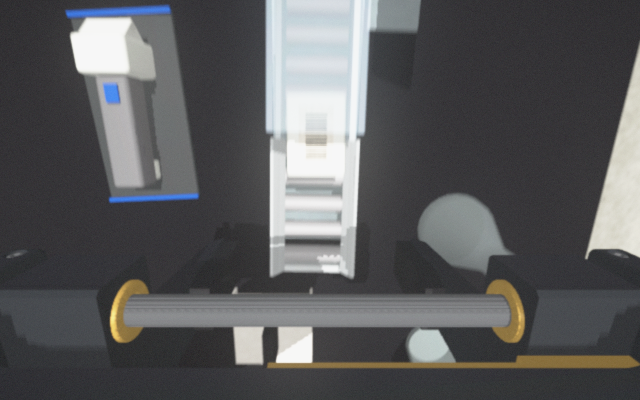

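Second box rolling in at (316,140). On to box B.

>>> send_rows(motion=[{"x": -3, "y": -1.2, "z": 0, "rx": 0, "ry": 0, "rz": 0, "jaw": 8}, {"x": -4, "y": -1.6, "z": 0, "rx": 0, "ry": 0, "rz": 0, "jaw": 8}, {"x": -4, "y": -1.6, "z": 0, "rx": 0, "ry": 0, "rz": 0, "jaw": 8}, {"x": -4, "y": -1.6, "z": 0, "rx": 0, "ry": 0, "rz": 0, "jaw": 8}, {"x": -4, "y": -1.6, "z": 0, "rx": 0, "ry": 0, "rz": 0, "jaw": 8}])

```text
clock: 29.25
tool_pos: [0.5348, -0.1273, 0.2095]
eef_rot: [0.705, 0.709, -0.001, -0.0]
contact_force: [0.1, -0.9, 0.2]
opening: 0.905
finger_force: 0.0
```

>>> send_rows(motion=[{"x": -4, "y": -1.6, "z": 0, "rx": 0, "ry": 0, "rz": 0, "jaw": 8}, {"x": -4, "y": -1.6, "z": 0, "rx": 0, "ry": 0, "rz": 0, "jaw": 8}, {"x": -4, "y": -1.6, "z": 0, "rx": 0, "ry": 0, "rz": 0, "jaw": 8}, {"x": -4, "y": -1.6, "z": 0, "rx": 0, "ry": 0, "rz": 0, "jaw": 8}, {"x": -4, "y": -1.6, "z": 0, "rx": 0, "ry": 0, "rz": 0, "jaw": 8}])

```text
clock: 29.75
tool_pos: [0.4559, -0.3276, 0.2095]
eef_rot: [0.705, 0.709, -0.001, -0.001]
contact_force: [0.6, 0.3, 0.1]
opening: 0.906
finger_force: 0.0
```

>>> send_rows(motion=[{"x": -4, "y": -1.6, "z": 0, "rx": 0, "ry": 0, "rz": 0, "jaw": 8}, {"x": -1.9, "y": -0.8, "z": 0, "rx": 0, "ry": 0, "rz": 0, "jaw": 8}, {"x": 0, "y": 0, "z": 0, "rx": 0, "ry": 0, "rz": 0.14, "jaw": 8}, {"x": 0, "y": 0, "z": 0, "rx": 0, "ry": 0, "rz": 0.14, "jaw": 8}, {"x": 0, "y": 0, "z": 0, "rx": 0, "ry": 0, "rz": 0.14, "jaw": 8}])

```text
clock: 30.25
tool_pos: [0.4329, -0.3852, 0.2093]
eef_rot: [0.839, 0.544, -0.001, -0.001]
contact_force: [0.2, 0.7, 0.1]
opening: 0.908
finger_force: 0.0
```

>>> send_rows(motion=[{"x": 0, "y": 0, "z": 0, "rx": 0, "ry": 0, "rz": 0.14, "jaw": 8}, {"x": 0, "y": 0, "z": 0, "rx": 0, "ry": 0, "rz": 0.14, "jaw": 8}, {"x": 0, "y": 0, "z": 2, "rx": 0, "ry": 0, "rz": 0.14, "jaw": 8}, {"x": 0, "y": 0, "z": 2, "rx": 0, "ry": 0, "rz": 0.14, "jaw": 8}, {"x": 0, "y": 0, "z": 2, "rx": 0, "ry": 0, "rz": 0.08, "jaw": 8}])

```text
clock: 30.75
tool_pos: [0.4332, -0.3849, 0.149]
eef_rot: [0.967, 0.253, -0.001, -0.0]
contact_force: [0.1, -0.8, 0.1]
opening: 0.908
finger_force: 0.0
```

Run:
```python
from h import *
snapshot('top')
t=snap('top')
for b in boxes(t): print(b)
a=np.radians(29.3);rows([.4332,-.3875,.038],[np.cos(a),np.sin(a),0])
```

```text
(0.5624, -0.3313, 6.0, 59, 43, (456, 187))
(0.5529, -0.1193, 89.9, 95, 94, (382, 190))
clk 30.85 pos [ 0.4318 -0.3837  0.1474] q [ 0.75  0.77 -0.17  1.8   0.22  0.6  -0.61] open 79.7 F [-0.9 -0.7  0.3] ff 0.0
shift now axes cm [-0.02  0.47 10.94] turn [-0.006  0.005  0.006] | shift in goal axes cm [-0.07  0.4  10.94]
```

>>> send_rows(motion=[{"x": 0, "y": 0.4, "z": 2, "rx": 0, "ry": 0, "rz": 0, "jaw": 8}, {"x": 0, "y": 0, "z": 3, "rx": 0, "ry": 0, "rz": 0, "jaw": 8}, {"x": 0, "y": 0, "z": 3, "rx": 0, "ry": 0, "rz": 0, "jaw": 8}, {"x": 0, "y": 0, "z": 2.9, "rx": 0, "ry": 0, "rz": 0, "jaw": 8}, {"x": 0, "y": 0, "z": 0, "rx": 0, "ry": 0, "rz": 0, "jaw": 3}])

```text
clock: 31.35
tool_pos: [0.4337, -0.3873, 0.0386]
eef_rot: [0.967, 0.256, -0.002, -0.003]
contact_force: [-0.5, 0.2, -0.0]
opening: 0.838
finger_force: 0.0
```

>>> send_rows(motion=[{"x": 0, "y": 0, "z": 0, "rx": 0, "ry": 0, "rz": 0, "jaw": 3}, {"x": 0, "y": 0, "z": 0, "rx": 0, "ry": 0, "rz": 0, "jaw": 3}, {"x": 0, "y": 0, "z": 0, "rx": 0, "ry": 0, "rz": 0, "jaw": 3}, {"x": 0, "y": 0, "z": 0, "rx": 0, "ry": 0, "rz": 0, "jaw": 3}, {"x": 0, "y": 0, "z": 0, "rx": 0, "ry": 0, "rz": 0, "jaw": 3}])

```text
clock: 31.85
tool_pos: [0.436, -0.3898, 0.0428]
eef_rot: [0.967, 0.255, 0.001, 0.001]
contact_force: [-0.5, 0.9, 7.2]
opening: 0.499
finger_force: 20.0
```

>>> send_rows(motion=[{"x": 0, "y": 0, "z": 0, "rx": 0, "ry": 0, "rz": 0, "jaw": 3}, {"x": 0, "y": 0, "z": 0, "rx": 0, "ry": 0, "rz": 0, "jaw": 3}, {"x": 0, "y": 0, "z": 0, "rx": 0, "ry": 0, "rz": 0, "jaw": 3}, {"x": 0, "y": 0, "z": 0, "rx": 0, "ry": 0, "rz": 0, "jaw": 3}, {"x": 0, "y": 0, "z": 0, "rx": 0, "ry": 0, "rz": 0, "jaw": 3}])

```text
clock: 32.35
tool_pos: [0.436, -0.3897, 0.0427]
eef_rot: [0.967, 0.255, 0.001, 0.001]
contact_force: [-0.7, 0.8, 7.1]
opening: 0.496
finger_force: 20.0
```

>>> send_rows(motion=[{"x": 0, "y": 0, "z": -2, "rx": 0, "ry": 0, "rz": 0, "jaw": 3}, {"x": 0, "y": 0, "z": -4, "rx": 0, "ry": 0, "rz": 0, "jaw": 3}, {"x": 0, "y": 0, "z": -5, "rx": 0, "ry": 0, "rz": 0, "jaw": 3}, {"x": 0, "y": 0, "z": -5, "rx": 0, "ry": 0, "rz": -0.14, "jaw": 3}, {"x": 0, "y": 0, "z": 0, "rx": 0, "ry": 0, "rz": -0.14, "jaw": 3}])

```text
clock: 32.85
tool_pos: [0.4387, -0.3916, 0.2083]
eef_rot: [0.921, 0.39, 0.003, 0.006]
contact_force: [1.6, -0.9, -3.3]
opening: 0.5
finger_force: 20.0
```

>>> send_rows(motion=[{"x": 0, "y": 0, "z": 0, "rx": 0, "ry": 0, "rz": -0.14, "jaw": 3}, {"x": 0, "y": 0, "z": 0, "rx": 0, "ry": 0, "rz": -0.14, "jaw": 3}, {"x": 0, "y": 0, "z": 0, "rx": 0, "ry": 0, "rz": -0.14, "jaw": 3}, {"x": 0, "y": 0, "z": 0, "rx": 0, "ry": 0, "rz": -0.14, "jaw": 3}, {"x": 0, "y": 0, "z": 0, "rx": 0, "ry": 0, "rz": -0.14, "jaw": 3}])

```text
clock: 33.35
tool_pos: [0.4346, -0.3891, 0.2012]
eef_rot: [0.731, 0.682, -0.0, -0.0]
contact_force: [-0.3, 1.1, -3.4]
opening: 0.499
finger_force: 20.0
```

>>> send_rows(motion=[{"x": 0, "y": 0, "z": 0, "rx": 0, "ry": 0, "rz": -0.065, "jaw": 3}, {"x": 0, "y": 0, "z": 0, "rx": 0, "ry": 0, "rz": 0, "jaw": 3}, {"x": 3, "y": 1.2, "z": 0, "rx": 0, "ry": 0, "rz": 0, "jaw": 3}, {"x": 4, "y": 1.6, "z": 0, "rx": 0, "ry": 0, "rz": 0, "jaw": 3}, {"x": 4, "y": 1.6, "z": 0, "rx": 0, "ry": 0, "rz": 0, "jaw": 3}])

```text
clock: 33.85
tool_pos: [0.4804, -0.2789, 0.2013]
eef_rot: [0.712, 0.702, -0.0, -0.0]
contact_force: [0.5, -0.4, -2.8]
opening: 0.5
finger_force: 20.0
```

>>> send_rows(motion=[{"x": 4, "y": 1.6, "z": 0, "rx": 0, "ry": 0, "rz": 0, "jaw": 3}, {"x": 4, "y": 1.6, "z": 0, "rx": 0, "ry": 0, "rz": 0, "jaw": 3}, {"x": 4, "y": 1.6, "z": 0, "rx": 0, "ry": 0, "rz": 0, "jaw": 3}, {"x": 4, "y": 1.6, "z": 0, "rx": 0, "ry": 0, "rz": 0, "jaw": 3}, {"x": 4, "y": 1.6, "z": 0, "rx": 0, "ry": 0, "rz": 0, "jaw": 3}])

```text
clock: 34.35
tool_pos: [0.5627, -0.0789, 0.2014]
eef_rot: [0.711, 0.703, -0.0, 0.0]
contact_force: [0.6, -1.2, -3.7]
opening: 0.498
finger_force: 20.0
```

>>> send_rows(motion=[{"x": 4, "y": 1.6, "z": 0, "rx": 0, "ry": 0, "rz": 0, "jaw": 3}, {"x": 4, "y": 1.6, "z": 0, "rx": 0, "ry": 0, "rz": 0, "jaw": 3}, {"x": 4, "y": 1.6, "z": 0, "rx": 0, "ry": 0, "rz": 0, "jaw": 3}, {"x": 0.9, "y": 0.5, "z": 0, "rx": 0, "ry": -0.122, "rz": 0, "jaw": 3}, {"x": 0, "y": 0, "z": 0, "rx": 0, "ry": 0, "rz": 0, "jaw": 3}])

```text
clock: 34.85
tool_pos: [0.6168, 0.0588, 0.2013]
eef_rot: [0.705, 0.707, -0.041, 0.042]
contact_force: [-0.6, 1.2, -2.6]
opening: 0.498
finger_force: 20.0
```

Run:
```python
from h import *
snapshot('top')
t=snap('top')
for b in boxes(t): print(b)
rows([.611,.050,.118],[0,1,-.1228],[0,-.1228,-1])
```

```text
(0.5624, -0.3313, 6.0, 59, 43, (456, 187))
clk 34.95 pos [0.6163 0.0503 0.2011] q [-0.02  0.76 -0.36  1.62  0.47  0.89 -0.61] open 43.6 F [ 0.1 -0.4 -3.7] ff 20.0
shift now axes cm [ 0.98 -0.52  8.26] turn [-0.001 -0.001 -0.007] | shift in goal axes cm [ 0.99 -0.53  8.26]
```

>>> send_rows(motion=[{"x": 1.0, "y": -0.5, "z": 2, "rx": 0, "ry": 0, "rz": -0.007, "jaw": 3}, {"x": 0, "y": 0, "z": 2, "rx": 0, "ry": 0, "rz": 0, "jaw": 3}, {"x": 0, "y": 0, "z": 2, "rx": 0, "ry": 0, "rz": 0, "jaw": 3}, {"x": 0, "y": 0, "z": 1.5, "rx": 0, "ry": 0, "rz": 0, "jaw": 3}, {"x": 0, "y": 0, "z": 0.6, "rx": 0, "ry": 0, "rz": 0, "jaw": 3}])

```text
clock: 35.45
tool_pos: [0.6108, 0.0456, 0.1182]
eef_rot: [0.708, 0.704, -0.045, 0.042]
contact_force: [-0.9, 0.9, -2.1]
opening: 0.497
finger_force: 20.0
```

>>> send_rows(motion=[{"x": 0, "y": 0, "z": 0.1, "rx": 0, "ry": 0, "rz": 0, "jaw": 3}, {"x": 0, "y": 0, "z": 0, "rx": 0, "ry": 0, "rz": 0, "jaw": 3}, {"x": 0, "y": 0, "z": 0, "rx": 0, "ry": 0, "rz": 0, "jaw": 3}, {"x": 0, "y": 0, "z": 0, "rx": 0, "ry": 0, "rz": 0, "jaw": 3}, {"x": 0, "y": 0, "z": 0, "rx": 0, "ry": 0, "rz": 0, "jaw": 3}])

```text
clock: 35.95
tool_pos: [0.6121, 0.0482, 0.1193]
eef_rot: [0.707, 0.705, -0.043, 0.043]
contact_force: [-0.2, -0.1, -2.8]
opening: 0.494
finger_force: 20.0
```

>>> send_rows(motion=[{"x": 0, "y": 0, "z": 0.2, "rx": 0, "ry": 0, "rz": 0, "jaw": 3}, {"x": 0, "y": 0, "z": 0, "rx": 0, "ry": 0, "rz": 0, "jaw": 3}, {"x": 0, "y": 0, "z": 0, "rx": 0, "ry": 0, "rz": 0, "jaw": 3}, {"x": 0, "y": 0, "z": 0, "rx": 0, "ry": 0, "rz": 0, "jaw": 3}, {"x": 0, "y": 0, "z": 0, "rx": 0, "ry": 0, "rz": 0, "jaw": 3}])

```text
clock: 36.45
tool_pos: [0.6118, 0.0478, 0.1168]
eef_rot: [0.707, 0.705, -0.043, 0.043]
contact_force: [-0.1, 0.1, -2.9]
opening: 0.499
finger_force: 20.0
```

Contact expected around 0.1135–0.115; one more 1.5 mm, then release.

>>> send_rows(motion=[{"x": 0, "y": 0, "z": 0.2, "rx": 0, "ry": 0, "rz": 0, "jaw": 3}, {"x": 0, "y": 0, "z": 0, "rx": 0, "ry": 0, "rz": 0, "jaw": 3}, {"x": 0, "y": 0, "z": 0, "rx": 0, "ry": 0, "rz": 0, "jaw": 3}, {"x": 0, "y": 0, "z": 0, "rx": 0, "ry": 0, "rz": 0, "jaw": 6}, {"x": 0, "y": 0, "z": 0, "rx": 0, "ry": 0, "rz": 0, "jaw": 6}])

```text
clock: 36.95
tool_pos: [0.612, 0.0474, 0.1149]
eef_rot: [0.707, 0.705, -0.043, 0.043]
contact_force: [0.2, 0.4, 0.2]
opening: 0.657
finger_force: 0.0
```

>>> send_rows(motion=[{"x": 0, "y": 0, "z": 0, "rx": 0, "ry": 0, "rz": 0, "jaw": 6}, {"x": 0, "y": 0, "z": 0, "rx": 0, "ry": 0, "rz": 0, "jaw": 6}, {"x": 0, "y": 0, "z": 0, "rx": 0, "ry": 0, "rz": 0, "jaw": 6}, {"x": 0, "y": 0, "z": -3, "rx": 0, "ry": 0, "rz": 0, "jaw": 7}, {"x": 0, "y": 0, "z": -4, "rx": 0, "ry": 0, "rz": 0, "jaw": 8}])

```text
clock: 37.45
tool_pos: [0.6104, 0.0554, 0.1832]
eef_rot: [0.707, 0.705, -0.046, 0.042]
contact_force: [0.3, 0.2, 0.9]
opening: 0.837
finger_force: 0.0
```

>>> send_rows(motion=[{"x": 0, "y": 0, "z": -3, "rx": 0, "ry": 0, "rz": 0, "jaw": 8}, {"x": 0, "y": 0, "z": 0, "rx": 0, "ry": 0.122, "rz": 0, "jaw": 8}, {"x": 0, "y": 0, "z": 0, "rx": 0, "ry": 0, "rz": 0, "jaw": 8}, {"x": 0, "y": 0, "z": 0, "rx": 0, "ry": 0, "rz": 0, "jaw": 8}, {"x": 0, "y": 0, "z": 0, "rx": 0, "ry": 0, "rz": 0, "jaw": 8}])

```text
clock: 37.95
tool_pos: [0.6112, 0.0607, 0.2132]
eef_rot: [0.708, 0.707, -0.001, -0.001]
contact_force: [-0.4, 0.6, -0.1]
opening: 0.91
finger_force: 0.0
```

Run:
```python
from h import *
t=snap('top')
for b in boxes(t,.064): print(b)
a=np.radians(6.5);rows([.5597,-.327,.2],[np.cos(a),np.sin(a),0])
rows([.5597,-.327,.2],[0,1,0])
w=snap('wrist'); save(w,'w7'); s=snap('side'); save(s,'s2',(200,160,330,290),3)
a=cv2.imread('pics/w7.png')[0:260,240:420]; b=cv2.imread('pics/s2.png'); a=cv2.resize(a,(270,390)); cv2.imwrite('pics/m7.png',np.hstack([a,b]))
```

```text
(0.5597, -0.3271, 6.0, 58, 43, (456, 187))
clk 38.0 pos [0.6113 0.0611 0.2133] q [ 0.07  0.74 -0.44  1.63  0.39  0.86 -0.53] open 79.7 F [-0.4  0.7  0.1] ff 0.0
shift now axes cm [-38.82  -5.12   1.36] turn [-0.002  0.002  1.457] | shift in goal axes cm [-9.52 37.98  1.33]
clk 38.0 pos [0.6113 0.0611 0.2133] q [ 0.07  0.74 -0.44  1.63  0.39  0.86 -0.53] open 79.7 F [-0.4  0.7  0.1] ff 0.0
shift now axes cm [-38.82  -5.12   1.36] turn [-0.002  0.001 -0.001] | shift in goal axes cm [-38.81  -5.16   1.33]
```

View pics/m7.png

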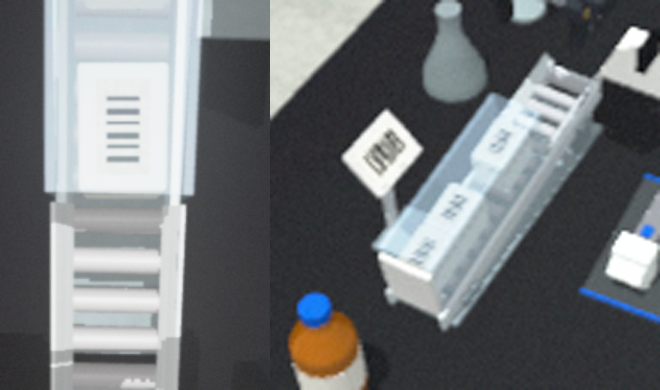

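Two boxes queued at the stop, the third rolling under the hood. Now the tall box A.

>>> send_rows(motion=[{"x": -3, "y": -0.4, "z": 0, "rx": 0, "ry": 0, "rz": 0, "jaw": 8}, {"x": -4, "y": -0.5, "z": 0, "rx": 0, "ry": 0, "rz": 0, "jaw": 8}, {"x": -4, "y": -0.5, "z": 0, "rx": 0, "ry": 0, "rz": 0, "jaw": 8}, {"x": -4, "y": -0.5, "z": 0, "rx": 0, "ry": 0, "rz": 0, "jaw": 8}, {"x": -4, "y": -0.5, "z": 0, "rx": 0, "ry": 0, "rz": 0, "jaw": 8}])

```text
clock: 38.6
tool_pos: [0.5871, -0.1308, 0.2138]
eef_rot: [0.708, 0.707, -0.001, -0.0]
contact_force: [0.4, -1.3, -0.1]
opening: 0.908
finger_force: 0.0
```

>>> send_rows(motion=[{"x": -4, "y": -0.6, "z": 0, "rx": 0, "ry": 0, "rz": 0, "jaw": 8}, {"x": -4, "y": -0.6, "z": 0, "rx": 0, "ry": 0, "rz": 0, "jaw": 8}, {"x": -4, "y": -0.5, "z": 0, "rx": 0, "ry": 0, "rz": 0, "jaw": 8}, {"x": -4, "y": -0.5, "z": 0, "rx": 0, "ry": 0, "rz": 0, "jaw": 8}, {"x": -3.8, "y": -0.5, "z": 0, "rx": 0, "ry": 0, "rz": 0, "jaw": 8}])

```text
clock: 39.1
tool_pos: [0.5596, -0.3292, 0.2138]
eef_rot: [0.708, 0.706, -0.001, -0.0]
contact_force: [0.7, 0.8, 0.3]
opening: 0.906
finger_force: 0.0
```

>>> send_rows(motion=[{"x": 0, "y": 0, "z": 0, "rx": 0, "ry": 0, "rz": 0.14, "jaw": 8}, {"x": 0, "y": 0, "z": 0, "rx": 0, "ry": 0, "rz": 0.14, "jaw": 8}, {"x": 0, "y": 0, "z": 0, "rx": 0, "ry": 0, "rz": 0.14, "jaw": 8}, {"x": 0, "y": 0, "z": 0, "rx": 0, "ry": 0, "rz": 0.14, "jaw": 8}, {"x": 0, "y": 0, "z": 0, "rx": 0, "ry": 0, "rz": 0.14, "jaw": 8}])

```text
clock: 39.6
tool_pos: [0.5601, -0.3271, 0.2137]
eef_rot: [0.908, 0.418, -0.001, -0.0]
contact_force: [-0.7, 0.6, -0.6]
opening: 0.914
finger_force: 0.0
```

>>> send_rows(motion=[{"x": 0, "y": 0, "z": 0, "rx": 0, "ry": 0, "rz": 0.14, "jaw": 8}, {"x": 0, "y": 0, "z": 0, "rx": 0, "ry": 0, "rz": 0.14, "jaw": 8}, {"x": 0, "y": 0, "z": 0, "rx": 0, "ry": 0, "rz": 0.14, "jaw": 8}, {"x": 0, "y": 0, "z": 0, "rx": 0, "ry": 0, "rz": 0.14, "jaw": 8}, {"x": 0, "y": 0, "z": 0, "rx": 0, "ry": 0, "rz": 0.14, "jaw": 8}])

```text
clock: 40.1
tool_pos: [0.5602, -0.327, 0.2137]
eef_rot: [0.997, 0.082, -0.001, -0.0]
contact_force: [-1.1, 0.4, -0.5]
opening: 0.907
finger_force: 0.0
```

>>> send_rows(motion=[{"x": 0, "y": 0, "z": 2, "rx": 0, "ry": 0, "rz": 0.057, "jaw": 8}, {"x": 0, "y": 0, "z": 2, "rx": 0, "ry": 0, "rz": 0, "jaw": 8}, {"x": 0, "y": 0, "z": 1, "rx": 0, "ry": 0, "rz": 0, "jaw": 8}, {"x": 0, "y": 0, "z": 0, "rx": 0, "ry": 0, "rz": 0, "jaw": 8}, {"x": 0, "y": 0, "z": 0, "rx": 0, "ry": 0, "rz": 0, "jaw": 8}])

```text
clock: 40.6
tool_pos: [0.5602, -0.3279, 0.1644]
eef_rot: [0.998, 0.056, -0.0, 0.0]
contact_force: [-0.5, -0.9, -0.3]
opening: 0.909
finger_force: 0.0
```

Run:
```python
from h import *
t=snap('top')
for b in boxes(t,.064): print(b)
a=np.radians(6.5);rows([.559,-.327,.042],[np.cos(a),np.sin(a),0])
w=snap('wrist'); save(w,'w8'); print('w',boxes(w,.064))
```

```text
(0.3112, -0.2602, -39.9, 43, 25, (435, 276))
(0.5501, -0.1171, -0.8, 95, 94, (382, 190))
clk 40.65 pos [ 0.5604 -0.3282  0.1648] q [ 0.5   0.82 -0.08  1.57  0.08  0.76 -1.07] open 79.8 F [ 0.2 -0.2 -0.5] ff 0.0
shift now axes cm [-0.13 -0.15 12.28] turn [ 0.001 -0.    -0.002] | shift in goal axes cm [-0.12 -0.14 12.28]
w [(0.5778, -0.3277, -83.7, 42, 25, (318, 185)), (0.5712, -0.1572, 89.6, 83, 81, (95, 167))]
```

View pics/w8.png

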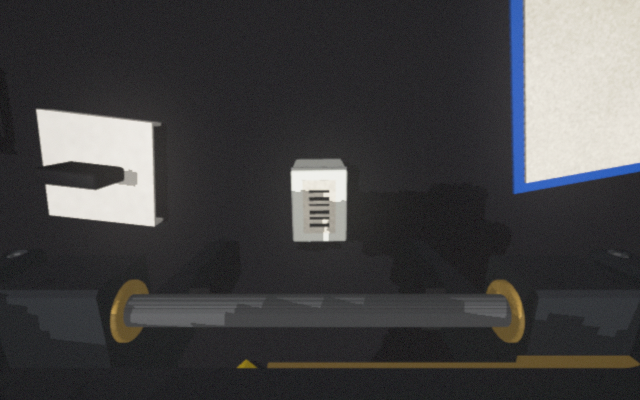

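Box A's lid is centred at (319,203), aligned with the jaws. Descending.

>>> send_rows(motion=[{"x": -0.1, "y": -0.1, "z": 3, "rx": 0, "ry": 0, "rz": 0, "jaw": 8}, {"x": 0, "y": 0, "z": 3, "rx": 0, "ry": 0, "rz": 0, "jaw": 8}, {"x": 0, "y": 0, "z": 3, "rx": 0, "ry": 0, "rz": 0, "jaw": 8}, {"x": 0, "y": 0, "z": 3, "rx": 0, "ry": 0, "rz": 0, "jaw": 8}, {"x": 0, "y": 0, "z": 0.3, "rx": 0, "ry": 0, "rz": 0, "jaw": 3}])

```text
clock: 41.2
tool_pos: [0.5566, -0.3262, 0.0384]
eef_rot: [0.998, 0.055, -0.003, -0.001]
contact_force: [-1.5, 0.5, 0.8]
opening: 0.842
finger_force: 0.0
```

>>> send_rows(motion=[{"x": 0, "y": 0, "z": 0, "rx": 0, "ry": 0, "rz": 0, "jaw": 3}, {"x": 0, "y": 0, "z": 0, "rx": 0, "ry": 0, "rz": 0, "jaw": 3}, {"x": 0, "y": 0, "z": 0, "rx": 0, "ry": 0, "rz": 0, "jaw": 3}, {"x": 0, "y": 0, "z": 0, "rx": 0, "ry": 0, "rz": 0, "jaw": 3}, {"x": 0, "y": 0, "z": 0, "rx": 0, "ry": 0, "rz": 0, "jaw": 3}])

```text
clock: 41.7
tool_pos: [0.5596, -0.3285, 0.0429]
eef_rot: [0.998, 0.055, 0.001, 0.001]
contact_force: [-0.2, -1.1, 7.5]
opening: 0.497
finger_force: 20.0
```

>>> send_rows(motion=[{"x": 0, "y": 0, "z": 0, "rx": 0, "ry": 0, "rz": 0, "jaw": 3}, {"x": 0, "y": 0, "z": 0, "rx": 0, "ry": 0, "rz": 0, "jaw": 3}, {"x": 0, "y": 0, "z": 0, "rx": 0, "ry": 0, "rz": 0, "jaw": 3}, {"x": 0, "y": 0, "z": 0, "rx": 0, "ry": 0, "rz": 0, "jaw": 3}, {"x": 0, "y": 0, "z": 0, "rx": 0, "ry": 0, "rz": 0, "jaw": 3}])

```text
clock: 42.2
tool_pos: [0.5596, -0.3285, 0.0429]
eef_rot: [0.998, 0.055, 0.001, 0.001]
contact_force: [-0.5, -1.6, 6.6]
opening: 0.497
finger_force: 20.0
```

>>> send_rows(motion=[{"x": 0, "y": 0, "z": -2, "rx": 0, "ry": 0, "rz": 0, "jaw": 3}, {"x": 0, "y": 0, "z": -4, "rx": 0, "ry": 0, "rz": 0, "jaw": 3}, {"x": 0, "y": 0, "z": -5, "rx": 0, "ry": 0, "rz": 0, "jaw": 3}, {"x": 0, "y": 0, "z": -5, "rx": 0, "ry": 0, "rz": -0.14, "jaw": 3}, {"x": 0, "y": 0, "z": 0, "rx": 0, "ry": 0, "rz": -0.14, "jaw": 3}])

```text
clock: 42.7
tool_pos: [0.5625, -0.3291, 0.2087]
eef_rot: [0.98, 0.197, 0.005, 0.004]
contact_force: [0.8, -0.0, -3.7]
opening: 0.496
finger_force: 20.0
```

>>> send_rows(motion=[{"x": 0, "y": 0, "z": 0, "rx": 0, "ry": 0, "rz": -0.14, "jaw": 3}, {"x": 0, "y": 0, "z": 0, "rx": 0, "ry": 0, "rz": -0.14, "jaw": 3}, {"x": 0, "y": 0, "z": 0, "rx": 0, "ry": 0, "rz": -0.14, "jaw": 3}, {"x": 0, "y": 0, "z": 0, "rx": 0, "ry": 0, "rz": -0.14, "jaw": 3}, {"x": 0, "y": 0, "z": 0, "rx": 0, "ry": 0, "rz": -0.14, "jaw": 3}])

```text
clock: 43.2
tool_pos: [0.5578, -0.3269, 0.2006]
eef_rot: [0.853, 0.521, -0.001, -0.001]
contact_force: [0.3, 0.1, -2.7]
opening: 0.496
finger_force: 20.0
```

>>> send_rows(motion=[{"x": 0, "y": 0, "z": 0, "rx": 0, "ry": 0, "rz": -0.14, "jaw": 3}, {"x": 0, "y": 0, "z": 0, "rx": 0, "ry": 0, "rz": -0.14, "jaw": 3}, {"x": 0, "y": 0, "z": 0, "rx": 0, "ry": 0, "rz": -0.14, "jaw": 3}, {"x": 0, "y": 0, "z": 0, "rx": 0, "ry": 0, "rz": -0.06, "jaw": 3}, {"x": 0, "y": 0, "z": 0, "rx": 0, "ry": 0, "rz": 0, "jaw": 3}])

```text
clock: 43.7
tool_pos: [0.5577, -0.3271, 0.2005]
eef_rot: [0.707, 0.707, -0.001, -0.001]
contact_force: [0.6, -0.1, -3.0]
opening: 0.499
finger_force: 20.0
```

>>> send_rows(motion=[{"x": 3, "y": 0.4, "z": 0, "rx": 0, "ry": 0, "rz": 0, "jaw": 3}, {"x": 4, "y": 0.5, "z": 0, "rx": 0, "ry": 0, "rz": 0, "jaw": 3}, {"x": 4, "y": 0.5, "z": 0, "rx": 0, "ry": 0, "rz": 0, "jaw": 3}, {"x": 4, "y": 0.5, "z": 0, "rx": 0, "ry": 0, "rz": 0, "jaw": 3}, {"x": 4, "y": 0.6, "z": 0, "rx": 0, "ry": 0, "rz": 0, "jaw": 3}])

```text
clock: 44.2
tool_pos: [0.5831, -0.1358, 0.201]
eef_rot: [0.708, 0.706, -0.001, -0.0]
contact_force: [0.5, -0.3, -3.8]
opening: 0.499
finger_force: 20.0
```

>>> send_rows(motion=[{"x": 4, "y": 0.5, "z": 0, "rx": 0, "ry": 0, "rz": 0, "jaw": 3}, {"x": 4, "y": 0.5, "z": 0, "rx": 0, "ry": 0, "rz": 0, "jaw": 3}, {"x": 4, "y": 0.5, "z": 0, "rx": 0, "ry": 0, "rz": 0, "jaw": 3}, {"x": 4, "y": 0.5, "z": 0, "rx": 0, "ry": 0, "rz": 0, "jaw": 3}, {"x": 3, "y": 0.6, "z": 0, "rx": 0, "ry": 0, "rz": 0, "jaw": 3}])

```text
clock: 44.7
tool_pos: [0.609, 0.0564, 0.2011]
eef_rot: [0.707, 0.707, -0.0, -0.001]
contact_force: [0.6, -0.1, -4.0]
opening: 0.497
finger_force: 20.0
```

>>> send_rows(motion=[{"x": 0, "y": 0, "z": 0, "rx": 0, "ry": -0.122, "rz": 0, "jaw": 3}, {"x": 0, "y": 0, "z": 0, "rx": 0, "ry": 0, "rz": 0, "jaw": 3}, {"x": 0, "y": 0, "z": 0, "rx": 0, "ry": 0, "rz": 0, "jaw": 3}, {"x": 0, "y": 0, "z": 0, "rx": 0, "ry": 0, "rz": 0, "jaw": 3}, {"x": 0, "y": 0, "z": 0, "rx": 0, "ry": 0, "rz": 0, "jaw": 3}])

```text
clock: 45.2
tool_pos: [0.6097, 0.0497, 0.2009]
eef_rot: [0.707, 0.704, -0.044, 0.043]
contact_force: [-0.9, -0.6, -2.8]
opening: 0.495
finger_force: 20.0
```

Run:
```python
from h import *
rows([.611,.048,.118],[0,1,-.1228],[0,-.1228,-1])
```

```text
clk 45.2 pos [0.6097 0.0497 0.2009] q [-0.02  0.75 -0.36  1.64  0.48  0.88 -0.62] open 43.5 F [-0.9 -0.6 -2.8] ff 20.0
shift now axes cm [0.85 0.15 8.25] turn [-0.002  0.    -0.004] | shift in goal axes cm [0.84 0.13 8.25]
```

>>> send_rows(motion=[{"x": 0.8, "y": 0.1, "z": 2, "rx": 0, "ry": 0, "rz": 0, "jaw": 3}, {"x": 0, "y": 0, "z": 2, "rx": 0, "ry": 0, "rz": 0, "jaw": 3}, {"x": 0, "y": 0, "z": 2, "rx": 0, "ry": 0, "rz": 0, "jaw": 3}, {"x": 0, "y": 0, "z": 1.5, "rx": 0, "ry": 0, "rz": 0, "jaw": 3}, {"x": 0, "y": 0, "z": 0.6, "rx": 0, "ry": 0, "rz": 0, "jaw": 3}])

```text
clock: 45.7
tool_pos: [0.6098, 0.0489, 0.1181]
eef_rot: [0.707, 0.705, -0.045, 0.042]
contact_force: [0.6, -0.3, -3.8]
opening: 0.497
finger_force: 20.0
```

>>> send_rows(motion=[{"x": 0, "y": 0, "z": 0.2, "rx": 0, "ry": 0, "rz": 0, "jaw": 3}, {"x": 0, "y": 0, "z": 0, "rx": 0, "ry": 0, "rz": 0, "jaw": 3}, {"x": 0, "y": 0, "z": 0, "rx": 0, "ry": 0, "rz": 0, "jaw": 3}, {"x": 0, "y": 0, "z": 0, "rx": 0, "ry": 0, "rz": 0, "jaw": 3}, {"x": 0, "y": 0, "z": 0, "rx": 0, "ry": 0, "rz": 0, "jaw": 3}])

```text
clock: 46.2
tool_pos: [0.6109, 0.0508, 0.1182]
eef_rot: [0.706, 0.706, -0.043, 0.043]
contact_force: [-0.6, -0.6, -3.6]
opening: 0.497
finger_force: 20.0
```

>>> send_rows(motion=[{"x": 0, "y": 0, "z": 0.2, "rx": 0, "ry": 0, "rz": 0, "jaw": 3}, {"x": 0, "y": 0, "z": 0, "rx": 0, "ry": 0, "rz": 0, "jaw": 3}, {"x": 0, "y": 0, "z": 0, "rx": 0, "ry": 0, "rz": 0, "jaw": 3}, {"x": 0, "y": 0, "z": 0, "rx": 0, "ry": 0, "rz": 0, "jaw": 3}, {"x": 0, "y": 0, "z": 0, "rx": 0, "ry": 0, "rz": 0, "jaw": 3}])

```text
clock: 46.7
tool_pos: [0.6106, 0.0504, 0.1157]
eef_rot: [0.706, 0.706, -0.043, 0.043]
contact_force: [0.3, -0.5, -3.0]
opening: 0.496
finger_force: 20.0
```

>>> send_rows(motion=[{"x": 0, "y": 0, "z": 0.1, "rx": 0, "ry": 0, "rz": 0, "jaw": 3}, {"x": 0, "y": 0, "z": 0, "rx": 0, "ry": 0, "rz": 0, "jaw": 3}, {"x": 0, "y": 0, "z": 0, "rx": 0, "ry": 0, "rz": 0, "jaw": 6}, {"x": 0, "y": 0, "z": 0, "rx": 0, "ry": 0, "rz": 0, "jaw": 6}, {"x": 0, "y": 0, "z": 0, "rx": 0, "ry": 0, "rz": 0, "jaw": 6}])

```text
clock: 47.2
tool_pos: [0.6109, 0.0502, 0.115]
eef_rot: [0.706, 0.706, -0.043, 0.043]
contact_force: [0.1, 0.0, -0.3]
opening: 0.681
finger_force: 0.0
```

>>> send_rows(motion=[{"x": 0, "y": 0, "z": 0, "rx": 0, "ry": 0, "rz": 0, "jaw": 6}, {"x": 0, "y": 0, "z": 0, "rx": 0, "ry": 0, "rz": 0, "jaw": 6}, {"x": 0, "y": 0, "z": -3, "rx": 0, "ry": 0, "rz": 0, "jaw": 7}, {"x": 0, "y": 0, "z": -4, "rx": 0, "ry": 0, "rz": 0, "jaw": 8}, {"x": 0, "y": 0, "z": -3, "rx": 0, "ry": 0, "rz": 0, "jaw": 8}])

```text
clock: 47.7
tool_pos: [0.611, 0.0629, 0.2158]
eef_rot: [0.706, 0.706, -0.043, 0.043]
contact_force: [0.4, 0.4, 0.2]
opening: 0.902
finger_force: 0.0
```

>>> send_rows(motion=[{"x": 0, "y": 0, "z": 0, "rx": 0, "ry": 0.122, "rz": 0, "jaw": 8}, {"x": 0, "y": 0, "z": 0, "rx": 0, "ry": 0, "rz": 0, "jaw": 8}, {"x": 0, "y": 0, "z": 0, "rx": 0, "ry": 0, "rz": 0, "jaw": 8}, {"x": 0, "y": 0, "z": 0, "rx": 0, "ry": 0, "rz": 0, "jaw": 8}, {"x": 0, "y": 0, "z": 0, "rx": 0, "ry": 0, "rz": 0, "jaw": 8}])

```text
clock: 48.2
tool_pos: [0.6101, 0.0639, 0.2133]
eef_rot: [0.706, 0.708, -0.001, -0.001]
contact_force: [-0.7, 0.9, -0.6]
opening: 0.91
finger_force: 0.0
```

>>> send_rows(motion=[{"x": 0, "y": 0, "z": 0, "rx": 0, "ry": 0, "rz": 0, "jaw": 8}, {"x": 0, "y": 0, "z": 0, "rx": 0, "ry": 0, "rz": 0, "jaw": 8}, {"x": 0, "y": 0, "z": 0, "rx": 0, "ry": 0, "rz": 0, "jaw": 8}, {"x": 0, "y": 0, "z": 0, "rx": 0, "ry": 0, "rz": 0, "jaw": 8}, {"x": 0, "y": 0, "z": 0, "rx": 0, "ry": 0, "rz": 0, "jaw": 8}])

```text
clock: 48.7
tool_pos: [0.6107, 0.0624, 0.2139]
eef_rot: [0.707, 0.707, -0.0, -0.0]
contact_force: [-0.3, 0.1, -0.4]
opening: 0.907
finger_force: 0.0
```

>>> send_rows(motion=[{"x": 0, "y": 0, "z": 0, "rx": 0, "ry": 0, "rz": 0, "jaw": 8}, {"x": 0, "y": 0, "z": 0, "rx": 0, "ry": 0, "rz": 0, "jaw": 8}, {"x": 0, "y": 0, "z": 0, "rx": 0, "ry": 0, "rz": 0, "jaw": 8}, {"x": 0, "y": 0, "z": 0, "rx": 0, "ry": 0, "rz": 0, "jaw": 8}, {"x": 0, "y": 0, "z": 0, "rx": 0, "ry": 0, "rz": 0, "jaw": 8}])

```text
clock: 49.2
tool_pos: [0.6106, 0.0624, 0.2139]
eef_rot: [0.707, 0.707, -0.0, -0.0]
contact_force: [0.8, -0.7, 0.4]
opening: 0.903
finger_force: 0.0
```

Run:
```python
from h import *
w=snap('wrist'); save(w,'w9'); s=snap('side'); save(s,'s9',(200,160,330,290),3)
import pickle; pickle.dump(w,open('w9.pkl','wb'));pickle.dump(s,open('s9.pkl','wb'))
a=cv2.imread('pics/w9.png')[0:260,60:420]; b=cv2.imread('pics/s9.png'); a=cv2.resize(a,(400,289)); a=np.vstack([a,np.zeros((101,400,3),np.uint8)]);cv2.imwrite('pics/m9.png',np.hstack([a,b]))
rows([.428,.125,.2],[0,1,0])
```

```text
clk 49.3 pos [0.6107 0.0624 0.2139] q [ 0.07  0.74 -0.44  1.63  0.39  0.86 -0.53] open 80.0 F [1.3 0.2 0.5] ff 0.0
shift now axes cm [  6.26 -18.27   1.41] turn [-0.001  0.    -0.   ] | shift in goal axes cm [  6.26 -18.27   1.39]
```

View pics/m9.png

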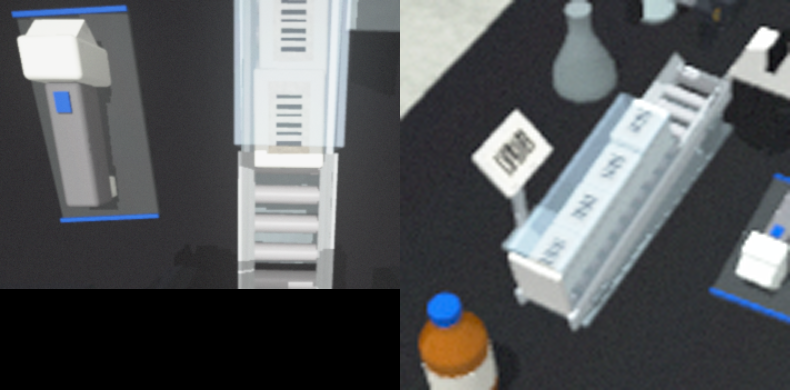

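All four boxes are queued from the stop (hood column ≈ (290,100) in the wrist crop; four labels in a row in the side crop). Now I measure the scanner, pad and label.

Run:
```python
from h import *
import pickle
w=pickle.load(open('w9.pkl','rb'));t=pickle.load(open('top0.pkl','rb'));s=pickle.load(open('s9.pkl','rb'))
def axis(sn,lo,hi,roi,z):
    x0,y0,x1,y1=roi; im=sn['img'][y0:y1,x0:x1].astype(int); g=im.mean(2); m=((g>lo)&(g<hi)&(im.max(2)-im.min(2)<25)).astype(np.uint8); m=cv2.morphologyEx(m,2,np.ones((3,3)))
    c=max(cv2.findContours(m,0,1)[0],key=cv2.contourArea)[:,0]+[x0,y0]
    P=np.array([onz(sn,u,v,z)[:2] for u,v in c]).astype(np.float32)*1000
    r=cv2.minAreaRect(P); print(cv2.contourArea(c),np.round(r[0]),np.round(r[1]),round(r[2],1),'y',P[:,1].min(),P[:,1].max())
g=w['img'].mean(2); print(np.round(g[130,90:200:5]),np.round(g[180,100:210:5]))
gt=t['img'].mean(2); print(np.round(gt[233,280:325:3]),np.round(gt[225:242,300]))
axis(w,135,215,(60,60,215,200),.05); axis(t,100,190,(255,215,330,255),.05)
# blue strips -> pad ends
for n,sn,roi in (('w',w,(50,0,220,210)),('t',t,(255,210,330,260))):
    x0,y0,x1,y1=roi; im=sn['img'][y0:y1,x0:x1].astype(int); m=((im[...,2]-im[...,0]>60)).astype(np.uint8)
    k,l,st,c=cv2.connectedComponentsWithStats(m)
    for i in range(1,k):
        if st[i,4]>10: 
            v,u=np.nonzero(l==i); P=np.array([onz(sn,a+x0,b+y0,.008)[:2] for a,b in zip(u,v)])*1000
            print(n,st[i],np.round(P.mean(0)),np.round(P.min(0)),np.round(P.max(0)))
# label
def lab(sn,roi,th):
    x0,y0,x1,y1=roi; m=(sn['img'][y0:y1,x0:x1].min(2)>th).astype(np.uint8); m=cv2.morphologyEx(m,3,np.ones((9,9))); c=max(cv2.findContours(m,0,1)[0],key=cv2.contourArea); M=cv2.moments(c); r=cv2.minAreaRect(c); print(r, cv2.contourArea(c)); return (M['m10']/M['m00']+x0,M['m01']/M['m00']+y0)
a=lab(t,(225,110,275,145),150); b=lab(s,(215,190,258,232),150); print(a,b,tri(t,a,s,b))
save(s,'lab',(215,190,258,232),8)
```

```text
[ 52.  56.  54.  94. 135. 161. 163. 164. 166. 166. 121.  91.  91.  77.
  97. 104. 102. 103. 101. 102. 103.  57.] [ 52.  52.  52.  95. 151. 162. 162. 162. 165. 150.  98.  89.  78.  73.
  98. 100. 101. 103.  98. 104.  86.  51.]
[121. 141. 134. 150. 154. 152. 152. 151. 149. 153. 149. 150. 130.  65.
  98.] [ 96.  99. 104. 129. 149. 147. 148. 151. 152. 152. 153. 153. 133.  83.
  67.  74.  96.]
3093.0 [424. 120.] [ 36. 105.] 0.1 y 67.2501 171.94325
271.0 [429. 109.] [28. 79.] 0.8 y 69.21916 148.34648
w [ 20   4 105  12 638] [420. 232.] [369. 227.] [471. 237.]
w [ 58  82  17  19 268] [401. 157.] [393. 148.] [408. 166.]
w [ 64 192  89   8 408] [429.  44.] [378.  41.] [479.  49.]
t [68  7  3 34 72] [429.  48.] [381.  44.] [478.  51.]
t [  4   8   3  35 103] [421. 234.] [373. 229.] [472. 239.]
t [28 20  6  5 28] [431. 160.] [426. 152.] [438. 167.]
((24.0, 20.5), (27.0, 30.0), 90.0) 611.0
((28.228384017944336, 27.99347686767578), (37.88546371459961, 24.718448638916016), 43.36341857910156) 676.0
(249.7277686852155, 128.91707583196944) (241.98397435897436, 215.92751479289942) (array([0.69657684, 0.25365714, 0.12223841]), np.float64(0.020414573136605798))
```

Run:
```python
from h import *
import pickle
w=pickle.load(open('w9.pkl','rb'));t=pickle.load(open('top0.pkl','rb'));s=pickle.load(open('s9.pkl','rb'))
for a in ((250,128.2),(249.5,128)): print(tri(t,a,s,(238,211.2)), onz(t,*a,.14))
print(onz(s,238,211.2,.14))
for v in (100,130,160,180):
    g=w['img'].mean(2)[v,60:200]; i=np.nonzero((g>135)&(g<215))[0]+60; print(v,i.min(),i.max(),np.round(onz(w,i.min(),v,.05)*1000),np.round(onz(w,i.max(),v,.05)*1000))
rows([.4265,.130,.2],[0,1,0]); rows([.4265,.130,.028],[0,1,0])
```

```text
(array([0.70185848, 0.25261362, 0.13751466]), np.float64(0.004255845414840771)) [0.70319461 0.25285337 0.14      ]
(array([0.70150327, 0.25359126, 0.13892706]), np.float64(0.005128965573670375)) [0.70374619 0.2542485  0.14      ]
[0.6980346  0.25424398 0.14      ]
100 105 134 [415. 146.  50.] [442. 146.  50.]
130 111 138 [416. 119.  50.] [441. 119.  50.]
160 116 162 [415.  91.  50.] [460.  91.  50.]
180 120 146 [416.  71.  50.] [442.  71.  50.]
clk 49.3 pos [0.6107 0.0624 0.2139] q [ 0.07  0.74 -0.44  1.63  0.39  0.86 -0.53] open 80.0 F [1.3 0.2 0.5] ff 0.0
shift now axes cm [  6.76 -18.42   1.41] turn [-0.001  0.    -0.   ] | shift in goal axes cm [  6.76 -18.42   1.39]
clk 49.3 pos [0.6107 0.0624 0.2139] q [ 0.07  0.74 -0.44  1.63  0.39  0.86 -0.53] open 80.0 F [1.3 0.2 0.5] ff 0.0
shift now axes cm [  6.76 -18.4   18.61] turn [-0.001  0.    -0.   ] | shift in goal axes cm [  6.76 -18.42  18.59]
```

>>> send_rows(motion=[{"x": 1.3, "y": -3, "z": 0, "rx": 0, "ry": 0, "rz": 0, "jaw": 7}, {"x": 1.6, "y": -4.2, "z": 0, "rx": 0, "ry": 0, "rz": 0, "jaw": 7}, {"x": 1.6, "y": -4.2, "z": 0, "rx": 0, "ry": 0, "rz": 0, "jaw": 7}, {"x": 1.3, "y": -4, "z": 0, "rx": 0, "ry": 0, "rz": 0, "jaw": 7}, {"x": 0.9, "y": -2.8, "z": 0, "rx": 0, "ry": 0, "rz": 0, "jaw": 7}])

```text
clock: 49.8
tool_pos: [0.4259, 0.1301, 0.2143]
eef_rot: [0.706, 0.708, -0.001, -0.001]
contact_force: [0.5, -0.1, -0.3]
opening: 0.797
finger_force: 0.0
```

>>> send_rows(motion=[{"x": 0, "y": 0, "z": 4, "rx": 0, "ry": 0, "rz": 0, "jaw": 7}, {"x": 0, "y": 0, "z": 4, "rx": 0, "ry": 0, "rz": 0, "jaw": 7}, {"x": 0, "y": 0, "z": 2, "rx": 0, "ry": 0, "rz": 0, "jaw": 7}, {"x": 0, "y": 0, "z": 0, "rx": 0, "ry": 0, "rz": 0, "jaw": 7}, {"x": 0, "y": 0, "z": 0, "rx": 0, "ry": 0, "rz": 0, "jaw": 7}])

```text
clock: 50.3
tool_pos: [0.4288, 0.1297, 0.1144]
eef_rot: [0.707, 0.707, -0.0, -0.0]
contact_force: [0.1, -0.1, -0.3]
opening: 0.794
finger_force: 0.0
```

Run:
```python
from h import *
rows([.4285,.130,.028],[0,1,0])
w=snap('wrist'); save(w,'w10')
```

```text
clk 50.3 pos [0.4288 0.1297 0.1144] q [-0.26  0.73 -0.22  2.2   0.58  0.26 -0.99] open 69.9 F [ 0.1 -0.1 -0.3] ff 0.0
shift now axes cm [ 0.03 -0.02  8.64] turn [-0.001  0.     0.   ] | shift in goal axes cm [ 0.03 -0.03  8.64]
```

View pics/w10.png

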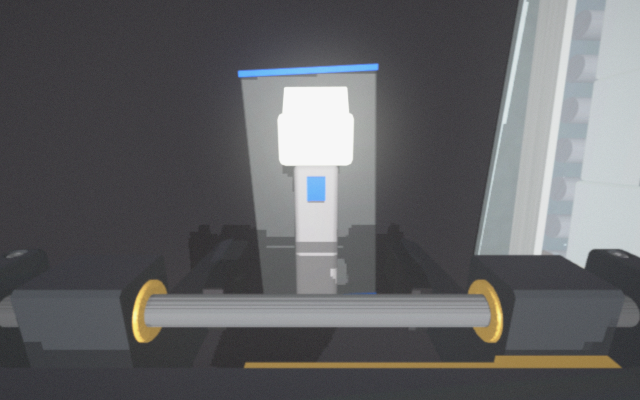

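Scanner is centred between fingers (handle column 315, head (316,125)). To keep joint 7 in range for the later aim (scanner to be turned by −90°), I turn the gripper half round first.

>>> send_rows(motion=[{"x": 0, "y": 0, "z": 0, "rx": 0, "ry": 0, "rz": -0.14, "jaw": 7}, {"x": 0, "y": 0, "z": 0, "rx": 0, "ry": 0, "rz": -0.14, "jaw": 7}, {"x": 0, "y": 0, "z": 0, "rx": 0, "ry": 0, "rz": -0.14, "jaw": 7}, {"x": 0, "y": 0, "z": 0, "rx": 0, "ry": 0, "rz": -0.14, "jaw": 7}, {"x": 0, "y": 0, "z": 0, "rx": 0, "ry": 0, "rz": -0.14, "jaw": 7}])

```text
clock: 50.85
tool_pos: [0.4298, 0.1294, 0.1157]
eef_rot: [0.42, 0.908, 0.001, 0.001]
contact_force: [0.4, -0.5, 0.1]
opening: 0.794
finger_force: 0.0
```

>>> send_rows(motion=[{"x": 0, "y": 0, "z": 0, "rx": 0, "ry": 0, "rz": -0.14, "jaw": 7}, {"x": 0, "y": 0, "z": 0, "rx": 0, "ry": 0, "rz": -0.14, "jaw": 7}, {"x": 0, "y": 0, "z": 0, "rx": 0, "ry": 0, "rz": -0.14, "jaw": 7}, {"x": 0, "y": 0, "z": 0, "rx": 0, "ry": 0, "rz": -0.14, "jaw": 7}, {"x": 0, "y": 0, "z": 0, "rx": 0, "ry": 0, "rz": -0.14, "jaw": 7}])

```text
clock: 51.35
tool_pos: [0.4299, 0.1292, 0.1157]
eef_rot: [0.083, 0.997, 0.0, 0.001]
contact_force: [-0.4, 0.3, -1.1]
opening: 0.794
finger_force: 0.0
```

>>> send_rows(motion=[{"x": 0, "y": 0, "z": 0, "rx": 0, "ry": 0, "rz": -0.14, "jaw": 7}, {"x": 0, "y": 0, "z": 0, "rx": 0, "ry": 0, "rz": -0.14, "jaw": 7}, {"x": 0, "y": 0, "z": 0, "rx": 0, "ry": 0, "rz": -0.14, "jaw": 7}, {"x": 0, "y": 0, "z": 0, "rx": 0, "ry": 0, "rz": -0.14, "jaw": 7}, {"x": 0, "y": 0, "z": 0, "rx": 0, "ry": 0, "rz": -0.14, "jaw": 7}])

```text
clock: 51.85
tool_pos: [0.4299, 0.1291, 0.1157]
eef_rot: [-0.264, 0.965, -0.0, 0.001]
contact_force: [-0.3, -0.3, -0.6]
opening: 0.792
finger_force: 0.0
```

>>> send_rows(motion=[{"x": 0, "y": 0, "z": 0, "rx": 0, "ry": 0, "rz": -0.14, "jaw": 7}, {"x": 0, "y": 0, "z": 0, "rx": 0, "ry": 0, "rz": -0.14, "jaw": 7}, {"x": 0, "y": 0, "z": 0, "rx": 0, "ry": 0, "rz": -0.14, "jaw": 7}, {"x": 0, "y": 0, "z": 0, "rx": 0, "ry": 0, "rz": -0.14, "jaw": 7}, {"x": 0, "y": 0, "z": 0, "rx": 0, "ry": 0, "rz": -0.14, "jaw": 7}])

```text
clock: 52.35
tool_pos: [0.4299, 0.1289, 0.1157]
eef_rot: [-0.578, 0.816, -0.001, 0.001]
contact_force: [-0.4, -0.2, -0.9]
opening: 0.795
finger_force: 0.0
```

>>> send_rows(motion=[{"x": 0, "y": 0, "z": 0, "rx": 0, "ry": 0, "rz": -0.14, "jaw": 7}, {"x": 0, "y": 0, "z": 0, "rx": 0, "ry": 0, "rz": -0.14, "jaw": 7}, {"x": 0, "y": 0, "z": 0, "rx": 0, "ry": 0, "rz": -0.06, "jaw": 7}, {"x": 0, "y": 0, "z": 0, "rx": 0, "ry": 0, "rz": 0, "jaw": 7}, {"x": 0, "y": 0, "z": 0, "rx": 0, "ry": 0, "rz": 0, "jaw": 7}])

```text
clock: 52.85
tool_pos: [0.4294, 0.1291, 0.1151]
eef_rot: [-0.706, 0.709, -0.001, 0.0]
contact_force: [-0.2, 0.6, 0.9]
opening: 0.794
finger_force: 0.0
```

Run:
```python
from h import *
rows([.4285,.131,.028],[0,-1,0])
```

```text
clk 52.85 pos [0.4294 0.1291 0.1151] q [ 0.16  0.89 -0.94  2.18  1.19  0.75  1.51] open 69.9 F [-0.2  0.6  0.9] ff 0.0
shift now axes cm [-0.19  0.1   8.7 ] turn [-0.001 -0.    -0.004] | shift in goal axes cm [-0.19  0.09  8.71]
```

>>> send_rows(motion=[{"x": -0.2, "y": 0.1, "z": 2.5, "rx": 0, "ry": 0, "rz": 0, "jaw": 7}, {"x": 0, "y": 0, "z": 2.5, "rx": 0, "ry": 0, "rz": 0, "jaw": 7}, {"x": 0, "y": 0, "z": 2.5, "rx": 0, "ry": 0, "rz": 0, "jaw": 7}, {"x": 0, "y": 0, "z": 1.1, "rx": 0, "ry": 0, "rz": 0, "jaw": 7}, {"x": 0, "y": 0, "z": 0, "rx": 0, "ry": 0, "rz": 0, "jaw": 7}])

```text
clock: 53.35
tool_pos: [0.4273, 0.131, 0.0273]
eef_rot: [-0.706, 0.708, 0.0, -0.001]
contact_force: [0.1, 0.4, 0.8]
opening: 0.797
finger_force: 0.0
```

>>> send_rows(motion=[{"x": 0, "y": 0, "z": 0, "rx": 0, "ry": 0, "rz": 0, "jaw": 2}, {"x": 0, "y": 0, "z": 0, "rx": 0, "ry": 0, "rz": 0, "jaw": 2}, {"x": 0, "y": 0, "z": 0, "rx": 0, "ry": 0, "rz": 0, "jaw": 2}, {"x": 0, "y": 0, "z": 0, "rx": 0, "ry": 0, "rz": 0, "jaw": 2}, {"x": 0, "y": 0, "z": 0, "rx": 0, "ry": 0, "rz": 0, "jaw": 2}], grip_force=30)

```text
clock: 53.85
tool_pos: [0.4277, 0.1314, 0.0284]
eef_rot: [-0.706, 0.708, 0.0, -0.0]
contact_force: [0.5, -0.1, -0.2]
opening: 0.364
finger_force: 0.0
```

>>> send_rows(motion=[{"x": 0, "y": 0, "z": 0, "rx": 0, "ry": 0, "rz": 0, "jaw": 2}, {"x": 0, "y": 0, "z": 0, "rx": 0, "ry": 0, "rz": 0, "jaw": 2}, {"x": 0, "y": 0, "z": 0, "rx": 0, "ry": 0, "rz": 0, "jaw": 2}, {"x": 0, "y": 0, "z": 0, "rx": 0, "ry": 0, "rz": 0, "jaw": 2}, {"x": 0, "y": 0, "z": 0, "rx": 0, "ry": 0, "rz": 0, "jaw": 2}])

```text
clock: 54.35
tool_pos: [0.4277, 0.1314, 0.0284]
eef_rot: [-0.707, 0.708, 0.0, -0.0]
contact_force: [-0.4, -1.7, 4.9]
opening: 0.339
finger_force: 30.0
```

Run:
```python
from h import *
rows([.563,.253,.206],[0,-1,0])
```

```text
clk 54.35 pos [0.4277 0.1314 0.0284] q [ 0.08  1.05 -0.83  2.21  1.5   0.7   1.26] open 29.9 F [-0.4 -1.7  4.9] ff 30.0
shift now axes cm [-12.18 -13.51 -17.77] turn [ 0.    -0.    -0.001] | shift in goal axes cm [-12.16 -13.53 -17.76]
```

>>> send_rows(motion=[{"x": 0, "y": 0, "z": -1, "rx": 0, "ry": 0, "rz": 0, "jaw": 2}, {"x": 0, "y": 0, "z": -3, "rx": 0, "ry": 0, "rz": 0, "jaw": 2}, {"x": 0, "y": 0, "z": -4, "rx": 0, "ry": 0, "rz": 0, "jaw": 2}, {"x": 0, "y": 0, "z": -4, "rx": 0, "ry": 0, "rz": 0, "jaw": 2}, {"x": 0, "y": 0, "z": -4, "rx": 0, "ry": 0, "rz": 0, "jaw": 2}])

```text
clock: 54.85
tool_pos: [0.4269, 0.1312, 0.1892]
eef_rot: [-0.707, 0.707, 0.001, -0.001]
contact_force: [1.6, -0.4, -1.8]
opening: 0.335
finger_force: 30.0
```

>>> send_rows(motion=[{"x": 0, "y": 0, "z": -1, "rx": 0, "ry": 0, "rz": 0.14, "jaw": 2}, {"x": 0, "y": 0, "z": 0, "rx": 0, "ry": 0, "rz": 0.14, "jaw": 2}, {"x": 0, "y": 0, "z": 0, "rx": 0, "ry": 0, "rz": 0.14, "jaw": 2}, {"x": 0, "y": 0, "z": 0, "rx": 0, "ry": 0, "rz": 0.14, "jaw": 2}, {"x": 0, "y": 0, "z": 0, "rx": 0, "ry": 0, "rz": 0.14, "jaw": 2}])

```text
clock: 55.35
tool_pos: [0.4272, 0.131, 0.1977]
eef_rot: [-0.418, 0.908, 0.0, -0.001]
contact_force: [0.5, 0.2, -2.0]
opening: 0.34
finger_force: 30.0
```

>>> send_rows(motion=[{"x": 0, "y": 0, "z": 0, "rx": 0, "ry": 0, "rz": 0.14, "jaw": 2}, {"x": 0, "y": 0, "z": 0, "rx": 0, "ry": 0, "rz": 0.14, "jaw": 2}, {"x": 0, "y": 0, "z": 0, "rx": 0, "ry": 0, "rz": 0.14, "jaw": 2}, {"x": 0, "y": 0, "z": 0, "rx": 0, "ry": 0, "rz": 0.14, "jaw": 2}, {"x": 0, "y": 0, "z": 0, "rx": 0, "ry": 0, "rz": 0.14, "jaw": 2}])

```text
clock: 55.85
tool_pos: [0.4271, 0.1312, 0.1977]
eef_rot: [-0.082, 0.997, -0.0, -0.001]
contact_force: [0.4, 1.7, -2.0]
opening: 0.336
finger_force: 30.0
```

>>> send_rows(motion=[{"x": 0, "y": 0, "z": 0, "rx": 0, "ry": 0, "rz": 0.14, "jaw": 2}, {"x": 0, "y": 0, "z": 0, "rx": 0, "ry": 0, "rz": 0.03, "jaw": 2}, {"x": 0, "y": 0, "z": 0, "rx": 0, "ry": 0, "rz": 0, "jaw": 2}, {"x": -2, "y": 2, "z": 0, "rx": 0, "ry": 0, "rz": 0, "jaw": 2}, {"x": -3, "y": 3, "z": 0, "rx": 0, "ry": 0, "rz": 0, "jaw": 2}])

```text
clock: 56.35
tool_pos: [0.4767, 0.1793, 0.1976]
eef_rot: [-0.0, 1.0, -0.002, -0.002]
contact_force: [0.7, 0.3, -1.9]
opening: 0.334
finger_force: 30.0
```

>>> send_rows(motion=[{"x": -3, "y": 3, "z": 0, "rx": 0, "ry": 0, "rz": 0, "jaw": 2}, {"x": -3, "y": 2.5, "z": 0, "rx": 0, "ry": 0, "rz": 0, "jaw": 2}, {"x": -2, "y": 1.6, "z": 0, "rx": 0, "ry": 0, "rz": 0, "jaw": 2}, {"x": 0, "y": 0, "z": 0, "rx": 0, "ry": 0, "rz": 0, "jaw": 2}, {"x": 0, "y": 0, "z": 0, "rx": 0, "ry": 0, "rz": 0, "jaw": 2}])

```text
clock: 56.85
tool_pos: [0.557, 0.2519, 0.1971]
eef_rot: [-0.0, 1.0, -0.0, -0.001]
contact_force: [0.1, -0.8, -2.0]
opening: 0.336
finger_force: 30.0
```

Run:
```python
from h import *
rows([.564,.253,.199],[-1,0,0])
w=snap('side'); 
a=cv2.resize(w['img'][160:290,200:330],None,fx=4,fy=4); cv2.imwrite('pics/s11.png',a[:,:,::-1])
```

```text
clk 56.85 pos [0.557  0.2519 0.1971] q [-0.15  0.8  -0.64  1.64  0.58  0.9   0.55] open 29.5 F [ 0.1 -0.8 -2. ] ff 30.0
shift now axes cm [-0.7   0.11 -0.19] turn [-0.001 -0.003  0.001] | shift in goal axes cm [-0.7   0.11 -0.19]
```

>>> send_rows(motion=[{"x": -0.4, "y": 0.1, "z": -0.1, "rx": 0, "ry": 0, "rz": 0, "jaw": 2}, {"x": -0.3, "y": 0, "z": -0.1, "rx": 0, "ry": 0, "rz": 0, "jaw": 2}, {"x": 0, "y": 0, "z": 0, "rx": 0, "ry": 0, "rz": 0, "jaw": 2}, {"x": 0, "y": 0, "z": 0, "rx": 0, "ry": 0, "rz": 0, "jaw": 2}, {"x": 0, "y": 0, "z": 0, "rx": 0, "ry": 0, "rz": 0, "jaw": 2}])

```text
clock: 57.4
tool_pos: [0.5646, 0.2532, 0.2]
eef_rot: [0.0, 1.0, -0.0, -0.0]
contact_force: [-0.3, 0.4, -1.3]
opening: 0.341
finger_force: 30.0
```

>>> send_rows(motion=[{"x": 0, "y": 0, "z": 0, "rx": 0, "ry": 0, "rz": 0, "jaw": 2}, {"x": 0, "y": 0, "z": 0, "rx": 0, "ry": 0, "rz": 0, "jaw": 2}, {"x": 0, "y": 0, "z": 0, "rx": 0, "ry": 0, "rz": 0, "jaw": 2}, {"x": 0, "y": 0, "z": 0, "rx": 0, "ry": 0, "rz": 0, "jaw": 2}, {"x": 0, "y": 0, "z": 0, "rx": 0, "ry": 0, "rz": 0, "jaw": 2}])

```text
clock: 57.9
tool_pos: [0.5647, 0.2533, 0.1999]
eef_rot: [0.0, 1.0, -0.0, -0.0]
contact_force: [-0.4, -0.2, -1.6]
opening: 0.338
finger_force: 30.0
```

>>> send_rows(motion=[{"x": 0, "y": 0, "z": 0, "rx": 0, "ry": 0, "rz": 0, "jaw": 2}, {"x": 0, "y": 0, "z": 0, "rx": 0, "ry": 0, "rz": 0, "jaw": 2}, {"x": 0, "y": 0, "z": 0, "rx": 0, "ry": 0, "rz": 0, "jaw": 2}, {"x": 0, "y": 0, "z": 0, "rx": 0, "ry": 0, "rz": 0, "jaw": 2}, {"x": 0, "y": 0, "z": 0, "rx": 0, "ry": 0, "rz": 0, "jaw": 2}])

```text
clock: 58.4
tool_pos: [0.5648, 0.2533, 0.2]
eef_rot: [0.0, 1.0, -0.0, -0.0]
contact_force: [-0.2, 0.3, -2.2]
opening: 0.337
finger_force: 30.0
```

>>> send_rows(motion=[{"x": 0, "y": 0, "z": 0, "rx": 0, "ry": 0, "rz": 0, "jaw": 2}, {"x": 0, "y": 0, "z": 0, "rx": 0, "ry": 0, "rz": 0, "jaw": 2}, {"x": 0, "y": 0, "z": 0, "rx": 0, "ry": 0, "rz": 0, "jaw": 2}, {"x": 0, "y": 0, "z": 0, "rx": 0, "ry": 0, "rz": 0, "jaw": 2}, {"x": 0, "y": 0, "z": 0, "rx": 0, "ry": 0, "rz": 0, "jaw": 2}])

```text
clock: 58.9
tool_pos: [0.5647, 0.2533, 0.2]
eef_rot: [0.0, 1.0, -0.0, -0.0]
contact_force: [-1.3, -0.6, -2.7]
opening: 0.335
finger_force: 30.0
```

>>> send_rows(motion=[{"x": 0, "y": 0, "z": 0, "rx": 0, "ry": 0, "rz": 0, "jaw": 2}, {"x": 0, "y": 0, "z": 0, "rx": 0, "ry": 0, "rz": 0, "jaw": 2}, {"x": 0, "y": 0, "z": 0, "rx": 0, "ry": 0, "rz": 0, "jaw": 2}, {"x": 0, "y": 0, "z": 0, "rx": 0, "ry": 0, "rz": 0, "jaw": 2}, {"x": 0, "y": 0, "z": 0, "rx": 0, "ry": 0, "rz": 0, "jaw": 2}])

```text
clock: 59.4
tool_pos: [0.5647, 0.2533, 0.2]
eef_rot: [0.0, 1.0, -0.0, -0.0]
contact_force: [-0.8, -0.3, -2.3]
opening: 0.339
finger_force: 30.0
```

Run:
```python
from h import *
rows([.564,.253,.199],[-1,0,0])
w=snap('side'); t=snap('top')
a=cv2.resize(w['img'][150:280,190:330],None,fx=3,fy=3); b=cv2.resize(t['img'][100:230,210:330],None,fx=3,fy=3)
cv2.imwrite('pics/s12.png',np.hstack([a,b])[:,:,::-1])
L=np.array([.702,.253,.14]); print('label px side',proj(w,L),'top',proj(t,L))
```

```text
clk 59.4 pos [0.5647 0.2533 0.2   ] q [-0.15  0.8  -0.64  1.62  0.57  0.91  0.56] open 29.9 F [-0.8 -0.3 -2.3] ff 30.0
shift now axes cm [ 0.07 -0.03  0.1 ] turn [-0.    -0.001 -0.001] | shift in goal axes cm [ 0.07 -0.03  0.1 ]
label px side (np.float64(237.19804125546653), np.float64(210.52843344247736)) top (np.float64(249.92627528405694), np.float64(128.61812566820282))
```

View pics/s12.png

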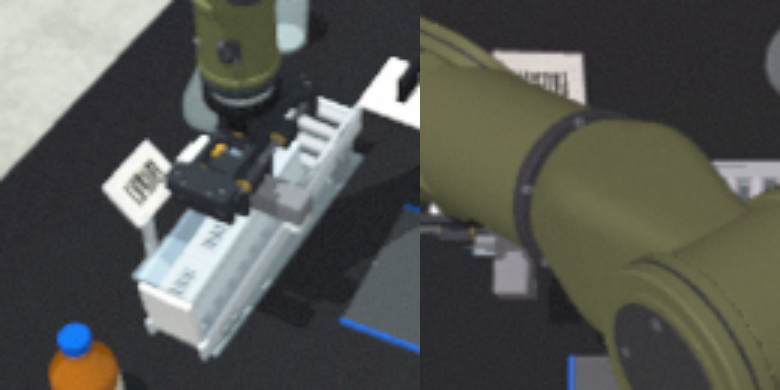

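The scanner head hangs squarely in front of the label (side crop: head (190,150), label (140,185)); held for over 2 s. Now it goes back to its pad.

>>> send_rows(motion=[{"x": 2, "y": -2, "z": 0, "rx": 0, "ry": 0, "rz": 0, "jaw": 2}, {"x": 3, "y": -3, "z": 0, "rx": 0, "ry": 0, "rz": 0, "jaw": 2}, {"x": 3.5, "y": -3, "z": 0, "rx": 0, "ry": 0, "rz": 0, "jaw": 2}, {"x": 3, "y": -2.5, "z": 0, "rx": 0, "ry": 0, "rz": 0, "jaw": 2}, {"x": 2.2, "y": -1.7, "z": 0, "rx": 0, "ry": 0, "rz": 0, "jaw": 2}])

```text
clock: 60.0
tool_pos: [0.4254, 0.1291, 0.2002]
eef_rot: [0.001, 1.0, -0.001, -0.001]
contact_force: [1.3, 0.2, -2.4]
opening: 0.337
finger_force: 30.0
```

>>> send_rows(motion=[{"x": 0, "y": 0, "z": 0, "rx": 0, "ry": 0, "rz": -0.14, "jaw": 2}, {"x": 0, "y": 0, "z": 0, "rx": 0, "ry": 0, "rz": -0.14, "jaw": 2}, {"x": 0, "y": 0, "z": 0, "rx": 0, "ry": 0, "rz": -0.14, "jaw": 2}, {"x": 0, "y": 0, "z": 0, "rx": 0, "ry": 0, "rz": -0.14, "jaw": 2}, {"x": 0, "y": 0, "z": 0, "rx": 0, "ry": 0, "rz": -0.14, "jaw": 2}])

```text
clock: 60.5
tool_pos: [0.428, 0.1315, 0.2004]
eef_rot: [-0.345, 0.939, 0.0, 0.0]
contact_force: [0.3, -0.4, -2.0]
opening: 0.336
finger_force: 30.0
```

>>> send_rows(motion=[{"x": 0, "y": 0, "z": 0, "rx": 0, "ry": 0, "rz": -0.14, "jaw": 2}, {"x": 0, "y": 0, "z": 0, "rx": 0, "ry": 0, "rz": -0.14, "jaw": 2}, {"x": 0, "y": 0, "z": 0, "rx": 0, "ry": 0, "rz": -0.14, "jaw": 2}, {"x": 0, "y": 0, "z": 0, "rx": 0, "ry": 0, "rz": -0.14, "jaw": 2}, {"x": 0, "y": 0, "z": 0, "rx": 0, "ry": 0, "rz": -0.14, "jaw": 2}])

```text
clock: 61.0
tool_pos: [0.428, 0.1314, 0.2003]
eef_rot: [-0.646, 0.763, 0.0, -0.0]
contact_force: [0.6, -0.1, -1.2]
opening: 0.337
finger_force: 30.0
```

>>> send_rows(motion=[{"x": 0, "y": 0, "z": 0, "rx": 0, "ry": 0, "rz": -0.14, "jaw": 2}, {"x": 0, "y": 0, "z": 0, "rx": 0, "ry": 0, "rz": -0.03, "jaw": 2}, {"x": 0, "y": 0, "z": 3, "rx": 0, "ry": 0, "rz": 0, "jaw": 2}, {"x": 0, "y": 0, "z": 3, "rx": 0, "ry": 0, "rz": 0, "jaw": 2}, {"x": 0, "y": 0, "z": 3, "rx": 0, "ry": 0, "rz": 0, "jaw": 2}])

```text
clock: 61.5
tool_pos: [0.4281, 0.1314, 0.1094]
eef_rot: [-0.705, 0.709, -0.0, 0.0]
contact_force: [-0.4, -0.1, -2.6]
opening: 0.338
finger_force: 30.0
```

Run:
```python
from h import *
snapshot('top')
rows([.4277,.1314,.0284],[0.045,-1,0])
```

```text
clk 61.55 pos [0.4263 0.1302 0.1059] q [ 0.12  0.89 -0.89  2.19  1.2   0.71  1.5 ] open 29.7 F [-0.4  0.7 -4.9] ff 30.0
shift now axes cm [-0.14 -0.18  7.74] turn [ 0.005 -0.002 -0.05 ] | shift in goal axes cm [-0.11 -0.14  7.75]
```

>>> send_rows(motion=[{"x": 0, "y": 0, "z": 3, "rx": 0, "ry": 0, "rz": -0.03, "jaw": 2}, {"x": 0, "y": 0, "z": 3, "rx": 0, "ry": 0, "rz": 0, "jaw": 2}, {"x": 0, "y": 0, "z": 1, "rx": 0, "ry": 0, "rz": 0, "jaw": 2}, {"x": 0, "y": 0, "z": 0.3, "rx": 0, "ry": 0, "rz": 0, "jaw": 2}, {"x": 0, "y": 0, "z": 0, "rx": 0, "ry": 0, "rz": 0, "jaw": 2}])

```text
clock: 62.05
tool_pos: [0.4279, 0.1317, 0.0375]
eef_rot: [0.717, -0.697, -0.0, 0.0]
contact_force: [0.2, -0.2, -2.2]
opening: 0.334
finger_force: 30.0
```

>>> send_rows(motion=[{"x": 0, "y": 0, "z": 0, "rx": 0, "ry": 0, "rz": 0, "jaw": 2}, {"x": 0, "y": 0, "z": 0, "rx": 0, "ry": 0, "rz": 0, "jaw": 2}, {"x": 0, "y": 0, "z": 0.2, "rx": 0, "ry": 0, "rz": 0, "jaw": 2}, {"x": 0, "y": 0, "z": 0, "rx": 0, "ry": 0, "rz": 0, "jaw": 2}, {"x": 0, "y": 0, "z": 0, "rx": 0, "ry": 0, "rz": 0, "jaw": 2}])

```text
clock: 62.55
tool_pos: [0.4276, 0.1314, 0.0352]
eef_rot: [0.717, -0.697, -0.0, 0.0]
contact_force: [-0.1, -0.0, -2.3]
opening: 0.339
finger_force: 30.0
```

>>> send_rows(motion=[{"x": 0, "y": 0, "z": 0.3, "rx": 0, "ry": 0, "rz": 0, "jaw": 2}, {"x": 0, "y": 0, "z": 0, "rx": 0, "ry": 0, "rz": 0, "jaw": 2}, {"x": 0, "y": 0, "z": 0.2, "rx": 0, "ry": 0, "rz": 0, "jaw": 2}, {"x": 0, "y": 0, "z": 0, "rx": 0, "ry": 0, "rz": 0, "jaw": 2}, {"x": 0, "y": 0, "z": 0, "rx": 0, "ry": 0, "rz": 0, "jaw": 2}])

```text
clock: 63.05
tool_pos: [0.4274, 0.1314, 0.03]
eef_rot: [0.717, -0.697, -0.0, 0.0]
contact_force: [0.6, 0.2, -1.9]
opening: 0.335
finger_force: 30.0
```

>>> send_rows(motion=[{"x": 0, "y": 0, "z": 0.2, "rx": 0, "ry": 0, "rz": 0, "jaw": 2}, {"x": 0, "y": 0, "z": 0, "rx": 0, "ry": 0, "rz": 0, "jaw": 2}, {"x": 0, "y": 0, "z": 0, "rx": 0, "ry": 0, "rz": 0, "jaw": 2}, {"x": 0, "y": 0, "z": 0, "rx": 0, "ry": 0, "rz": 0, "jaw": 2}, {"x": 0, "y": 0, "z": 0, "rx": 0, "ry": 0, "rz": 0, "jaw": 2}])

```text
clock: 63.55
tool_pos: [0.4276, 0.1315, 0.0284]
eef_rot: [0.717, -0.697, -0.0, 0.0]
contact_force: [0.1, -1.0, 6.5]
opening: 0.334
finger_force: 30.0
```

>>> send_rows(motion=[{"x": 0, "y": 0, "z": 0, "rx": 0, "ry": 0, "rz": 0, "jaw": 6}, {"x": 0, "y": 0, "z": 0, "rx": 0, "ry": 0, "rz": 0, "jaw": 6}, {"x": 0, "y": 0, "z": 0, "rx": 0, "ry": 0, "rz": 0, "jaw": 6}, {"x": 0, "y": 0, "z": 0, "rx": 0, "ry": 0, "rz": 0, "jaw": 6}, {"x": 0, "y": 0, "z": 0, "rx": 0, "ry": 0, "rz": 0, "jaw": 6}], grip_force=20)

```text
clock: 64.05
tool_pos: [0.4275, 0.1314, 0.028]
eef_rot: [0.717, -0.697, -0.0, 0.0]
contact_force: [-0.3, 0.6, 0.2]
opening: 0.68
finger_force: 0.0
```

>>> send_rows(motion=[{"x": 0, "y": 0, "z": -2, "rx": 0, "ry": 0, "rz": 0, "jaw": 6}, {"x": 0, "y": 0, "z": -4, "rx": 0, "ry": 0, "rz": 0, "jaw": 6}, {"x": 0, "y": 0, "z": -4, "rx": 0, "ry": 0, "rz": 0, "jaw": 6}, {"x": 0, "y": 0, "z": -4, "rx": 0, "ry": 0, "rz": 0, "jaw": 6}, {"x": 0, "y": 0, "z": -3, "rx": 0, "ry": 0, "rz": 0.14, "jaw": 6}])

```text
clock: 64.55
tool_pos: [0.4275, 0.1318, 0.2001]
eef_rot: [-0.666, 0.746, 0.0, 0.0]
contact_force: [0.2, -0.1, -0.3]
opening: 0.681
finger_force: 0.0
```

>>> send_rows(motion=[{"x": 0, "y": 0, "z": 0, "rx": 0, "ry": 0, "rz": 0.145, "jaw": 6}, {"x": 0, "y": 0, "z": 0, "rx": 0, "ry": 0, "rz": 0.145, "jaw": 6}, {"x": 0, "y": 0, "z": 0, "rx": 0, "ry": 0, "rz": 0.145, "jaw": 6}, {"x": 0, "y": 0, "z": 0, "rx": 0, "ry": 0, "rz": 0.145, "jaw": 6}, {"x": 0, "y": 0, "z": 0, "rx": 0, "ry": 0, "rz": 0.145, "jaw": 6}])

```text
clock: 65.05
tool_pos: [0.4274, 0.1313, 0.1981]
eef_rot: [-0.356, 0.934, 0.0, -0.0]
contact_force: [0.3, -0.1, -0.2]
opening: 0.677
finger_force: 0.0
```

>>> send_rows(motion=[{"x": 0, "y": 0, "z": 0, "rx": 0, "ry": 0, "rz": 0.145, "jaw": 6}, {"x": 0, "y": 0, "z": 0, "rx": 0, "ry": 0, "rz": 0.145, "jaw": 6}, {"x": 0, "y": 0, "z": 0, "rx": 0, "ry": 0, "rz": 0.145, "jaw": 6}, {"x": 0, "y": 0, "z": 0, "rx": 0, "ry": 0, "rz": 0.145, "jaw": 6}, {"x": 0, "y": 0, "z": 0, "rx": 0, "ry": 0, "rz": 0.145, "jaw": 6}])

```text
clock: 65.55
tool_pos: [0.4274, 0.1314, 0.1981]
eef_rot: [-0.002, 1.0, -0.0, -0.001]
contact_force: [-2.0, 0.4, -0.6]
opening: 0.681
finger_force: 0.0
```

>>> send_rows(motion=[{"x": 0, "y": 0, "z": 0, "rx": 0, "ry": 0, "rz": 0.145, "jaw": 6}, {"x": 0, "y": 0, "z": 0, "rx": 0, "ry": 0, "rz": 0.145, "jaw": 6}, {"x": 0, "y": 0, "z": 0, "rx": 0, "ry": 0, "rz": 0.145, "jaw": 6}, {"x": 0, "y": 0, "z": 0, "rx": 0, "ry": 0, "rz": 0.145, "jaw": 6}, {"x": 0, "y": 0, "z": 0, "rx": 0, "ry": 0, "rz": 0.145, "jaw": 6}])

```text
clock: 66.05
tool_pos: [0.4274, 0.1315, 0.1981]
eef_rot: [0.353, 0.936, -0.0, -0.0]
contact_force: [-0.7, -0.7, -0.1]
opening: 0.684
finger_force: 0.0
```

>>> send_rows(motion=[{"x": 0, "y": 0, "z": 0, "rx": 0, "ry": 0, "rz": 0.145, "jaw": 6}, {"x": 0, "y": 0, "z": 0, "rx": 0, "ry": 0, "rz": 0.145, "jaw": 6}, {"x": 0, "y": 0, "z": 0, "rx": 0, "ry": 0, "rz": 0.145, "jaw": 6}, {"x": 0, "y": 0, "z": 0, "rx": 0, "ry": 0, "rz": 0.145, "jaw": 6}, {"x": 0, "y": 0, "z": 0, "rx": 0, "ry": 0, "rz": 0.145, "jaw": 6}])

```text
clock: 66.55
tool_pos: [0.4273, 0.1315, 0.1981]
eef_rot: [0.662, 0.75, -0.0, -0.0]
contact_force: [-0.2, 0.4, -0.2]
opening: 0.681
finger_force: 0.0
```

Run:
```python
from h import *
snapshot('top')
rows([.5593,-.1278,.10],[0,1,0])
t=snap('top'); 
for b in boxes(t,.017): print(b)
```

```text
clk 66.6 pos [0.4274 0.1317 0.1981] q [-0.29  0.56 -0.16  2.14  0.2   0.46 -0.49] open 60.2 F [ 0.1 -0.4 -0.5] ff 0.0
shift now axes cm [-27.34  10.01   9.8 ] turn [-0.001 -0.     0.12 ] | shift in goal axes cm [-25.95  13.19   9.81]
(0.5589, -0.1234, 89.9, 98, 97, (382, 190))
```

>>> send_rows(motion=[{"x": 0, "y": 0, "z": 0, "rx": 0, "ry": 0, "rz": 0.12, "jaw": 6}, {"x": 0, "y": 0, "z": 0, "rx": 0, "ry": 0, "rz": 0, "jaw": 6}, {"x": -3.5, "y": 1.8, "z": 0, "rx": 0, "ry": 0, "rz": 0, "jaw": 6}, {"x": -4, "y": 2, "z": 0, "rx": 0, "ry": 0, "rz": 0, "jaw": 6}, {"x": -4, "y": 2, "z": 0, "rx": 0, "ry": 0, "rz": 0, "jaw": 6}])

```text
clock: 67.15
tool_pos: [0.4872, 0.0161, 0.1981]
eef_rot: [0.701, 0.713, -0.0, -0.0]
contact_force: [0.9, 0.1, -0.7]
opening: 0.679
finger_force: 0.0
```

>>> send_rows(motion=[{"x": -4, "y": 2, "z": 0, "rx": 0, "ry": 0, "rz": 0, "jaw": 6}, {"x": -4, "y": 2, "z": 0, "rx": 0, "ry": 0, "rz": 0, "jaw": 6}, {"x": -4, "y": 2, "z": 0, "rx": 0, "ry": 0, "rz": 0, "jaw": 6}, {"x": -2.4, "y": 1.4, "z": 3, "rx": 0, "ry": 0, "rz": 0, "jaw": 6}, {"x": 0, "y": 0, "z": 4, "rx": 0, "ry": 0, "rz": 0, "jaw": 6}])

```text
clock: 67.65
tool_pos: [0.5655, -0.1326, 0.1286]
eef_rot: [0.704, 0.71, 0.001, 0.004]
contact_force: [0.3, 0.2, 0.2]
opening: 0.684
finger_force: 0.0
```

>>> send_rows(motion=[{"x": 0, "y": 0, "z": 1, "rx": 0, "ry": 0, "rz": 0, "jaw": 6}, {"x": 0, "y": 0, "z": 0, "rx": 0, "ry": 0, "rz": 0, "jaw": 6}, {"x": 0, "y": 0, "z": 0, "rx": 0, "ry": 0, "rz": 0, "jaw": 6}, {"x": 0, "y": 0, "z": 0, "rx": 0, "ry": 0, "rz": 0, "jaw": 6}, {"x": 0, "y": 0, "z": 0, "rx": 0, "ry": 0, "rz": 0, "jaw": 6}])

```text
clock: 68.15
tool_pos: [0.563, -0.1259, 0.1196]
eef_rot: [0.703, 0.711, 0.0, 0.001]
contact_force: [-0.0, -1.0, -0.9]
opening: 0.683
finger_force: 0.0
```

Run:
```python
from h import *
rows([.5593,-.1278,.0315],[0,1,0])
```

```text
clk 68.15 pos [ 0.563  -0.1259  0.1196] q [ 0.24  0.81 -0.18  1.82  0.25  0.53 -0.09] open 60.1 F [-0.  -1.  -0.9] ff 0.0
shift now axes cm [-0.18 -0.39  8.8 ] turn [0.002 0.    0.011] | shift in goal axes cm [-0.19 -0.37  8.81]
```

>>> send_rows(motion=[{"x": -0.2, "y": -0.4, "z": 2, "rx": 0, "ry": 0, "rz": 0.01, "jaw": 6}, {"x": 0, "y": 0, "z": 3, "rx": 0, "ry": 0, "rz": 0, "jaw": 6}, {"x": 0, "y": 0, "z": 2.5, "rx": 0, "ry": 0, "rz": 0, "jaw": 6}, {"x": 0, "y": 0, "z": 1.3, "rx": 0, "ry": 0, "rz": 0, "jaw": 6}, {"x": 0, "y": 0, "z": 0, "rx": 0, "ry": 0, "rz": 0, "jaw": 6}])

```text
clock: 68.65
tool_pos: [0.5581, -0.1281, 0.0298]
eef_rot: [0.707, 0.707, -0.001, -0.0]
contact_force: [1.2, -0.3, -0.6]
opening: 0.684
finger_force: 0.0
```

>>> send_rows(motion=[{"x": 0, "y": 0, "z": 0, "rx": 0, "ry": 0, "rz": 0, "jaw": 0}, {"x": 0, "y": 0, "z": 0, "rx": 0, "ry": 0, "rz": 0, "jaw": 0}, {"x": 0, "y": 0, "z": 0, "rx": 0, "ry": 0, "rz": 0, "jaw": 0}, {"x": 0, "y": 0, "z": 0, "rx": 0, "ry": 0, "rz": 0, "jaw": 0}, {"x": 0, "y": 0, "z": 0, "rx": 0, "ry": 0, "rz": 0, "jaw": 0}])

```text
clock: 69.15
tool_pos: [0.5582, -0.1283, 0.0302]
eef_rot: [0.707, 0.707, -0.0, -0.0]
contact_force: [-0.3, 0.0, -0.4]
opening: 0.255
finger_force: 0.0
```

>>> send_rows(motion=[{"x": 0, "y": 0, "z": 0, "rx": 0, "ry": 0, "rz": 0, "jaw": 0}, {"x": 0, "y": 0, "z": 0, "rx": 0, "ry": 0, "rz": 0, "jaw": 0}, {"x": 0, "y": 0, "z": 0, "rx": 0, "ry": 0, "rz": 0, "jaw": 0}, {"x": 0, "y": 0, "z": 0, "rx": 0, "ry": 0, "rz": 0, "jaw": 0}, {"x": 0, "y": 0, "z": 0, "rx": 0, "ry": 0, "rz": 0, "jaw": 0}])

```text
clock: 69.65
tool_pos: [0.5584, -0.1283, 0.0302]
eef_rot: [0.707, 0.707, -0.0, -0.0]
contact_force: [0.1, -0.3, 1.8]
opening: 0.153
finger_force: 20.0
```

Run:
```python
from h import *
rows([.6084,.0412,.1069],[0,1,0])
```

```text
clk 69.65 pos [ 0.5584 -0.1283  0.0302] q [ 0.21  0.96 -0.12  1.85  0.29  0.35 -0.13] open 13.5 F [ 0.1 -0.3  1.8] ff 20.0
shift now axes cm [16.95  5.   -7.68] turn [-0.  0.  0.] | shift in goal axes cm [16.95  5.   -7.67]
```

>>> send_rows(motion=[{"x": 0, "y": 0, "z": -2, "rx": 0, "ry": 0, "rz": 0, "jaw": 0}, {"x": 0, "y": 0, "z": -4, "rx": 0, "ry": 0, "rz": 0, "jaw": 0}, {"x": 0, "y": 0, "z": -4, "rx": 0, "ry": 0, "rz": 0, "jaw": 0}, {"x": 0, "y": 0, "z": -4, "rx": 0, "ry": 0, "rz": 0, "jaw": 0}, {"x": 0, "y": 0, "z": -2, "rx": 0, "ry": 0, "rz": 0, "jaw": 0}])

```text
clock: 70.15
tool_pos: [0.5589, -0.1285, 0.1929]
eef_rot: [0.707, 0.707, 0.001, 0.001]
contact_force: [0.3, 0.0, -2.1]
opening: 0.161
finger_force: 20.0
```

>>> send_rows(motion=[{"x": 3, "y": 1, "z": 0, "rx": 0, "ry": 0, "rz": 0, "jaw": 0}, {"x": 4, "y": 1, "z": 0, "rx": 0, "ry": 0, "rz": 0, "jaw": 0}, {"x": 4, "y": 1, "z": 0, "rx": 0, "ry": 0, "rz": 0, "jaw": 0}, {"x": 4, "y": 1, "z": 0, "rx": 0, "ry": 0, "rz": 0, "jaw": 0}, {"x": 2.8, "y": 1, "z": 0, "rx": 0, "ry": 0, "rz": 0, "jaw": 0}])

```text
clock: 70.65
tool_pos: [0.6074, 0.0535, 0.1894]
eef_rot: [0.706, 0.708, -0.0, -0.002]
contact_force: [-0.0, 0.4, -1.5]
opening: 0.155
finger_force: 20.0
```

>>> send_rows(motion=[{"x": 0, "y": 0, "z": 0, "rx": 0, "ry": -0.12, "rz": 0, "jaw": 0}, {"x": 0, "y": 0, "z": 0, "rx": 0, "ry": 0, "rz": 0, "jaw": 0}, {"x": 0, "y": 0, "z": 0, "rx": 0, "ry": 0, "rz": 0, "jaw": 0}, {"x": 0, "y": 0, "z": 0, "rx": 0, "ry": 0, "rz": 0, "jaw": 0}, {"x": 0, "y": 0, "z": 0, "rx": 0, "ry": 0, "rz": 0, "jaw": 0}])

```text
clock: 71.15
tool_pos: [0.608, 0.0465, 0.1899]
eef_rot: [0.707, 0.704, -0.043, 0.042]
contact_force: [0.1, -0.6, -1.7]
opening: 0.157
finger_force: 20.0
```

Run:
```python
from h import *
rows([.6084,.0407,.1051],[0,1,-.1228],[0,-.1228,-1])
```

```text
clk 71.15 pos [0.608  0.0465 0.1899] q [-0.16  0.75 -0.09  1.66  0.25  0.78 -0.42] open 13.8 F [ 0.1 -0.6 -1.7] ff 20.0
shift now axes cm [0.44 0.05 8.49] turn [-0.002 -0.002 -0.004] | shift in goal axes cm [0.45 0.04 8.49]
```

>>> send_rows(motion=[{"x": 0.4, "y": 0.05, "z": 2, "rx": 0, "ry": 0, "rz": 0, "jaw": 0}, {"x": 0, "y": 0, "z": 2, "rx": 0, "ry": 0, "rz": 0, "jaw": 0}, {"x": 0, "y": 0, "z": 2, "rx": 0, "ry": 0, "rz": 0, "jaw": 0}, {"x": 0, "y": 0, "z": 1.2, "rx": 0, "ry": 0, "rz": 0, "jaw": 0}, {"x": 0, "y": 0, "z": 0.5, "rx": 0, "ry": 0, "rz": 0, "jaw": 0}])

```text
clock: 71.65
tool_pos: [0.6081, 0.0427, 0.112]
eef_rot: [0.707, 0.705, -0.044, 0.042]
contact_force: [-0.7, -1.0, -1.5]
opening: 0.157
finger_force: 20.0
```

>>> send_rows(motion=[{"x": 0, "y": 0, "z": 0.3, "rx": 0, "ry": 0, "rz": 0, "jaw": 0}, {"x": 0, "y": 0, "z": 0, "rx": 0, "ry": 0, "rz": 0, "jaw": 0}, {"x": 0, "y": 0, "z": 0.2, "rx": 0, "ry": 0, "rz": 0, "jaw": 0}, {"x": 0, "y": 0, "z": 0, "rx": 0, "ry": 0, "rz": 0, "jaw": 0}, {"x": 0, "y": 0, "z": 0, "rx": 0, "ry": 0, "rz": 0, "jaw": 0}])

```text
clock: 72.15
tool_pos: [0.6089, 0.044, 0.1085]
eef_rot: [0.706, 0.706, -0.042, 0.042]
contact_force: [-0.7, 0.9, -1.5]
opening: 0.159
finger_force: 20.0
```

Run:
```python
from h import *
rows([.6084,.0407,.1051],[0,1,-.1228],[0,-.1228,-1])
```

```text
clk 72.15 pos [0.6089 0.044  0.1085] q [-0.17  0.86 -0.06  1.71  0.29  0.61 -0.45] open 14.0 F [-0.7  0.9 -1.5] ff 20.0
shift now axes cm [-0.29 -0.05  0.37] turn [-0.    -0.002  0.   ] | shift in goal axes cm [-0.29 -0.05  0.37]
```

>>> send_rows(motion=[{"x": -0.3, "y": -0.05, "z": 0.1, "rx": 0, "ry": 0, "rz": 0, "jaw": 0}, {"x": 0, "y": 0, "z": 0.1, "rx": 0, "ry": 0, "rz": 0, "jaw": 0}, {"x": 0, "y": 0, "z": 0, "rx": 0, "ry": 0, "rz": 0, "jaw": 0}, {"x": 0, "y": 0, "z": 0, "rx": 0, "ry": 0, "rz": 0, "jaw": 0}, {"x": 0, "y": 0, "z": 0, "rx": 0, "ry": 0, "rz": 0, "jaw": 0}])

```text
clock: 72.65
tool_pos: [0.6082, 0.0407, 0.1064]
eef_rot: [0.706, 0.706, -0.043, 0.042]
contact_force: [0.5, -0.5, -1.5]
opening: 0.157
finger_force: 20.0
```

>>> send_rows(motion=[{"x": 0, "y": 0, "z": 0.1, "rx": 0, "ry": 0, "rz": 0, "jaw": 0}, {"x": 0, "y": 0, "z": 0.1, "rx": 0, "ry": 0, "rz": 0, "jaw": 0}, {"x": 0, "y": 0, "z": 0, "rx": 0, "ry": 0, "rz": 0, "jaw": 0}, {"x": 0, "y": 0, "z": 0, "rx": 0, "ry": 0, "rz": 0, "jaw": 0}, {"x": 0, "y": 0, "z": 0, "rx": 0, "ry": 0, "rz": 0, "jaw": 0}])

```text
clock: 73.15
tool_pos: [0.6083, 0.0406, 0.1049]
eef_rot: [0.706, 0.706, -0.042, 0.042]
contact_force: [-1.0, 0.4, 5.7]
opening: 0.156
finger_force: 20.0
```

>>> send_rows(motion=[{"x": 0, "y": 0, "z": 0.1, "rx": 0, "ry": 0, "rz": 0, "jaw": 0}, {"x": 0, "y": 0, "z": 0, "rx": 0, "ry": 0, "rz": 0, "jaw": 0}, {"x": 0, "y": 0, "z": 0, "rx": 0, "ry": 0, "rz": 0, "jaw": 0}, {"x": 0, "y": 0, "z": 0, "rx": 0, "ry": 0, "rz": 0, "jaw": 0}, {"x": 0, "y": 0, "z": 0, "rx": 0, "ry": 0, "rz": 0, "jaw": 0}])

```text
clock: 73.65
tool_pos: [0.6083, 0.0405, 0.1048]
eef_rot: [0.706, 0.706, -0.042, 0.042]
contact_force: [-2.8, 1.2, 12.3]
opening: 0.156
finger_force: 20.0
```

Contact exactly where expected. Release, lift along the normal, back off and check.

>>> send_rows(motion=[{"x": 0, "y": 0, "z": -0.1, "rx": 0, "ry": 0, "rz": 0, "jaw": 0}, {"x": 0, "y": 0, "z": 0, "rx": 0, "ry": 0, "rz": 0, "jaw": 5}, {"x": 0, "y": 0, "z": 0, "rx": 0, "ry": 0, "rz": 0, "jaw": 5}, {"x": 0, "y": 0, "z": 0, "rx": 0, "ry": 0, "rz": 0, "jaw": 5}, {"x": 0, "y": 0, "z": 0, "rx": 0, "ry": 0, "rz": 0, "jaw": 5}])

```text
clock: 74.15
tool_pos: [0.6081, 0.0403, 0.1042]
eef_rot: [0.706, 0.706, -0.043, 0.042]
contact_force: [0.7, 0.3, 0.1]
opening: 0.492
finger_force: 0.0
```

>>> send_rows(motion=[{"x": 0, "y": 0, "z": -2, "rx": 0, "ry": 0, "rz": 0, "jaw": 5}, {"x": 0, "y": 0, "z": -4, "rx": 0, "ry": 0, "rz": 0, "jaw": 5}, {"x": 0, "y": 0, "z": -4, "rx": 0, "ry": 0, "rz": 0, "jaw": 5}, {"x": 0, "y": 0, "z": -4, "rx": 0, "ry": 0, "rz": 0, "jaw": 5}, {"x": 0, "y": 0, "z": -1, "rx": 0, "ry": 0.12, "rz": 0, "jaw": 5}])

```text
clock: 74.65
tool_pos: [0.6102, 0.0667, 0.2577]
eef_rot: [0.703, 0.711, 0.005, -0.0]
contact_force: [0.7, 1.4, 0.4]
opening: 0.565
finger_force: 0.0
```

>>> send_rows(motion=[{"x": -4, "y": -1, "z": 0, "rx": 0, "ry": 0, "rz": 0, "jaw": 5}, {"x": -4, "y": -2, "z": 0, "rx": 0, "ry": 0, "rz": 0, "jaw": 5}, {"x": -4, "y": -2, "z": 0, "rx": 0, "ry": 0, "rz": 0, "jaw": 5}, {"x": -4, "y": -2, "z": 0, "rx": 0, "ry": 0, "rz": 0, "jaw": 5}, {"x": -4, "y": -2, "z": 0, "rx": 0, "ry": 0, "rz": 0, "jaw": 5}])

```text
clock: 75.15
tool_pos: [0.5172, -0.1432, 0.2534]
eef_rot: [0.707, 0.707, -0.0, -0.0]
contact_force: [1.0, -0.4, 0.2]
opening: 0.569
finger_force: 0.0
```

>>> send_rows(motion=[{"x": -4, "y": -2, "z": 0, "rx": 0, "ry": 0, "rz": 0, "jaw": 5}, {"x": -4, "y": -2, "z": 0, "rx": 0, "ry": 0, "rz": 0, "jaw": 5}, {"x": -4, "y": 0, "z": 0, "rx": 0, "ry": 0, "rz": 0, "jaw": 5}, {"x": -4, "y": 0, "z": 0, "rx": 0, "ry": 0, "rz": 0, "jaw": 5}, {"x": -4, "y": 0, "z": 0, "rx": 0, "ry": 0, "rz": 0, "jaw": 5}])

```text
clock: 75.65
tool_pos: [0.4778, -0.3434, 0.2535]
eef_rot: [0.707, 0.707, -0.0, -0.0]
contact_force: [0.5, 0.3, 0.7]
opening: 0.569
finger_force: 0.0
```

>>> send_rows(motion=[{"x": 0, "y": 0, "z": 0, "rx": 0, "ry": 0, "rz": 0, "jaw": 5}, {"x": 0, "y": 0, "z": 0, "rx": 0, "ry": 0, "rz": 0, "jaw": 5}, {"x": 0, "y": 0, "z": 0, "rx": 0, "ry": 0, "rz": 0, "jaw": 5}, {"x": 0, "y": 0, "z": 0, "rx": 0, "ry": 0, "rz": 0, "jaw": 5}, {"x": 0, "y": 0, "z": 0, "rx": 0, "ry": 0, "rz": 0, "jaw": 5}])

```text
clock: 76.15
tool_pos: [0.4787, -0.3403, 0.2537]
eef_rot: [0.706, 0.708, -0.0, -0.0]
contact_force: [0.8, -0.3, -0.1]
opening: 0.568
finger_force: 0.0
```

Run:
```python
from h import *
import pickle
t0=pickle.load(open('top0.pkl','rb'));t=snap('top');s0=pickle.load(open('side0.pkl','rb'));s9=pickle.load(open('s9.pkl','rb'));s=snap('side')
def white(sn,roi,th=200):
    x0,y0,x1,y1=roi;m=(sn['img'][y0:y1,x0:x1].min(2)>th);v,u=np.nonzero(m);return m.sum(),round(u.mean()+x0,2),round(v.mean()+y0,2)
for n,r in (('cover',(300,145,352,190)),('scanner head',(258,218,284,248)),('flask region',(320,95,360,135)),('beaker',(380,95,412,140))):
    d=np.abs(t['img'].astype(int)-t0['img'])[r[1]:r[3],r[0]:r[2]].mean(); print(n,white(t0,r),white(t,r),'diff',round(d,1))
for n,r,a in (('boxes s9->now',(225,205,275,275),s9),('cover side',(270,170,320,215),s0),('scanner side',(300,215,350,270),s0),('reagent',(200,255,235,300),s0)):
    print(n,'diff',round(np.abs(s['img'].astype(int)-a['img'])[r[1]:r[3],r[0]:r[2]].mean(),1))
st=get_state();print(st['clock'],st['tool_pos'])
```

```text
cover (np.int64(1012), np.float64(325.93), np.float64(167.82)) (np.int64(1063), np.float64(325.13), np.float64(167.76)) diff 8.3
scanner head (np.int64(235), np.float64(271.62), np.float64(232.4)) (np.int64(245), np.float64(271.69), np.float64(232.82)) diff 8.1
flask region (np.int64(0), np.float64(nan), np.float64(nan)) (np.int64(0), np.float64(nan), np.float64(nan)) diff 3.8
beaker (np.int64(0), np.float64(nan), np.float64(nan)) (np.int64(0), np.float64(nan), np.float64(nan)) diff 4.5
boxes s9->now diff 1.9
cover side diff 7.3
scanner side diff 3.7
reagent diff 2.4
76.25 [ 0.47856384 -0.34083517  0.25364485]<stdin>:5: RuntimeWarning: Mean of empty slice.
  ret = ret.dtype.type(ret / rcount)
```

```bash
python3 -c "
from plant import *
print(finish_job())"
```

```text
the job is handed in; nothing more can be done
None
```

The job is handed in at about 76 s of the 210 s allowed, with no verdict shown: all four boxes are queued at the stop, the label was scanned with a steady hold of about 2 s, the scanner is back on its pad, the cover is seated again, and the glassware looks unmoved in the before-and-after pictures.

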